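Pry the spring clip off the bottle turner

ROBOT

A 6-joint arm with a two-finger parallel gripper is mounted at the origin on the work surface. World frame = base frame: x ahead of the robot, y to its left, z up, the work surface at z = 0. Lengths are in m, angles in rad, forces in N, time in s.
With the tool pointing down it reaches from about 0.2 to 0.875 m from the base axis. Payload 3.4 kg.
Tool frame: the origin (TCP) lies at the very end of the fingers, on their centre line; the grasp point (between the pads) lies arm.pinch_z behind it (arm.pinch_z is the distance from the TCP to the grasp point, in m); z points along the fingers, y is the line along which they close (so a half turn about z gives the same grasp; the last joint's range is limited). The gripper opens to 94 mm and grips with 3 to 60 N. Pads are 16 mm wide; open, the fingers measure 119 mm over their backs; the gripper's body (75 mm by 177 mm) begins 78 mm behind the grasp point.
Start: joints at [1.01, 0.276, 1.505, -0, 1.361, -0.121], TCP at [0.245, 0.52, 0.205] pointing down, gripper open.
Joint ranges: [-2.89, 2.89], [-0.75, 2.08], [0.22, 2.7], [-1.18, 4.32], [0.11, 2.71], [-2.7, 2.7]. Speed limits (rad/s): [2.57, 2.57, 3.14, 3.14, 3.14, 3.14].

INTERFACE

Orientations are given as a unit quaternion [w, x, y, z].
In Python, from cell import arm gives the robot as it stands.
- The arm moves only by the tool arm_command, never from a script. Its argument "commands" is a list of rows, each an object of numbers: "jaw": the opening, from 0 (shut) to 1 (fully open); "x", "y", "z": the shift along the tool's x, y, z normalised to -1 to 1, where 1 is 25 mm; "ax", "ay", "az": the turn, a rotation vector about the tool's x, y, z normalised to -1 to 1, where 1 is 4 degrees. A call has 1 to 10 rows; each row shifts and turns the commanded pose from where the row before left it, along the tool's axes as they then stand; what a row does not reach is not made up. A row lasts 1/10 s, in which the tool goes at most 50 mm and 8.59 degrees, less where a joint would pass 70% of its speed; a pose out of reach is approached as far as the arm can. A call with a number of a shift or a turn outside -1 to 1 is refused whole. A call with a gripper value outside its range is refused whole. The fingers move at their own pace and stop on an object; "newtons" is the grip in N (left out, the last holds). Time passes only in rows, so rows that do not move let the fingers close. It gives the time, the measured TCP pose, the force, the opening and the grip force at its end, in the units of the state.
- arm.read_state(): the state, without advancing time (a new reading comes with each control period).
- arm.camera(name): name is "scene" or "top" or "wrist"; returns a dict with "pixels" (384x512x3 uint8, red, green, blue), "range_z" (384x512 float32, m along the optical axis (not along the pixel's ray), 0 where there is no reading), "K" (3x3 intrinsics, pixels), "origin" and "attitude" of the camera in the world. Camera axes: x right, y up, looking along -z (the intrinsics and any distortion apply to the point x, -y, -z); pixel columns grow to the right and rows downward; lengths in m; the calibration is good to about 2 mm. A picture is of the moment at which its call begins.
- arm.hand_in(): hands the job in; it is judged then, once.
The state is a dict: "t": time; "qpos": joint angles; "dq": joint speeds; "tau": joint torques, N m; "eef_pos": TCP position; "eef_rot": TCP orientation; "ft_force": force on the tool from outside, world axes, zero at the start; "wrist_torque": the same for the moment, N m; "opening": opening from 0.0 (shut) to 1.0 (fully open); "grasp_force": force on a finger pad.
Only numpy, scipy, OpenCV 4.12 (cv2) and the standard library are available. Lean on these libraries where they do the work, as an engineer would, in place of code of your own. Each camera call takes 0.05 s, during which the arm holds its last target. There are 200 camera calls.

TASK

Take the hooked pick from its slanted stand and, with the pick's hook in the eye of the spring clip, pry the clip out of its groove on the bottle turner's shaft; do not pull it off with the fingers. Leave the clip lying flat on the black mat, put the pick back in its stand the way it was, and do not disturb the bottle, the jar or the note block.

Things in the scene. Friction and masses are not known exactly. Their poses are not given: they have to be found in the camera images.
- turner: Bottle turner fixed to the bench: grey base spanning x -75..75, y -45..105 mm, aluminium bearing block, and a level steel shaft along its y axis, 85 mm above the bench, whose free end (42 mm thick) sticks out to the -y side past the base. Origin: on the bench, under the bearing. Yaw lies near 90 degrees: its +x points to the robot's left, the shaft's free end away from the robot.
- rest_bar (a point): Middle of the turner's fixed hand-rest bar, in the turner frame at (-30, -17.5, 202.5) mm; bar 30 (x) x 235 (y) x 15 mm, on a post at its +y end. It hangs over the clip, so the clip's eye cannot be reached with a vertical tool, only with one leaning some 35 degrees to the turner's -x side. Axes as the turner.
- groove (a point): Centre of the shaft's clip groove, on the shaft axis, in the turner frame at (0, -75, 85) mm. Groove 7 mm wide along y, floor 32 mm across with a flat under the clip's bow, between lands 42 mm across. The shaft ends 19 mm to the -y side of this point; on the +y side the land is free for 33 mm up to a 76 mm black pulley. Axes as the turner.
- clip_center (a point): Ring centre of the steel spring clip: open ring 49 mm across, whole clip 70 mm long, 5 mm thick along its y, about 59 g. Seated, it lies at the groove point with the turner's axes. From its bow a tab with an eye points along u = (-sin35, 0, cos35 deg): up, leaning to -x. Sprung legs grip the groove: it comes off only along u, at about 8 N, loose after some 15 mm, and does not turn.
- clip_eye (a point): Centre of the rectangular eye in the clip's tab, 36 mm from clip_center along u; the eye is open along the clip's y, 21 mm wide (across) and about 20 mm high (along u); its outer crossbar runs from 46 to 52 mm from clip_center. Axes as clip_center.
- pick_grip (a point): Place to grip on the hooked pick's handle, 142 mm from pick_hook along the pick's axis u = (-sin35, 0, cos35 deg) of this frame; in its stand the axes are the stand's, so the handle leans 35 degrees to its -x side. Handle square 18 x 18 mm, aluminium, 68 to 180 mm from pick_hook, flats facing y and n = (cos35, 0, sin35 deg); below it a steel shank 8 mm thick. About 80 g.
- pick_hook (a point): Heel of the pick's hook, on the pick's axis at its lower end (end round, 4 mm radius). From here the hook's toe, 6 mm thick, sticks out 20 mm along +y of this frame, rising 2 mm towards the handle at its tip (end round). Axes as pick_grip.
- stand: Black slanted pick stand fixed to the bench, foot plate 110 x 90 mm. The pick lies in a trough leaning 35 degrees: back plate on its -x side, heel on a ledge, between two cheeks 26 mm apart that reach from 78 to 104 mm along the pick; it lifts off along n = (cos35, 0, sin35 deg) or u. Beyond 105 mm the handle is free. Origin under the foot plate; +x to the robot's left (yaw near 90 degrees).
- stand_foot (a point): Where pick_hook lies when the pick rests in its stand: (30, 0, 30) mm in the stand frame. Axes as the stand.
- stand_grip (a point): Where pick_grip lies when the pick rests in its stand, 142 mm from stand_foot along u. Axes as the stand.
- mat: Black rubber bench mat, fixed, 180 (x) x 240 (y) x 3 mm (yaw near 90 degrees). Origin: middle of its underside.
- bottle: Bystander: amber glass bottle standing, 64 mm across, 150 mm high. Origin: centre of its underside.
- jar: Bystander: jar with white cap, 56 mm across, 60 mm high. Origin: centre of its underside.
- notes: Bystander: block of note paper 76 x 76 x 35 mm. Origin: centre of its underside.
Mind the look-alikes: they are no part of the job. There is more than one size of the part that bears pick_grip; the job needs the largest.

How it is judged:
On the way, in this order (a step that is already met when the one before it is completed fails the run):
1. the pick is taken out of its stand (distance between pick_hook and stand_foot above 0.05 m and distance between clip_center and groove below 0.012 m), for 0.1 s.
2. the pick pulls on the clip while the clip is still in its groove (contact force between pick and clip above 2 N and distance between clip_center and groove below 0.012 m), for 0.02 s.
3. the clip is out of its groove and clear of the shaft (distance between clip_center and groove above 0.06 m), for 0.1 s.
At the end, for the whole second after the job is handed in: The clip lies flat (within 0.2 rad) and still on the mat, its ring centre within the mat's outline; the pick rests in its stand, hook and grip points each within 15 mm of where they belong; bottle, jar and note block are where they were (x of clip_center in the frame of mat between -0.09 and 0.09 m and y of clip_center in the frame of mat between -0.12 and 0.12 m and height (world z) of clip_center below 0.012 m and (angle between clip_center's own y axis and vertical below 0.2 rad or angle between clip_center's own y axis and vertical above 2.94 rad) and linear speed of each of clip, pick below 0.02 m/s and distance between pick_hook and stand_foot below 0.015 m and distance between pick_grip and stand_grip below 0.015 m); the robot touches nothing.
It fails at once if the fingers touch the clip while it is on the shaft (contact force between the fingers and clip above 1 N and distance between clip_center and groove below 0.03 m).
It fails at once if the bottle is moved more than 20 mm or tipped (distance of bottle from where it was at the start of the episode above 0.02 m or angle between bottle's own z axis and vertical above 0.3 rad).
It fails at once if the jar is moved more than 20 mm or tipped (distance of jar from where it was at the start of the episode above 0.02 m or angle between jar's own z axis and vertical above 0.3 rad).
It fails at once if the notes is moved more than 20 mm or tipped (distance of notes from where it was at the start of the episode above 0.02 m or angle between notes's own z axis and vertical above 0.3 rad).
It also fails if it takes over 72 s, if anything falls off the work surface, if the arm or the gripper's body presses on something with over 40 N, if the wrist force passes 120 N, or if a joint passes its speed limit or range.

## Working session

There is one attempt and no reset: what is moved stays moved. The work goes in short steps, Python scripts to look and compute and a tool call to move; the robot and the scene stay as the last step left them, time stands still between calls to the robot, and variables do not carry over. Pictures are saved under pics/ and viewed, at most 10 in all, crops included, and the job is handed in when it is done.

Besides the shell and the picture viewer there is one more tool, called after "Emit:" in YAML: its name, and indented under it one key for each argument. arm_command: Moves the arm, as the interface text tells. Its arguments: {"type":"object","properties":{"commands":{"type":"array","items":{"type":"object","properties":{"jaw":{"type":"number"},"x":{"type":"number","minimum":-1,"maximum":1},"y":{"type":"number","minimum":-1,"maximum":1},"z":{"type":"number","minimum":-1,"maximum":1},"ax":{"type":"number","minimum":-1,"maximum":1},"ay":{"type":"number","minimum":-1,"maximum":1},"az":{"type":"number","minimum":-1,"maximum":1}}}},"newtons":{"type":"number"}},"required":["commands"]}

```bash
ls; mkdir -p pics; python3 - <<'E'
from cell import arm
import cv2,numpy as np
print(arm.read_state(), arm.pinch_z)
for n in ("scene","top"):
    c=arm.camera(n); np.savez(f"{n}0.npz",**{k:np.array(v) for k,v in c.items()})
    print(n,c["K"],c["origin"],c["attitude"],c.keys())
    cv2.imwrite(f"pics/{n}0.png",cv2.resize(c["pixels"][:,:,::-1],(800,600),interpolation=cv2.INTER_CUBIC))
E
```

```text
pics
{'t': 0.0, 'qpos': array([ 1.00997486e+00,  2.76600556e-01,  1.50612014e+00,  2.32678645e-06,
        1.36072876e+00, -1.20987874e-01]), 'dq': array([-0.00205243,  0.00087756,  0.00027037,  0.00060634, -0.0023364 ,
       -0.0003929 ]), 'tau': array([ 5.88057287e-05, -4.04578400e+01, -2.37233663e+01,  7.01999268e-02,
        3.45815008e-02, -1.42111990e-04]), 'eef_pos': array([0.24451587, 0.51977965, 0.20460678]), 'eef_rot': array([-3.11474253e-04,  2.18148566e-01,  9.75915130e-01, -8.74595519e-04]), 'ft_force': array([-0.01947909, -0.45946094,  0.37685342]), 'wrist_torque': array([ 0.02804865,  0.04523265, -0.00218088]), 'grasp_force': 0.0, 'opening': 1.0001111070942088} 0.0188
scene [[464.99856715   0.         253.09968372]
 [  0.         464.99856715 182.62833478]
 [  0.           0.           1.        ]] [1.29322007 0.41261825 0.7966984 ] [0.46587081 0.21790019 0.35945949 0.7786352 ] dict_keys(['pixels', 'range_z', 'K', 'origin', 'attitude'])
top [[483.10326266   0.         254.42294375]
 [  0.         483.10326266 192.30956854]
 [  0.           0.           1.        ]] [0.50228465 0.01556896 1.37115105] [ 0.71602293  0.04130996 -0.02491423 -0.69640788] dict_keys(['pixels', 'range_z', 'K', 'origin', 'attitude'])
```

View pics/scene0.png

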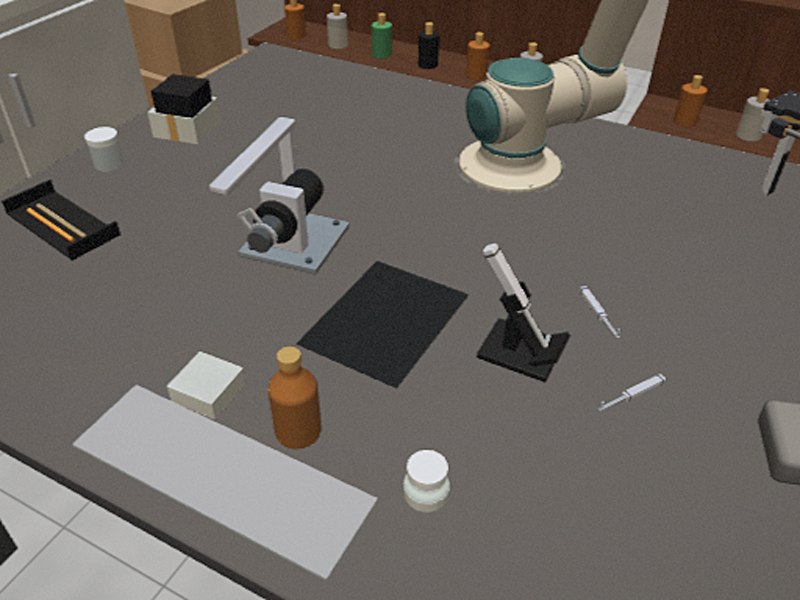

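View pics/top0.png

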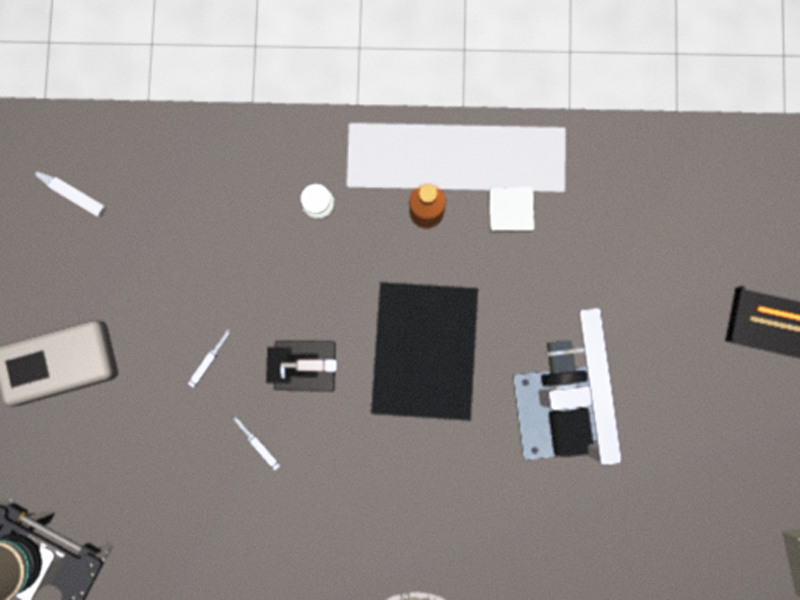

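The scene picture (800x600) shows the large pick leaning in its stand at (520,310) and two small picks lying at (600,312) and (632,392). The turner's clip tab is at (250,218) and the mat at (385,322). In the top view, the stand is at (305,366), the small picks at (208,358) and (257,443), a pen-like thing at (70,193), the clip at (565,352) and the mat at (425,350).

Candidates for the pick are the one in the stand (the largest, described as leaning), the two small picks lying on the bench, and the pen. I choose the one in the stand.

```bash
cat > h.py <<'E'
import numpy as np,cv2
from scipy.spatial.transform import Rotation as R
def rot(q): return R.from_quat(np.r_[q[1:],q[0]]).as_matrix()
def cloud(c):
    K=c["K"];d=c["range_z"].astype(float);v,u=np.mgrid[:384,:512]
    p=np.stack([(u-K[0,2])/K[0,0]*d,-(v-K[1,2])/K[1,1]*d,-d],-1)
    w=p@rot(c["attitude"]).T+c["origin"]; w[d==0]=np.nan
    return w
def pose(s): return np.array(s["eef_pos"]),rot(s["eef_rot"])
E
python3 - <<'E'
from h import *
np.set_printoptions(precision=4,suppress=True)
C={n:dict(np.load(n+"0.npz")) for n in("top","scene")}
W={n:cloud(C[n]) for n in C}
for n in C:
    w=W[n];px=C[n]["pixels"].astype(int);mx=px.max(-1)
    box=lambda a,b,c,d,e,f:(w[...,0]>a)&(w[...,0]<b)&(w[...,1]>c)&(w[...,1]<d)&(w[...,2]>e)&(w[...,2]<f)
    t=box(.2,.9,-.5,.4,-.02,.01); print(n,"bench z",np.median(w[t][:,2]))
    m=t&(mx<45)&box(.3,.75,-.14,.12,-.02,.02)
    m=cv2.morphologyEx(m.astype(np.uint8),cv2.MORPH_OPEN,np.ones((3,3)))>0
    print(" mat",m.sum(),cv2.minAreaRect(w[m][:,:2].astype(np.float32)*1000))
    b=box(.2,.75,-.5,-.1,.19,.23); print(" bar",b.sum(),cv2.minAreaRect(w[b][:,:2].astype(np.float32)*1000),np.median(w[b][:,2]))
    b=box(.2,.75,-.5,-.1,.004,.03)&(mx>70); print(" base",b.sum(),cv2.minAreaRect(w[b][:,:2].astype(np.float32)*1000),np.median(w[b][:,2]))
    b=box(.35,.7,.1,.35,.004,.03)&(mx<60); print(" foot",b.sum(),cv2.minAreaRect(w[b][:,:2].astype(np.float32)*1000),np.median(w[b][:,2]))
    b=box(.35,.7,.1,.35,.09,.22)&(mx>120); q=w[b]; print(" handle",b.sum(),q.mean(0),q.min(0),q.max(0),np.linalg.svd(q-q.mean(0))[2][0])
    b=box(.2,.75,-.5,-.1,.06,.115)&box(.45,.75,-.4,-.1,0,1); q=w[b]; print(" shaft",b.sum(),q.min(0),q.max(0),np.median(q,0))
E
```

```text
top bench z 0.0005255361195281028
 mat 4205 ((542.4869384765625, -1.7027816772460938), (172.02386474609375, 232.0332489013672), 87.80132293701172)
 bar 1316 ((489.4822692871094, -267.4609375), (234.0010986328125, 31.839441299438477), 8.456295013427734) 0.21004030306265165
 base 3461 ((475.0609436035156, -299.7547607421875), (549.5684204101562, 399.455078125), 0.0010446836240589619) 0.00585387000881421
 foot 107 ((506.5713195800781, 235.19253540039062), (56.804019927978516, 66.16600799560547), 86.85892486572266) 0.024106956455703266
 handle 190 [0.5087 0.1747 0.1485] [0.4994 0.1417 0.0934] [0.5181 0.2165 0.1839] [ 0.0002 -0.6101  0.7923]
 shaft 510 [ 0.4501 -0.271   0.0601] [ 0.5618 -0.1972  0.115 ] [ 0.519  -0.2245  0.1022]
scene bench z 0.0018687106136675569
 mat 255 ((544.2481689453125, -2.5350265502929688), (173.08187866210938, 228.6601104736328), 85.65485382080078)
 bar 794 ((493.2193603515625, -265.9388427734375), (236.25233459472656, 32.98884201049805), 8.559041976928711) 0.21053789155684094
 base 1792 ((474.9903869628906, -299.5870361328125), (549.5648803710938, 398.24029541015625), 0.04886920005083084) 0.012720715660567039
 foot 877 ((513.2505493164062, 215.5284881591797), (89.4778823852539, 109.65837860107422), 0.3992040157318115) 0.013634288035789366
 handle 390 [0.5155 0.1777 0.1432] [0.5004 0.1425 0.0913] [0.5259 0.2169 0.1839] [-0.0132  0.61   -0.7923]
 shaft 769 [ 0.4517 -0.2716  0.06  ] [ 0.5669 -0.197   0.1149] [ 0.517  -0.216   0.0984]
```

Emit:
arm_command:
  commands:
    - {"az":1,"jaw":1,"z":-0.4}
    - {"az":1,"z":-0.4}
    - {"az":1,"z":-0.4}
    - {"az":1,"z":-0.4}
    - {"az":1,"z":-0.4}
    - {"az":1,"z":-0.4}
    - {"az":1}
    - {"az":1}
    - {"az":1}
    - {"az":1}

```text
invalid input
```

Emit:
arm_command:
  commands:
    - {"az":1}
    - {"az":1}
    - {"az":1}
    - {"az":1}
    - {"az":1}
    - {"az":1}
    - {"az":0.2,"ay":0.75}
    - {"ay":1}
    - {"ay":1}
    - {"ay":1}

```text
invalid input
```

Emit:
arm_command:
  commands:
    - {"ay":1}
    - {"ay":1}
    - {"ay":1}
    - {"ay":1}
    - {"ay":1}
    - {}

```text
invalid input
```

```bash
cat >> h.py <<'E'
np.set_printoptions(precision=4,suppress=True)
def ax(yaw,lean=np.radians(35)):
    "frame axes X,Y and u,n for a yaw"
    c,s=np.cos(yaw),np.sin(yaw);X=np.array([c,s,0]);Y=np.array([-s,c,0]);Z=np.array([0,0,1.])
    return X,Y,-np.sin(lean)*X+np.cos(lean)*Z,np.cos(lean)*X+np.sin(lean)*Z
def rel(s,p,Rt):
    "rows (25 mm/4 deg units) in present tool axes to reach p,Rt"
    p0,R0=pose(s)
    print("dp/25mm",R0.T@(p-p0)/.025,"rv/4deg",R.from_matrix(R0.T@Rt).as_rotvec(degrees=True)/4)
def toolR(yaw,sgn=1):
    X,Y,u,n=ax(yaw); y=-Y*sgn; z=-u
    return np.stack([np.cross(y,z),y,z],1)
E
python3 - <<'E'
from h import *
from cell import arm
s=arm.read_state();print(s["t"],s["qpos"],*pose(s))
y=np.radians(90.4);X,Y,u,n=ax(y);hook=np.array([.511,.2155,.03])+.03*X
rel(s,hook+.26*u,toolR(y)); rel(s,hook+.123*u,toolR(y))
E
```

```text
0.1 [ 1.01    0.2765  1.506   0.      1.3607 -0.121 ] [0.2445 0.5199 0.2047] [[-0.9048  0.4258 -0.0009]
 [ 0.4258  0.9048 -0.0014]
 [ 0.0002 -0.0016 -1.    ]]
dp/25mm [-16.8861 -10.7772  -1.5174] rv/4deg [-4.9326  7.8084 15.5683]
dp/25mm [-15.5289  -7.9353   2.9672] rv/4deg [-4.9326  7.8084 15.5683]
```

Emit:
arm_command:
  commands:
    - {"x":0,"y":0,"z":-0.4,"ax":0,"ay":0,"az":1,"jaw":1}
  newtons: 40

```text
t: 0.2
eef_pos: [0.2441, 0.5191, 0.2137]
eef_rot: [-0.001, 0.253, 0.967, -0.002]
ft_force: [-0.2, 0.3, -0.1]
opening: 0.999
grasp_force: 0.0
```

Emit:
arm_command:
  commands:
    - {"x":0,"y":0,"z":-0.4,"ax":0,"ay":0,"az":1,"jaw":1}

```text
t: 0.3
eef_pos: [0.2445, 0.5198, 0.2248]
eef_rot: [-0.0, 0.287, 0.958, -0.001]
ft_force: [-0.3, 0.2, -0.1]
opening: 0.999
grasp_force: 0.0
```

Emit:
arm_command:
  commands:
    - {"z":-0.4,"az":1}
  newtons: 40

```text
invalid input
```

Emit:
arm_command:
  commands:
    - {"x":0,"y":0,"z":-0.4,"ax":0,"ay":0,"az":1,"jaw":1}
    - {"x":0,"y":0,"z":-0.4,"ax":0,"ay":0,"az":1,"jaw":1}
    - {"x":0,"y":0,"z":-0.4,"ax":0,"ay":0,"az":1,"jaw":1}
    - {"x":0,"y":0,"z":-0.4,"ax":0,"ay":0,"az":1,"jaw":1}
    - {"x":0,"y":0,"z":0,"ax":0,"ay":0,"az":1,"jaw":1}
    - {"x":0,"y":0,"z":0,"ax":0,"ay":0,"az":1,"jaw":1}
    - {"x":0,"y":0,"z":0,"ax":0,"ay":0,"az":1,"jaw":1}
    - {"x":0,"y":0,"z":0,"ax":0,"ay":0,"az":1,"jaw":1}
    - {"x":0,"y":0,"z":0,"ax":0,"ay":0,"az":1,"jaw":1}
    - {"x":0,"y":0,"z":0,"ax":0,"ay":0,"az":1,"jaw":1}

```text
t: 1.3
eef_pos: [0.2447, 0.52, 0.2649]
eef_rot: [0.0, 0.597, 0.802, -0.001]
ft_force: [0.4, 0.4, 0.3]
opening: 1.002
grasp_force: 0.0
```

Emit:
arm_command:
  commands:
    - {"x":0,"y":0,"z":0,"ax":0,"ay":0,"az":1,"jaw":1}
    - {"x":0,"y":0,"z":0,"ax":0,"ay":0,"az":1,"jaw":1}
    - {"x":0,"y":0,"z":0,"ax":0,"ay":0,"az":1,"jaw":1}
    - {"x":0,"y":0,"z":0,"ax":0,"ay":0,"az":1,"jaw":1}
    - {"x":0,"y":0,"z":0,"ax":0,"ay":0.75,"az":0,"jaw":1}
    - {"x":0,"y":0,"z":0,"ax":0,"ay":1,"az":0,"jaw":1}
    - {"x":0,"y":0,"z":0,"ax":0,"ay":1,"az":0,"jaw":1}
    - {"x":0,"y":0,"z":0,"ax":0,"ay":1,"az":0,"jaw":1}
    - {"x":0,"y":0,"z":0,"ax":0,"ay":1,"az":0,"jaw":1}
    - {"x":0,"y":0,"z":0,"ax":0,"ay":1,"az":0,"jaw":1}

```text
t: 2.3
eef_pos: [0.2446, 0.52, 0.2653]
eef_rot: [-0.143, 0.688, 0.698, 0.141]
ft_force: [0.1, 0.1, -0.2]
opening: 0.998
grasp_force: 0.0
```

Emit:
arm_command:
  commands:
    - {"x":0,"y":0,"z":0,"ax":0,"ay":1,"az":0,"jaw":1}
    - {"x":0,"y":0,"z":0,"ax":0,"ay":1,"az":0,"jaw":1}
    - {"x":0,"y":0,"z":0,"ax":0,"ay":1,"az":0,"jaw":1}
    - {"x":0,"y":0,"z":0,"ax":0,"ay":0,"az":0,"jaw":1}

```text
t: 2.7
eef_pos: [0.2438, 0.5179, 0.2634]
eef_rot: [-0.214, 0.671, 0.678, 0.209]
ft_force: [-0.2, 0.5, 0.2]
opening: 0.999
grasp_force: 0.0
```

```bash
python3 - <<'E'
from h import *
from cell import arm
s=arm.read_state();print(s["t"],s["qpos"],*pose(s))
y=np.radians(90.4);X,Y,u,n=ax(y);hook=np.array([.511,.2155,.03])+.03*X
rel(s,hook+.30*u,toolR(y)); rel(s,hook+.123*u,toolR(y))
E
```

```text
2.7 [ 0.6913 -0.0086  1.8811  0.5824  0.9465  0.4111] [0.2438 0.5179 0.2634] [[-0.0076  0.9999 -0.0096]
 [ 0.8207  0.0117  0.5713]
 [ 0.5714 -0.0035 -0.8207]]
dp/25mm [-14.3887  10.5175 -10.6667] rv/4deg [-0.0804  0.0387  0.027 ]
dp/25mm [-14.3696  10.5572  -3.5868] rv/4deg [-0.0804  0.0387  0.027 ]
```

Emit:
arm_command:
  commands:
    - {"x":-0.96,"y":0.7,"z":-0.71,"ax":0,"ay":0,"az":0,"jaw":1}
    - {"x":-0.96,"y":0.7,"z":-0.71,"ax":0,"ay":0,"az":0,"jaw":1}
    - {"x":-0.96,"y":0.7,"z":-0.71,"ax":0,"ay":0,"az":0,"jaw":1}
    - {"x":-0.96,"y":0.7,"z":-0.71,"ax":0,"ay":0,"az":0,"jaw":1}
    - {"x":-0.96,"y":0.7,"z":-0.71,"ax":0,"ay":0,"az":0,"jaw":1}
    - {"x":-0.96,"y":0.7,"z":-0.71,"ax":0,"ay":0,"az":0,"jaw":1}
    - {"x":-0.96,"y":0.7,"z":-0.71,"ax":0,"ay":0,"az":0,"jaw":1}
    - {"x":-0.96,"y":0.7,"z":-0.71,"ax":0,"ay":0,"az":0,"jaw":1}
    - {"x":-0.96,"y":0.7,"z":-0.71,"ax":0,"ay":0,"az":0,"jaw":1}
    - {"x":-0.96,"y":0.7,"z":-0.71,"ax":0,"ay":0,"az":0,"jaw":1}

```text
t: 3.7
eef_pos: [0.4251, 0.2228, 0.2734]
eef_rot: [-0.214, 0.67, 0.679, 0.21]
ft_force: [0.7, 0.2, 0.2]
opening: 1.0
grasp_force: 0.0
```

Emit:
arm_command:
  commands:
    - {"x":-0.96,"y":0.7,"z":-0.71,"ax":0,"ay":0,"az":0,"jaw":1}
    - {"x":-0.96,"y":0.7,"z":-0.71,"ax":0,"ay":0,"az":0,"jaw":1}
    - {"x":-0.96,"y":0.7,"z":-0.71,"ax":0,"ay":0,"az":0,"jaw":1}
    - {"x":-0.96,"y":0.7,"z":-0.71,"ax":0,"ay":0,"az":0,"jaw":1}
    - {"x":-0.96,"y":0.7,"z":-0.71,"ax":0,"ay":0,"az":0,"jaw":1}
    - {"x":0,"y":0,"z":0,"ax":0,"ay":0,"az":0,"jaw":1}
    - {"x":0,"y":0,"z":0,"ax":0,"ay":0,"az":0,"jaw":1}

```text
t: 4.4
eef_pos: [0.514, 0.076, 0.2767]
eef_rot: [-0.215, 0.67, 0.679, 0.21]
ft_force: [0.7, 0.5, 0.5]
opening: 0.997
grasp_force: 0.0
```

```bash
python3 - <<'E'
from h import *
from cell import arm
s=arm.read_state();print(s["t"],s["qpos"],*pose(s))
y=np.radians(90.4);X,Y,u,n=ax(y);hook=np.array([.511,.2155,.03])+.03*X
rel(s,hook+.123*u,toolR(y))
for nme in("wrist","top","scene"):
    c=arm.camera(nme);np.savez(nme+"1.npz",**{k:np.array(v) for k,v in c.items()})
    w=cloud(c);b=(w[...,0]>.45)&(w[...,0]<.57)&(w[...,1]>.1)&(w[...,1]<.3)&(w[...,2]>.08)&(w[...,2]<.19)&(c["pixels"].max(-1)>120)
    q=w[b]-hook; 
    if len(q): t=q@u;Q=np.c_[q@Y,q@n]*1000;sel=(t>.11)&(t<.17);print(nme,b.sum(),"s",t.max(),"Y",np.percentile(Q[sel,0],[2,50,98]),"n",np.percentile(Q[sel,1],[2,50,98]))
    if nme=="wrist": cv2.imwrite("pics/wrist1.png",c["pixels"][:,:,::-1])
E
```

```text
4.4 [-0.4072  0.2203  1.5804  0.5503  1.6136 -0.4732] [0.514  0.076  0.2767] [[-0.0098  0.9999 -0.0094]
 [ 0.8194  0.0134  0.5731]
 [ 0.5732 -0.0021 -0.8194]]
dp/25mm [-0.1009 -0.0435  7.053 ] rv/4deg [-0.0777  0.007   0.0581]
wrist 566 s 0.17753321975837277 Y [-5.8643  2.1544 10.7281] n [ 9.3087 11.8257 12.2932]
top 187 s 0.18333054602965346 Y [-6.3725  1.4604 11.37  ] n [ 4.5781 12.3061 14.0058]
scene 400 s 0.17965043356913873 Y [-10.3453  -6.4544   8.1996] n [-2.4079 10.6882 15.181 ]
```

View pics/wrist1.png

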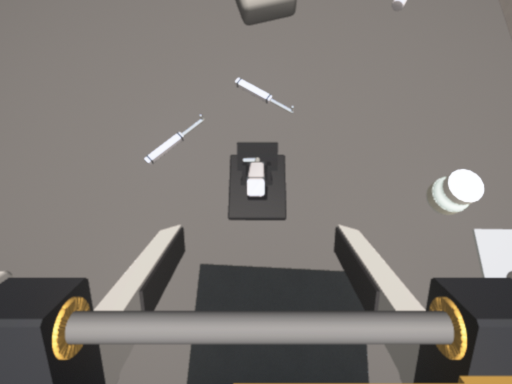

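The wrist view shows the large pick's square handle end at (256,186), centred between the fingers, with its toe at (248,160). The small picks lie at (175,140) and (265,95). The handle's top is at 0.18 m and it is 18 mm wide, so the choice is confirmed.

Emit:
arm_command:
  commands:
    - {"x":0,"y":-0.12,"z":0.8,"ax":-0.08,"ay":0,"az":0.06,"jaw":1}
    - {"x":0,"y":0,"z":0.9,"ax":0,"ay":0,"az":0,"jaw":1}
    - {"x":0,"y":0,"z":0.9,"ax":0,"ay":0,"az":0,"jaw":1}
    - {"x":0,"y":0,"z":0.9,"ax":0,"ay":0,"az":0,"jaw":1}
    - {"x":0,"y":0,"z":0.9,"ax":0,"ay":0,"az":0,"jaw":0.6}
    - {"x":0,"y":0,"z":0.9,"ax":0,"ay":0,"az":0,"jaw":0.4}
    - {"x":0,"y":0,"z":0.9,"ax":0,"ay":0,"az":0,"jaw":0.4}
    - {"x":0,"y":0,"z":0.85,"ax":0,"ay":0,"az":0,"jaw":0.4}
    - {"x":0,"y":0,"z":0,"ax":0,"ay":0,"az":0,"jaw":0.35}
    - {"x":0,"y":0,"z":0,"ax":0,"ay":0,"az":0,"jaw":0.35}

```text
t: 5.55
eef_pos: [0.5095, 0.1782, 0.1333]
eef_rot: [-0.213, 0.671, 0.678, 0.212]
ft_force: [0.8, 0.2, -0.0]
opening: 0.525
grasp_force: 0.0
```

```bash
python3 - <<'E'
from h import *
from cell import arm
s=arm.read_state();print(s["t"],s["qpos"],s["opening"],s["ft_force"],*pose(s))
y=np.radians(90.4);X,Y,u,n=ax(y);hook=np.array([.509,.2175,.0315])+.03*X
rel(s,hook+.123*u,toolR(y))
c=arm.camera("wrist");np.savez("wrist2.npz",**{k:np.array(v) for k,v in c.items()})
cv2.imwrite("pics/wrist2.png",c["pixels"][:,:,::-1])
E
```

```text
5.55 [-0.225   0.3084  1.8502  0.6373  1.2184 -0.5333] 0.5246936273996943 [ 0.8494  0.2486 -0.0337] [0.5095 0.1782 0.1333] [[-0.0086  1.     -0.0032]
 [ 0.8191  0.0089  0.5736]
 [ 0.5736  0.0023 -0.8191]]
dp/25mm [-0.0643 -0.0084  0.0041] rv/4deg [ 0.0109 -0.0008  0.0414]
```

View pics/wrist2.png

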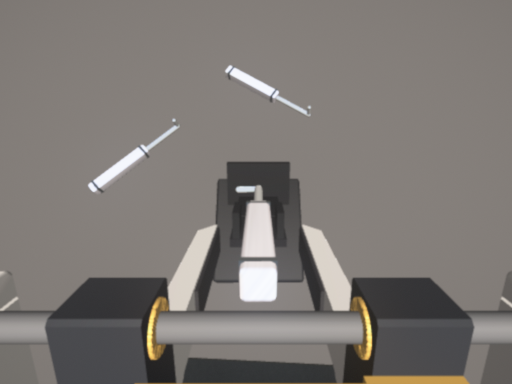

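The handle end at (258,280) sits centred between the fingers, with the toe at (245,189). Next I close and lift along u.

Emit:
arm_command:
  commands:
    - {"x":0,"y":0,"z":0,"ax":0,"ay":0,"az":0,"jaw":0}
    - {"x":0,"y":0,"z":0,"ax":0,"ay":0,"az":0,"jaw":0}
    - {"x":0,"y":0,"z":0,"ax":0,"ay":0,"az":0,"jaw":0}
    - {"x":0,"y":0,"z":0,"ax":0,"ay":0,"az":0,"jaw":0}
    - {"x":0,"y":0,"z":0,"ax":0,"ay":0,"az":0,"jaw":0}
    - {"x":0,"y":0,"z":0,"ax":0,"ay":0,"az":0,"jaw":0}
    - {"x":0,"y":0,"z":0,"ax":0,"ay":0,"az":0,"jaw":0}
  newtons: 45

```text
t: 6.3
eef_pos: [0.5103, 0.1773, 0.1329]
eef_rot: [-0.212, 0.672, 0.677, 0.213]
ft_force: [-0.4, -1.9, 2.3]
opening: 0.187
grasp_force: 45.0
```

```bash
python3 - <<'E'
from h import *
from cell import arm
s=arm.read_state();print(s["t"],s["opening"]*94,s["grasp_force"],s["ft_force"],*pose(s))
c=arm.camera("wrist");np.savez("wrist3.npz",**{k:np.array(v) for k,v in c.items()})
w=cloud(c); p0,R0=pose(s); q=(w-p0)@R0   # tool frame
b=(abs(q[...,0])<.03)&(abs(q[...,1])<.03)&(q[...,2]>.03)&(q[...,2]<.135)&(c["pixels"].max(-1)>110)
v=q[b]*1000
for lo in range(30,135,10):
    m=(v[:,2]>lo)&(v[:,2]<lo+10)
    if m.sum()>2: print(lo,m.sum(),v[m].min(0),np.median(v[m],0),v[m].max(0))
E
```

```text
6.3 17.552173284947912 45.000683069229126 [-0.4307 -1.8551  2.2748] [0.5103 0.1773 0.1329] [[-0.0074  1.     -0.0019]
 [ 0.8192  0.0071  0.5735]
 [ 0.5735  0.0027 -0.8192]]
30 108 [ 5.403  -8.572  30.0125] [ 8.8587  0.1612 35.2343] [ 9.4552  9.0316 39.9804]
40 98 [ -9.3071 -21.1337  40.0446] [ 8.7813 -0.5883 45.2773] [ 9.3686 18.6425 49.9928]
50 31 [ -8.9051 -10.3217  50.0526] [ 9.182   0.9538 50.6571] [ 9.4265  8.659  57.6906]
60 3 [ -9.5071 -10.6167  61.6761] [ -8.9898 -10.4992  62.1752] [ -8.8167 -10.4865  65.0839]
70 14 [ 2.4025 -2.4009 73.4889] [ 3.5324  0.6148 77.5141] [ 4.1464  3.6597 79.4092]
80 28 [ -9.4488 -10.6914  80.0928] [ 3.3574 -0.242  85.1044] [ 4.0068  3.7863 89.7935]
90 23 [ 2.1295 -2.5545 90.6283] [ 3.4993  1.1119 93.8966] [ 4.045   3.9254 99.6985]
100 22 [  1.7596  -2.6542 100.1303] [  3.4591   0.2102 104.936 ] [  4.0386   4.0447 109.7625]
110 19 [  1.6372  -2.7476 110.1833] [  3.115    0.2164 115.2664] [  4.0374   4.136  118.8984]
120 114 [ -9.3736 -21.9574 120.1988] [  0.8226 -11.8592 124.1309] [  3.8108   3.2356 129.8118]
130 29 [ -2.9847 -23.4671 130.3434] [  2.0339 -11.0663 131.4719] [  3.3052   3.3071 132.6542]
```

Emit:
arm_command:
  commands:
    - {"x":0,"y":0,"z":-0.2,"ax":0,"ay":0,"az":0,"jaw":0}
    - {"x":0,"y":0,"z":-0.4,"ax":0,"ay":0,"az":0,"jaw":0}
    - {"x":0,"y":0,"z":-0.6,"ax":0,"ay":0,"az":0,"jaw":0}
    - {"x":0,"y":0,"z":-0.8,"ax":0,"ay":0,"az":0,"jaw":0}
    - {"x":0,"y":0,"z":-0.8,"ax":0,"ay":0,"az":0,"jaw":0}
    - {"x":0,"y":0,"z":-0.8,"ax":0,"ay":0,"az":0,"jaw":0}
    - {"x":0,"y":0,"z":-0.8,"ax":0,"ay":0,"az":0,"jaw":0}
    - {"x":0,"y":0,"z":-0.8,"ax":0,"ay":0,"az":0,"jaw":0}
    - {"x":0,"y":0,"z":-0.8,"ax":0,"ay":0,"az":0,"jaw":0}
    - {"x":0,"y":0,"z":0,"ax":0,"ay":0,"az":0,"jaw":0}

```text
t: 7.35
eef_pos: [0.5103, 0.0915, 0.2555]
eef_rot: [-0.213, 0.672, 0.677, 0.212]
ft_force: [0.6, -0.2, 1.2]
opening: 0.015
grasp_force: 0.0
```

```bash
python3 - <<'E'
from h import *
from cell import arm
s=arm.read_state();print(s["t"],s["opening"]*94,s["grasp_force"],s["ft_force"],*pose(s))
p0,R0=pose(s)
for nm in("wrist","scene"):
    c=arm.camera(nm);w=cloud(c); q=(w-p0)@R0
    b=(abs(q[...,0])<.012)&(abs(q[...,1])<.03)&(q[...,2]>.03)&(q[...,2]<.14)
    v=q[b]*1000
    print(nm)
    for lo in range(30,140,15):
        m=(v[:,2]>lo)&(v[:,2]<lo+15)&(abs(v[:,1])<6)
        if m.sum()>2: print(lo,m.sum(),v[m].min(0),np.median(v[m],0),v[m].max(0))
    for lo in range(-26,8,4):
        m=(v[:,1]>lo)&(v[:,1]<=lo+4)&(v[:,2]>110)
        if m.sum()>0: print("toe",lo,m.sum(),v[m].min(0),np.median(v[m],0),v[m].max(0))
    vv=v[(abs(v[:,1])<9)]; print("handle end z",np.percentile(vv[vv[:,0]>6][:,2],98) if (vv[:,0]>6).any() else 0)
E
```

```text
7.35 1.3970659072304403 0.0 [ 0.6147 -0.1545  1.2239] [0.5103 0.0915 0.2555] [[-0.0069  1.     -0.0033]
 [ 0.8187  0.0075  0.5742]
 [ 0.5742  0.0012 -0.8187]]
wrist
toe -18 1 [-11.7981 -14.649  138.8387] [-11.7981 -14.649  138.8387] [-11.7981 -14.649  138.8387]
handle end z 0
scene
handle end z 0
```

```bash
python3 - <<'E'
from h import *
from cell import arm
a=arm.camera("scene");b=arm.camera("wrist")
np.savez("scene4.npz",**{k:np.array(v) for k,v in a.items()})
i=cv2.resize(a["pixels"][120:270,270:420],(500,500),interpolation=cv2.INTER_CUBIC)
j=cv2.resize(b["pixels"][0:384,100:400],(300,384))
o=np.zeros((500,800,3),np.uint8);o[:,:500]=i;o[:384,500:]=j
cv2.imwrite("pics/m4.png",o[:,:,::-1])
w=cloud(b);y=np.radians(90.4);X,Y,u,n=ax(y);hook=np.array([.509,.2175,.0315])+.03*X
m=(w[...,0]>.45)&(w[...,0]<.57)&(w[...,1]>.1)&(w[...,1]<.3)&(w[...,2]>.08)&(w[...,2]<.19)&(b["pixels"].max(-1)>120)
q=w[m]-hook;t=q@u;Q=np.c_[q@Y,q@n]*1000;sel=(t>.11)&(t<.17);print(m.sum(),"s",t.max(),"Y",np.percentile(Q[sel,0],[2,50,98]),"n",np.percentile(Q[sel,1],[2,50,98]))
E
```

```text
897 s 0.13174898796333895 Y [-7.9828 -0.7831  9.4654] n [-30.2043  21.6859  46.8445]
```

View pics/m4.png

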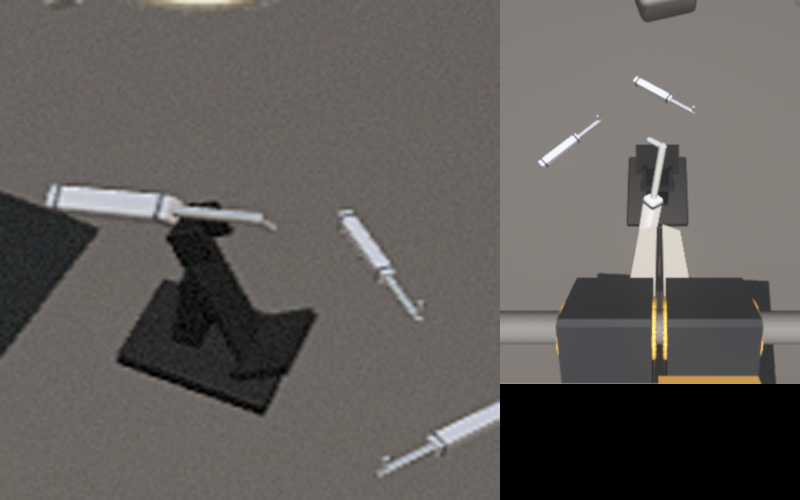

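The pick is out of the fingers. In the left crop it lies level over the stand's top, with the handle at (105,203) and the hook at (265,218). I missed that the 20 mm toe catches under the cheeks (±13 mm) when lifting along u beyond about 74 mm. I'll let it settle and then look again.

Emit:
arm_command:
  commands:
    - {"x":0,"y":0,"z":-0.5,"ax":0,"ay":0,"az":0,"jaw":0}
    - {"x":0,"y":0,"z":-1,"ax":0,"ay":0,"az":0,"jaw":0}
    - {"x":0,"y":0,"z":-1,"ax":0,"ay":0,"az":0,"jaw":0}
    - {"x":0,"y":0,"z":-1,"ax":0,"ay":0,"az":0,"jaw":0.5}
    - {"x":0,"y":0,"z":0,"ax":0,"ay":0,"az":0,"jaw":1}
    - {"x":0,"y":0,"z":0,"ax":0,"ay":0,"az":0,"jaw":1}
    - {"x":0,"y":0,"z":0,"ax":0,"ay":0,"az":0,"jaw":1}
    - {"x":0,"y":0,"z":0,"ax":0,"ay":0,"az":0,"jaw":1}

```text
t: 8.35
eef_pos: [0.51, 0.0419, 0.3265]
eef_rot: [-0.214, 0.672, 0.677, 0.212]
ft_force: [0.2, -0.3, -0.0]
opening: 0.395
grasp_force: 0.0
```

```bash
python3 - <<'E'
from h import *
from cell import arm
a=arm.camera("scene");b=arm.camera("top")
for n_,c in(("scene5",a),("top5",b)): np.savez(n_+".npz",**{k:np.array(v) for k,v in c.items()})
i=cv2.resize(a["pixels"][120:270,240:420],(480,400),interpolation=cv2.INTER_CUBIC)
j=cv2.resize(b["pixels"][170:300,150:280],(320,320),interpolation=cv2.INTER_CUBIC)
o=np.zeros((400,800,3),np.uint8);o[:,:480]=i;o[:320,480:]=j
cv2.imwrite("pics/m5.png",o[:,:,::-1])
E
```

```text
(no output)
```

View pics/m5.png

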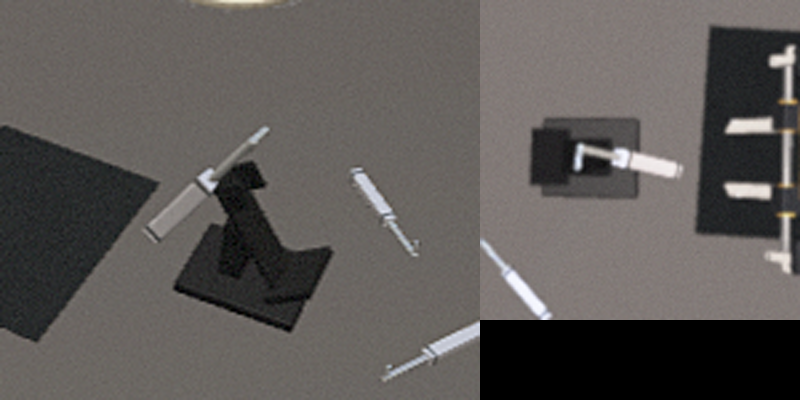

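The pick (left crop) has tipped handle-down over the back of the stand: handle end at (150,238), hook at (265,130). I'll wait for it to come to rest, then measure its line.

Emit:
arm_command:
  commands:
    - {"x":0,"y":0,"z":-1,"ax":0,"ay":0,"az":0,"jaw":1}
    - {"x":0,"y":0,"z":-1,"ax":0,"ay":0,"az":0,"jaw":1}
    - {"x":0,"y":0,"z":0,"ax":0,"ay":0,"az":0,"jaw":1}
    - {"x":0,"y":0,"z":0,"ax":0,"ay":0,"az":0,"jaw":1}
    - {"x":0,"y":0,"z":0,"ax":0,"ay":0,"az":0,"jaw":1}
    - {"x":0,"y":0,"z":0,"ax":0,"ay":0,"az":0,"jaw":1}
    - {"x":0,"y":0,"z":0,"ax":0,"ay":0,"az":0,"jaw":1}
    - {"x":0,"y":0,"z":0,"ax":0,"ay":0,"az":0,"jaw":1}

```text
t: 9.25
eef_pos: [0.5105, 0.0129, 0.3679]
eef_rot: [-0.213, 0.672, 0.677, 0.212]
ft_force: [0.8, -0.6, -0.0]
opening: 0.997
grasp_force: 0.0
```

```bash
python3 - <<'E'
from h import *
from cell import arm
c={n:arm.camera(n) for n in("scene","top","wrist")}
for n_ in c: np.savez(n_+"6.npz",**{k:np.array(v) for k,v in c[n_].items()})
for n_ in c:
    w=cloud(c[n_]);m=(w[...,0]>.4)&(w[...,0]<.6)&(w[...,1]>.06)&(w[...,1]<.35)&(w[...,2]>.006)&(w[...,2]<.25)&(c[n_]["pixels"].max(-1)>120)
    q=w[m]; 
    if len(q)<5: continue
    d=np.linalg.svd(q-np.median(q,0))[2][0]; d*=np.sign(d[2]); t=(q-np.median(q,0))@d
    print(n_,len(q),d,np.ptp(t)); 
    for k in np.linspace(t.min(),t.max(),8)[:-1]:
        s=(t>=k)&(t<k+np.ptp(t)/7); print("  ",np.median(q[s],0),q[s].min(0),q[s].max(0)) if s.any() else 0
a=c["scene"];b=c["top"];e=c["wrist"]
i=cv2.resize(a["pixels"][120:270,240:420],(480,400),interpolation=cv2.INTER_CUBIC)
j=cv2.resize(b["pixels"][170:300,150:280],(320,320),interpolation=cv2.INTER_CUBIC)
k=cv2.resize(e["pixels"],(320,240))
o=np.zeros((580,800,3),np.uint8);o[:400,:480]=i;o[:320,480:]=j;o[320:560,480:]=k
cv2.imwrite("pics/m6.png",o[:,:,::-1])
E
```

```text
scene 269 [ 0.4462 -0.8932  0.0563] 0.24639567074707502
   [0.4106 0.3327 0.0105] [0.401  0.321  0.0075] [0.4171 0.3402 0.0215]
   [0.5079 0.2057 0.1652] [0.4985 0.2031 0.1605] [0.5204 0.2073 0.1665]
   [0.5172 0.1712 0.1063] [0.5    0.1598 0.0759] [0.5231 0.2045 0.1677]
   [0.5125 0.1401 0.0518] [0.5049 0.1129 0.0066] [0.5196 0.1596 0.0992]
top 367 [ 0.142  -0.9747  0.1727] 0.2645722012152596
   [0.4124 0.3331 0.0067] [0.4006 0.3074 0.006 ] [0.5602 0.3466 0.0215]
   [0.5189 0.2987 0.0067] [0.4026 0.2627 0.0061] [0.5925 0.3163 0.009 ]
   [0.5697 0.2593 0.0068] [0.4064 0.2239 0.006 ] [0.5968 0.2769 0.0084]
   [0.5042 0.2227 0.008 ] [0.4072 0.19   0.0061] [0.5857 0.2448 0.0688]
   [0.5122 0.1933 0.1507] [0.4199 0.148  0.0061] [0.5679 0.2101 0.1678]
   [0.5057 0.1493 0.0788] [0.404  0.1184 0.006 ] [0.5942 0.1823 0.1338]
   [0.4991 0.116  0.0194] [0.4025 0.0748 0.006 ] [0.5955 0.1275 0.0505]
wrist 875 [0.0567 0.5662 0.8223] 0.18332818645322585
   [0.4985 0.1166 0.0197] [0.4892 0.1091 0.0064] [0.5091 0.1268 0.0305]
   [0.5004 0.1296 0.0401] [0.4914 0.1217 0.0074] [0.5125 0.1892 0.053 ]
   [0.504  0.141  0.0643] [0.4954 0.1335 0.0397] [0.514  0.19   0.0761]
   [0.5073 0.1545 0.0853] [0.4973 0.1453 0.0208] [0.519  0.2599 0.0996]
   [0.5088 0.1702 0.1021] [0.4004 0.1587 0.0061] [0.5184 0.3371 0.1191]
   [0.5132 0.1835 0.13  ] [0.4116 0.1758 0.0176] [0.5177 0.3367 0.1417]
   [0.5143 0.1998 0.1597] [0.4953 0.1886 0.1429] [0.5202 0.2073 0.165 ]
```

View pics/m6.png

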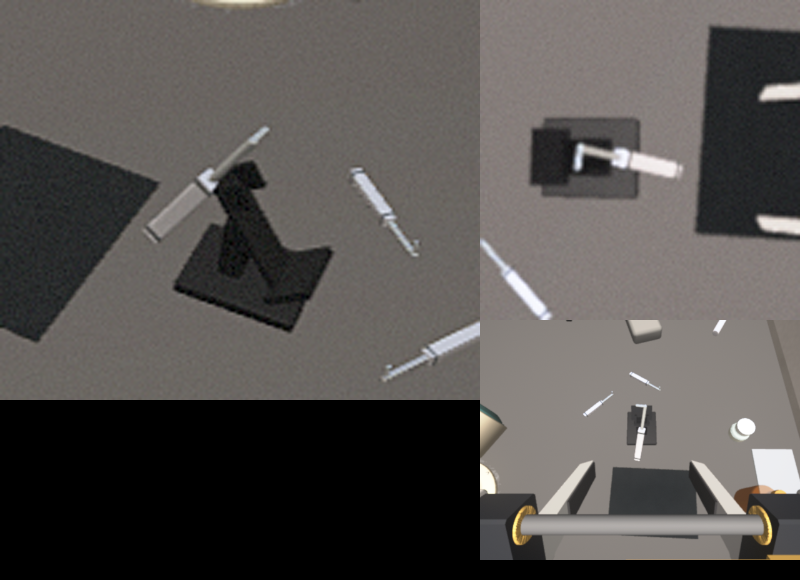

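The pick is at rest: handle end on the bench near (0.499,0.11), hook up at about (0.514,0.205,0.165), leaning on the stand's top edge, toe still towards the robot. I plan to regrip it square to the handle from the -y side and turn it about its toe axis, but first I'll check reach with a fitted kinematic model.

```bash
cat > kin.py <<'E'
from h import *
from scipy.optimize import least_squares
rz=lambda a:R.from_euler('z',a).as_matrix()
ry=lambda a:R.from_euler('y',a).as_matrix()
def fk(q,P):
    a,b,h,e,L1,f,L2,D=P
    p=np.array([a,b,h])+ry(q[1])@[e,0,L1]; A=ry(q[1]+q[2]); p=p+A@[f,0,L2]; B=A@rz(q[3])@ry(q[4]); p=p+B@[0,0,D]
    return rz(q[0])@p, rz(q[0])@B@rz(q[5])
LO=np.array([-2.89,-.75,.22,-1.18,.11,-2.7]);HI=np.array([2.89,2.08,2.7,4.32,2.71,2.7])
def ik(p,Rt,P,C,q0s):
    best=None
    for q0 in q0s:
        def f(q):
            x,r=fk(q,P); return np.r_[(x-p)*10,R.from_matrix(Rt.T@r@C).as_rotvec()]
        s=least_squares(f,np.clip(q0,LO+.01,HI-.01),bounds=(LO,HI))
        if best is None or s.cost<best.cost: best=s
    return best
E
python3 - <<'E'
from kin import *
from cell import arm
s=arm.read_state();p,r=pose(s)
Q=[[1.00997,.2766,1.50612,0,1.36073,-.12099],[.6913,-.0086,1.8811,.5824,.9465,.4111],[-.4072,.2203,1.5804,.5503,1.6136,-.4732],[-.225,.3084,1.8502,.6373,1.2184,-.5333],list(s["qpos"])]
X=[[.2445,.5198,.2046],[.2438,.5179,.2634],[.514,.076,.2767],[.5095,.1782,.1333],list(p)]
Rs=[rot([-3.1e-4,.21815,.97592,-.00087]),rot([-.214,.671,.678,.209]),rot([-.215,.67,.679,.21]),rot([-.213,.671,.678,.212]),r]
P0=[0,-.07,.3,0,.4,0,.4,.25]
f=least_squares(lambda P:np.concatenate([fk(q,P)[0]-x for q,x in zip(Q,X)]+[.01*(np.array(P)-P0)]),P0)
print(f.x,max(np.abs(fk(q,f.x)[0]-x).max() for q,x in zip(Q,X)))
Cs=[fk(q,f.x)[1].T@m for q,m in zip(Q,Rs)]
for c in Cs: print(R.from_matrix(c).as_rotvec(degrees=True))
np.savez("kin.npz",P=f.x,C=Cs[-1])
# pick
c=dict(np.load("wrist6.npz"));w=cloud(c)
m=(w[...,0]>.46)&(w[...,0]<.54)&(w[...,1]>.1)&(w[...,1]<.17)&(w[...,2]>.02)&(w[...,2]<.11)&(c["pixels"].max(-1)>120)
q=w[m];
for _ in range(3):
    mu=q.mean(0);v=np.linalg.svd(q-mu)[2]; q=q[abs((q-mu)@v[2])<.002]
print(len(q),"mid",mu,"axis",v[0],"acr",v[1],"normal",v[2],"width",np.percentile((q-mu)@v[1],[1,99]),np.percentile((q-mu)@v[0],[0,100]))
m=(w[...,0]>.46)&(w[...,0]<.54)&(w[...,1]>.16)&(w[...,1]<.22)&(w[...,2]>.12)&(w[...,2]<.18)&(c["pixels"].max(-1)>100)
q=w[m]; print(np.c_[q][np.argsort(q[:,0])][::6])
E
```

```text
[-0.0001  0.0695  0.1376  0.0004  0.6287  0.0603  0.421   0.3901] 9.86064831638156e-05
[-0.0005 -0.0004 89.9999]
[ 0.0215 -0.0163 90.0134]
[ 0.0441  0.0486 89.9861]
[ 0.0759  0.0278 89.9758]
[-0. -0. 90.]
409 mid [0.5037 0.1409 0.0649] axis [-0.0998 -0.4836 -0.8696] acr [-0.9833  0.1818  0.0117] normal [-0.1524 -0.8562  0.4937] width [-0.0085  0.0083] [-0.0467  0.051 ]
[[0.4953 0.2048 0.1588]
 [0.4982 0.2065 0.1618]
 [0.4997 0.2034 0.1614]
 [0.5026 0.2043 0.1599]
 [0.5041 0.202  0.161 ]
 [0.507  0.2034 0.1615]
 [0.5085 0.201  0.16  ]
 [0.5101 0.1859 0.1318]
 [0.5102 0.1796 0.1238]
 [0.5114 0.201  0.16  ]
 [0.5116 0.187  0.1365]
 [0.5117 0.181  0.1279]
 [0.5128 0.2027 0.1627]
 [0.513  0.1955 0.149 ]
 [0.5131 0.1887 0.1429]
 [0.5132 0.1835 0.1333]
 [0.5133 0.1782 0.1232]
 [0.5143 0.2006 0.1608]
 [0.5144 0.1951 0.1529]
 [0.5145 0.1893 0.145 ]
 [0.5147 0.1842 0.1352]
 [0.5148 0.1797 0.1236]
 [0.5157 0.1997 0.1624]
 [0.5159 0.1945 0.1539]
 [0.516  0.1894 0.1449]
 [0.5162 0.1851 0.1336]
 [0.5171 0.2015 0.165 ]
 [0.5172 0.1985 0.1588]
 [0.5174 0.1917 0.1499]
 [0.5177 0.1881 0.1376]
 [0.5186 0.2001 0.1618]
 [0.5188 0.1948 0.1535]
 [0.5191 0.1912 0.1415]
 [0.5202 0.1982 0.1564]]
```

```bash
cat >> kin.py <<'E'
z_=np.load("kin.npz");P=z_["P"];C=z_["C"]
def tool(hook,Y,u,n,g,al,sg):
    a=np.radians(al); z=-(n*np.cos(a)+u*np.sin(a)); y=-Y*sg; Rt=np.stack([np.cross(y,z),y,z],1)
    return hook+g*u+.0188*z,Rt
SEEDS=[[a,b,c,d,e,f] for a in(-.5,.5) for b,c in((.3,1.6),) for d in(-.8,.6,2.5) for e in(.8,1.5) for f in(-1.5,0,1.5)]
E
python3 - <<'E'
from kin import *
u=np.array([-.0998,-.4836,-.8696]);n=np.array([-.1524,-.8562,.4937]);Y=np.cross(u,n)
X_,Yt,ut,nt=ax(np.radians(98.46));_,Ys,us,ns=ax(np.radians(90.4))
hk=np.array([.516,.2018,.1562]);eye=np.array([.547,-.249,.1145]);st=np.array([.509,.2475,.0315])
for g in(.13,):
  for al in(0,15,30,45):
    for sg in(1,-1):
      print(g,al,sg)
      for nm,a in(("pick",(hk,Y,u,n)),("stand",(st,Ys,us,ns)),("eye",(eye-.02*Yt,Yt,ut,nt))):
        p,Rt=tool(*a,g,al,sg); s=ik(p,Rt,P,C,SEEDS); print("  ",nm,round(s.cost,6),s.x, "z",Rt[:,2])
E
```

```text
0.13 0 1
   pick 0.0 [-0.5263  0.6437  2.1221  1.0592  1.2135 -1.1805] z [ 0.1524  0.8562 -0.4937]
   stand 0.0 [ 0.6547  0.6481  1.5231 -0.7149  1.6547  0.8496] z [ 0.0057 -0.8191 -0.5736]
   eye 0.0 [-0.1662  0.3572  1.8298 -1.1789  1.0029  0.4007] z [ 0.1205 -0.8102 -0.5736]
0.13 0 -1
   pick 0.0 [-0.5263  0.6437  2.1221  1.0592  1.2135  1.9611] z [ 0.1524  0.8562 -0.4937]
   stand 0.0 [ 0.6547  0.6481  1.5231 -0.7149  1.6547 -2.292 ] z [ 0.0057 -0.8191 -0.5736]
   eye 0.000711 [-0.1613  0.3633  1.8258 -1.18    1.0155 -2.7   ] z [ 0.1205 -0.8102 -0.5736]
0.13 15 1
   pick 0.0 [-0.5977  0.8302  2.1237  1.1156  1.3958 -1.3845] z [ 0.173   0.9522 -0.2518]
   stand 0.0 [ 0.5746  0.5216  1.5648 -0.5747  1.4937  0.744 ] z [ 0.0045 -0.6428 -0.766 ]
   eye 0.0 [-0.28    0.3036  1.7019 -0.7874  0.9711 -0.0212] z [ 0.0946 -0.6358 -0.766 ]
0.13 15 -1
   pick 0.0 [-0.5977  0.8302  2.1237  1.1156  1.3958  1.757 ] z [ 0.173   0.9522 -0.2518]
   stand 0.0 [ 0.5746  0.5216  1.5648 -0.5747  1.4937 -2.3975] z [ 0.0045 -0.6428 -0.766 ]
   eye 0.024516 [-0.3976  0.265   1.6495 -0.5057  0.9442  2.7   
[... 449 characters left out ...]
3  1.3357 -2.5495] z [ 0.003  -0.4226 -0.9063]
   eye 0.000448 [-0.4241  0.3026  1.5536 -0.3888  1.077   2.7   ] z [ 0.0622 -0.418  -0.9063]
0.13 45 1
   pick 0.0 [-0.5969  1.216   2.0416  1.1334  1.792  -1.6676] z [0.1783 0.9474 0.2658]
   stand 0.0 [ 0.3124  0.3228  1.6772 -0.1786  1.2     0.3751] z [ 0.0012 -0.1736 -0.9848]
   eye 0.0 [-0.535   0.3537  1.4117 -0.1416  1.2683 -0.6477] z [ 0.0255 -0.1718 -0.9848]
0.13 45 -1
   pick 0.0 [-0.5969  1.216   2.0416  1.1334  1.792   1.474 ] z [0.1783 0.9474 0.2658]
   stand 0.001008 [ 0.3357  0.325   1.6804 -0.2125  1.1976 -2.7   ] z [ 0.0012 -0.1736 -0.9848]
   eye 0.0 [-0.535   0.3537  1.4117 -0.1416  1.2683  2.4939] z [ 0.0255 -0.1718 -0.9848]
```

```bash
cat >> kin.py <<'E'
def plan(s,p,Rt):
    "turn first (old axes), then shift in the new axes"
    p0,R0=pose(s); print("turn/4deg",R.from_matrix(R0.T@Rt).as_rotvec(degrees=True)/4,"then shift/25mm",Rt.T@(p-p0)/.025)
def tool2(hook,Y,u,n,g,al,d=.0188):
    p,Rt=tool(hook,Y,u,n,g,al,1); return p+(d-.0188)*Rt[:,2],Rt
PU=np.array([-.0998,-.4836,-.8696]);PN=np.array([-.1524,-.8562,.4937]);PH=np.array([.516,.2018,.1562])
E
python3 - <<'E'
from kin import *
from cell import arm
s=arm.read_state(); Y=np.cross(PU,PN)
p,Rt=tool2(PH,Y,PU,PN,.13,-8,.014); print(p,Rt[:,2]); plan(s,p,Rt); plan(s,p-.1*Rt[:,2],Rt)
for back in(.1,0):
    k=ik(p-back*Rt[:,2],Rt,P,C,[s["qpos"]]); print(k.cost,k.x); x=fk(k.x,P); print("wrist",x[0]-.39*Rt[:,2])
_,Ys,us,ns=ax(np.radians(90.4)); st=np.array([.509,.2475,.0315])
for off in (.1,0):
    ps,Rs=tool2(st+off*ns,Ys,us,ns,.13,-8,.014); k=ik(ps,Rs,P,C,[[.6,.6,1.5,-.7,1.6,.8]]); print("stand",k.cost,k.x,ps,ps-.376*Rs[:,2])
E
```

```text
[0.5049 0.1499 0.0346] [ 0.137   0.7806 -0.6099]
turn/4deg [-1.7475  4.3516  2.1155] then shift/25mm [-7.3168 -1.0669 12.3896]
turn/4deg [-1.7475  4.3516  2.1155] then shift/25mm [-7.3168 -1.0669  8.3894]
1.590734623872982e-29 [-0.6292  0.4571  2.0172  0.8297  1.3043 -0.942 ]
wrist [ 0.4378 -0.2326  0.3335]
8.648945097902641e-20 [-0.4761  0.5508  2.1058  0.9932  1.1268 -1.0406]
wrist [ 0.4515 -0.1546  0.2725]
stand 9.292836962433757e-31 [ 0.7718  0.7351  1.2862 -0.7593  1.9366  0.8016] [0.509  0.2424 0.189 ] [0.5067 0.5774 0.3597]
stand 3.562037761806766e-30 [ 0.6893  0.7195  1.4968 -0.7788  1.7474  0.8896] [0.5096 0.1605 0.1316] [0.5073 0.4955 0.3023]
```

Emit:
arm_command:
  commands:
    - {"x":0,"y":0,"z":0,"ax":-0.35,"ay":0.87,"az":0.42,"jaw":1}
    - {"x":0,"y":0,"z":0,"ax":-0.35,"ay":0.87,"az":0.42,"jaw":1}
    - {"x":0,"y":0,"z":0,"ax":-0.35,"ay":0.87,"az":0.42,"jaw":1}
    - {"x":0,"y":0,"z":0,"ax":-0.35,"ay":0.87,"az":0.42,"jaw":1}
    - {"x":0,"y":0,"z":0,"ax":-0.35,"ay":0.87,"az":0.42,"jaw":1}
    - {"x":-0.81,"y":-0.12,"z":0.9,"ax":0,"ay":0,"az":0,"jaw":1}
    - {"x":-0.81,"y":-0.12,"z":0.9,"ax":0,"ay":0,"az":0,"jaw":1}
    - {"x":-0.81,"y":-0.12,"z":0.9,"ax":0,"ay":0,"az":0,"jaw":1}
    - {"x":-0.81,"y":-0.12,"z":0.9,"ax":0,"ay":0,"az":0,"jaw":1}
    - {"x":-0.81,"y":-0.12,"z":0.9,"ax":0,"ay":0,"az":0,"jaw":1}

```text
t: 10.4
eef_pos: [0.4994, 0.0425, 0.2184]
eef_rot: [-0.286, 0.691, 0.572, 0.336]
ft_force: [-0.7, -0.1, 0.0]
opening: 1.002
grasp_force: 0.0
```

Emit:
arm_command:
  commands:
    - {"x":-0.81,"y":-0.12,"z":0.9,"ax":0,"ay":0,"az":0,"jaw":1}
    - {"x":-0.81,"y":-0.12,"z":0.9,"ax":0,"ay":0,"az":0,"jaw":1}
    - {"x":-0.81,"y":-0.12,"z":0.9,"ax":0,"ay":0,"az":0,"jaw":0.8}
    - {"x":-0.81,"y":-0.12,"z":0.9,"ax":0,"ay":0,"az":0,"jaw":0.6}
    - {"x":0,"y":0,"z":0,"ax":0,"ay":0,"az":0,"jaw":0.6}

```text
t: 10.9
eef_pos: [0.4884, 0.0676, 0.0985]
eef_rot: [-0.289, 0.692, 0.571, 0.335]
ft_force: [-0.0, 0.7, 0.9]
opening: 0.782
grasp_force: 0.0
```

```bash
python3 - <<'E'
from kin import *
from cell import arm
s=arm.read_state(); Y=np.cross(PU,PN); print(s["t"],s["qpos"],s["opening"])
p,Rt=tool2(PH,Y,PU,PN,.13,-8,.014); plan(s,p,Rt); p0,R0=pose(s)
c=arm.camera("wrist");w=cloud(c);q=(w-p)@Rt*1000
m=(abs(q[...,0])<45)&(abs(q[...,1])<25)&(q[...,2]<20)&(q[...,2]>-40)&(c["pixels"].max(-1)>110);v=q[m]
for lo in range(-45,45,15):
    k=(v[:,0]>lo)&(v[:,0]<lo+15)
    if k.sum()>3: print(lo,k.sum(),np.percentile(v[k],[3,50,97],axis=0).ravel())
E
```

```text
10.9 [-0.6389  0.4543  2.0128  0.8194  1.3173 -0.9365] 0.7823433396907871
turn/4deg [-0.0588 -0.023  -0.0525] then shift/25mm [0.0236 0.0806 4.2172]
-45 875 [-44.4801 -23.5784 -18.6464 -37.6303   0.4078   5.9343 -30.7275  23.6546
  19.1264]
-30 282 [-29.6306  -9.6117 -21.2505 -22.5605  -1.4205 -19.3329 -15.5269   6.8334
 -16.9987]
-15 309 [-14.7511  -9.3888 -23.2981  -7.3878  -1.389  -21.6112  -0.3667   7.513
 -19.0062]
0 322 [  0.4894  -9.1993 -25.7356   7.5964  -0.5075 -23.9568  14.7488   7.3463
 -21.998 ]
15 345 [ 15.7096  -8.9789 -27.7881  22.7578  -0.4992 -25.9982  29.7445   7.9817
 -23.7642]
30 369 [ 30.7013  -8.8256 -30.088   37.6641  -0.492  -28.2314  44.376    7.7982
 -25.5297]
```

The handle measures where expected: its face is 23 mm before the target and it is centred to 1 mm. Now approach and grip.

Emit:
arm_command:
  commands:
    - {"x":0,"y":0.05,"z":0.9,"ax":-0.06,"ay":-0.02,"az":-0.05,"jaw":0.6}
    - {"x":0,"y":0,"z":0.9,"ax":0,"ay":0,"az":0,"jaw":0.5}
    - {"x":0,"y":0,"z":0.9,"ax":0,"ay":0,"az":0,"jaw":0.5}
    - {"x":0,"y":0,"z":0.9,"ax":0,"ay":0,"az":0,"jaw":0.5}
    - {"x":0,"y":0,"z":0.6,"ax":0,"ay":0,"az":0,"jaw":0.5}
    - {"x":0,"y":0,"z":0,"ax":0,"ay":0,"az":0,"jaw":0}
    - {"x":0,"y":0,"z":0,"ax":0,"ay":0,"az":0,"jaw":0}
    - {"x":0,"y":0,"z":0,"ax":0,"ay":0,"az":0,"jaw":0}
    - {"x":0,"y":0,"z":0,"ax":0,"ay":0,"az":0,"jaw":0}
    - {"x":0,"y":0,"z":0,"ax":0,"ay":0,"az":0,"jaw":0}
  newtons: 58

```text
t: 11.95
eef_pos: [0.5068, 0.1474, 0.0369]
eef_rot: [-0.283, 0.691, 0.573, 0.338]
ft_force: [0.0, -0.5, 1.5]
opening: 0.182
grasp_force: 58.0
```

Emit:
arm_command:
  commands:
    - {"x":0,"y":0,"z":0,"ax":0,"ay":0,"az":0,"jaw":0}
    - {"x":0,"y":0,"z":0,"ax":0,"ay":0,"az":0,"jaw":0}

```text
t: 12.15
eef_pos: [0.5068, 0.1475, 0.0368]
eef_rot: [-0.283, 0.691, 0.573, 0.338]
ft_force: [-0.2, -3.4, 3.6]
opening: 0.184
grasp_force: 58.0
```

```bash
cat >> kin.py <<'E'
def pickview(p0,R0,cam="wrist",lo=-40,al=-8):
    "pick points in (Y,u,n)-like tool axes: s along pick, centred on tool"
    pass
E
python3 - <<'E'
from kin import *
from cell import arm
s=arm.read_state(); print(s["t"],s["opening"]*94,s["grasp_force"],s["ft_force"]); p0,R0=pose(s); print(p0)
k=ik(p0+[0,0,.2],R0,P,C,[s["qpos"]]);print(k.cost,k.x, R0.T@[0,0,1.])
E
```

```text
12.15 17.328582160573383 57.95287728309631 [-0.151  -3.3598  3.5588]
[0.5068 0.1475 0.0368]
9.758354777239277e-23 [-0.4794  0.2354  1.8922  0.8674  1.4451 -0.6075] [ 0.7916 -0.0044 -0.611 ]
```

Emit:
arm_command:
  commands:
    - {"x":0.1,"y":0,"z":-0.3,"ax":0,"ay":0,"az":0,"jaw":0}
    - {"x":0.3,"y":0,"z":-0.6,"ax":0,"ay":0,"az":0,"jaw":0}
    - {"x":0.4,"y":0,"z":-0.7,"ax":0,"ay":0,"az":0,"jaw":0}
    - {"x":0.7,"y":0,"z":-0.6,"ax":0,"ay":0,"az":0,"jaw":0}
    - {"x":0.7,"y":0,"z":-0.5,"ax":0,"ay":0,"az":0,"jaw":0}
    - {"x":0.7,"y":0,"z":-0.5,"ax":0,"ay":0,"az":0,"jaw":0}
    - {"x":0.7,"y":0,"z":-0.5,"ax":0,"ay":0,"az":0,"jaw":0}
    - {"x":0.7,"y":0,"z":-0.5,"ax":0,"ay":0,"az":0,"jaw":0}
    - {"x":0.7,"y":0,"z":-0.5,"ax":0,"ay":0,"az":0,"jaw":0}
    - {"x":0.3,"y":0,"z":-0.2,"ax":0,"ay":0,"az":0,"jaw":0}

```text
t: 13.15
eef_pos: [0.5043, 0.132, 0.2176]
eef_rot: [-0.283, 0.691, 0.574, 0.338]
ft_force: [-0.0, -0.7, -0.6]
opening: 0.183
grasp_force: 58.0
```

```bash
python3 - <<'E'
from kin import *
from cell import arm
s=arm.read_state(); print(s["t"],s["opening"]*94,s["grasp_force"],s["ft_force"],s["qpos"]); p0,R0=pose(s); print(p0,R0[:,2])
c=arm.camera("wrist");w=cloud(c);q=(w-p0)@R0*1000
m=(abs(q[...,1])<30)&(abs(q[...,2])<40)&(abs(q[...,0])<220)&(c["pixels"].max(-1)>90);v=q[m]
for lo in range(-200,200,20):
    k=(v[:,0]>lo)&(v[:,0]<lo+20)
    if k.sum()>2: print(lo,k.sum(),np.percentile(v[k],[3,50,97],axis=0).ravel())
# turn to the stand attitude
_,Ys,us,ns=ax(np.radians(90.4)); st=np.array([.509,.2475,.0315])
ps,Rs=tool2(st+.08*ns,Ys,us,ns,.13,-8,.014);plan(s,ps,Rs)
E
```

```text
13.15 17.24405106395659 57.95086205005646 [-0.0113 -0.6761 -0.597 ] [-0.5103  0.2617  1.9121  0.8561  1.4341 -0.6615]
[0.5043 0.132  0.2176] [ 0.1421  0.778  -0.612 ]
-60 82 [-42.8537  -8.3168 -14.6789 -41.3204  -0.1964 -13.5175 -40.0442   8.5356
 -11.6605]
-40 795 [-39.2663  -8.3686 -17.0319 -29.8324   0.1025 -15.183  -20.5322   8.6361
 -13.3501]
-20 875 [-19.3606  -8.0901 -19.9397  -9.5951   0.0823 -18.0607  -0.692    8.552
 -15.7395]
0 2203 [  1.3336 -18.9871 -38.5858   8.4626   0.582  -21.1793  18.7841  19.6466
  -5.207 ]
20 1190 [ 20.6094  -7.9039 -25.551   30.3912   0.5388 -23.6542  39.3945   8.8786
 -21.3122]
40 1396 [ 40.6947  -7.8027 -28.8314  50.5993   0.5173 -26.6674  59.4077   9.0741
 -24.0993]
60 930 [ 60.3775  -6.7743 -28.648   66.155    0.4855 -24.7434  79.3147   7.9141
 -17.5706]
80 781 [ 80.6848  -2.8094 -28.8282  90.3593   0.8766 -26.7367  99.4604   4.5686
 -23.9388]
100 923 [100.7351  -2.6765 -31.9184 110.5086   0.8292 -29.5128 119.4435   4.6476
 -26.8706]
120 87 [120.04    -2.8057 -32.3826 120.9574   1.1837 -30.861  122.0304   4.5907
 -28.1621]
turn/4deg [ -0.3557 -28.7196  -3.2219] then shift/25mm [ 3.1362  0.2208 -2.6209]
```

The pick is held square (axis 8° from the tool's x, grip at about s = 136 mm). Next I raise it and turn it to the stand's lean.

Emit:
arm_command:
  commands:
    - {"x":0.79,"y":0,"z":-0.61,"ax":0,"ay":0,"az":0,"jaw":0}
    - {"x":0.79,"y":0,"z":-0.61,"ax":0,"ay":0,"az":0,"jaw":0}
    - {"x":0.79,"y":0,"z":-0.61,"ax":0,"ay":0,"az":0,"jaw":0}
    - {"x":0.4,"y":0,"z":-0.3,"ax":-0.01,"ay":-0.5,"az":-0.06,"jaw":0}
    - {"x":0,"y":0,"z":0,"ax":-0.01,"ay":-0.99,"az":-0.11,"jaw":0}
    - {"x":0,"y":0,"z":0,"ax":-0.01,"ay":-0.99,"az":-0.11,"jaw":0}
    - {"x":0,"y":0,"z":0,"ax":-0.01,"ay":-0.99,"az":-0.11,"jaw":0}
    - {"x":0,"y":0,"z":0,"ax":-0.01,"ay":-0.99,"az":-0.11,"jaw":0}
    - {"x":0,"y":0,"z":0,"ax":-0.01,"ay":-0.99,"az":-0.11,"jaw":0}
    - {"x":0,"y":0,"z":0,"ax":-0.01,"ay":-0.99,"az":-0.11,"jaw":0}

```text
t: 14.2
eef_pos: [0.5042, 0.1318, 0.3023]
eef_rot: [-0.138, 0.735, 0.638, 0.181]
ft_force: [-0.1, 0.5, -0.8]
opening: 0.186
grasp_force: 58.0
```

Emit:
arm_command:
  commands:
    - {"x":0,"y":0,"z":0,"ax":-0.01,"ay":-0.99,"az":-0.11,"jaw":0}
    - {"x":0,"y":0,"z":0,"ax":-0.01,"ay":-0.99,"az":-0.11,"jaw":0}
    - {"x":0,"y":0,"z":0,"ax":-0.01,"ay":-0.99,"az":-0.11,"jaw":0}
    - {"x":0,"y":0,"z":0,"ax":-0.01,"ay":-0.99,"az":-0.11,"jaw":0}
    - {"x":0,"y":0,"z":0,"ax":-0.01,"ay":-0.99,"az":-0.11,"jaw":0}
    - {"x":0,"y":0,"z":0,"ax":-0.01,"ay":-0.99,"az":-0.11,"jaw":0}
    - {"x":0,"y":0,"z":0,"ax":-0.01,"ay":-0.99,"az":-0.11,"jaw":0}
    - {"x":0,"y":0,"z":0,"ax":-0.01,"ay":-0.99,"az":-0.11,"jaw":0}
    - {"x":0,"y":0,"z":0,"ax":-0.01,"ay":-0.99,"az":-0.11,"jaw":0}
    - {"x":0,"y":0,"z":0,"ax":-0.01,"ay":-0.99,"az":-0.11,"jaw":0}

```text
t: 15.2
eef_pos: [0.5043, 0.1321, 0.3023]
eef_rot: [0.095, 0.729, 0.674, -0.071]
ft_force: [0.1, -0.3, -1.0]
opening: 0.186
grasp_force: 58.0
```

```bash
python3 - <<'E'
from kin import *
from cell import arm
s=arm.read_state(); print(s["t"],s["opening"]*94,s["grasp_force"],s["ft_force"],s["qpos"]); p0,R0=pose(s); print(p0,R0[:,2])
_,Ys,us,ns=ax(np.radians(90.4)); st=np.array([.509,.2475,.0315])
ps,Rs=tool2(st+.08*ns+.005*us,Ys,us,ns,.136,-8,.0105);plan(s,ps,Rs)
for f in (.3,.6,1):
    Rm=R0@R.from_rotvec(f*R.from_matrix(R0.T@Rs).as_rotvec()).as_matrix(); k=ik(p0,Rm,P,C,[s["qpos"]]);print(k.cost,k.x)
E
```

```text
15.2 17.503083290264932 57.95061707496643 [ 0.0961 -0.3329 -1.0135] [ 0.2968  0.1908  1.4111 -0.2343  1.5856  0.3773]
[0.5043 0.1321 0.3023] [ 0.0247 -0.2351 -0.9716]
turn/4deg [ -0.2351 -12.3523  -1.3278] then shift/25mm [ 5.7172  0.222  -1.1586]
1.7490267712546956e-30 [ 0.4486  0.2797  1.3772 -0.4521  1.6907  0.4962]
4.984243529114693e-23 [ 0.563   0.3818  1.3681 -0.64    1.7989  0.577 ]
1.1886644204839891e-29 [ 0.6626  0.5266  1.3955 -0.8558  1.9324  0.6506]
```

Emit:
arm_command:
  commands:
    - {"x":0,"y":0,"z":0,"ax":-0.02,"ay":-0.95,"az":-0.1,"jaw":0}
    - {"x":0,"y":0,"z":0,"ax":-0.02,"ay":-0.95,"az":-0.1,"jaw":0}
    - {"x":0,"y":0,"z":0,"ax":-0.02,"ay":-0.95,"az":-0.1,"jaw":0}
    - {"x":0,"y":0,"z":0,"ax":-0.02,"ay":-0.95,"az":-0.1,"jaw":0}
    - {"x":0,"y":0,"z":0,"ax":-0.02,"ay":-0.95,"az":-0.1,"jaw":0}
    - {"x":0,"y":0,"z":0,"ax":-0.02,"ay":-0.95,"az":-0.1,"jaw":0}
    - {"x":0,"y":0,"z":0,"ax":-0.02,"ay":-0.95,"az":-0.1,"jaw":0}
    - {"x":0,"y":0,"z":0,"ax":-0.02,"ay":-0.95,"az":-0.1,"jaw":0}
    - {"x":0,"y":0,"z":0,"ax":-0.02,"ay":-0.95,"az":-0.1,"jaw":0}
    - {"x":0,"y":0,"z":0,"ax":-0.02,"ay":-0.95,"az":-0.1,"jaw":0}

```text
t: 16.2
eef_pos: [0.5045, 0.1323, 0.3022]
eef_rot: [0.312, 0.642, 0.631, -0.303]
ft_force: [0.2, -0.5, -0.2]
opening: 0.188
grasp_force: 58.0
```

Emit:
arm_command:
  commands:
    - {"x":0,"y":0,"z":0,"ax":-0.02,"ay":-0.95,"az":-0.1,"jaw":0}
    - {"x":0,"y":0,"z":0,"ax":-0.02,"ay":-0.95,"az":-0.1,"jaw":0}
    - {"x":0,"y":0,"z":0,"ax":-0.02,"ay":-0.95,"az":-0.1,"jaw":0}
    - {"x":0.3,"y":0.03,"z":-0.2,"ax":0,"ay":0,"az":0,"jaw":0}
    - {"x":0.7,"y":0.03,"z":-0.3,"ax":0,"ay":0,"az":0,"jaw":0}
    - {"x":0.7,"y":0.03,"z":-0.3,"ax":0,"ay":0,"az":0,"jaw":0}
    - {"x":0.7,"y":0.03,"z":-0.3,"ax":0,"ay":0,"az":0,"jaw":0}
    - {"x":0.7,"y":0.03,"z":0,"ax":0,"ay":0,"az":0,"jaw":0}
    - {"x":0.6,"y":0.03,"z":0,"ax":0,"ay":0,"az":0,"jaw":0}
    - {"x":0,"y":0,"z":0,"ax":0,"ay":0,"az":0,"jaw":0}

```text
t: 17.2
eef_pos: [0.509, 0.1996, 0.2313]
eef_rot: [0.371, 0.602, 0.605, -0.367]
ft_force: [-0.5, 0.6, -0.4]
opening: 0.188
grasp_force: 58.0
```

```bash
python3 - <<'E'
from kin import *
from cell import arm
s=arm.read_state(); print(s["t"],s["opening"]*94,s["grasp_force"],s["ft_force"],s["qpos"]); p0,R0=pose(s); print(p0,R0[:,2])
_,Ys,us,ns=ax(np.radians(90.4)); st=np.array([.509,.2475,.0315])
ps,Rs=tool2(st+.08*ns+.005*us,Ys,us,ns,.136,-8,.0105);plan(s,ps,Rs)
ps,Rs=tool2(st+.005*us,Ys,us,ns,.136,-8,.0105);plan(s,ps,Rs)
for nm in("wrist","scene"):
    c=arm.camera(nm);w=cloud(c);q=(w-p0)@R0*1000
    m=(abs(q[...,1])<30)&(q[...,2]>-50)&(q[...,2]<10)&(q[...,0]>30)&(q[...,0]<160)&(c["pixels"].max(-1)>90);v=q[m]
    for lo in range(30,160,10):
        k=(v[:,0]>lo)&(v[:,0]<lo+10)
        if k.sum()>2: print(lo,k.sum(),np.percentile(v[k],[3,50,97],axis=0).ravel())
E
```

```text
17.2 17.6558196808355 57.95133590698242 [-0.4907  0.5998 -0.3822] [ 0.7308  0.6532  1.3397 -0.7931  1.9289  0.7539]
[0.509  0.1996 0.2313] [ 0.0069 -0.89   -0.4559]
turn/4deg [ 0.01   -0.0303 -0.0218] then shift/25mm [ 1.9616  0.0153 -0.0426]
turn/4deg [ 0.01   -0.0303 -0.0218] then shift/25mm [2.407  0.0153 3.1262]
30 606 [ 30.288   -7.8953 -26.4081  35.0111   0.5421 -24.9082  39.6425   8.8583
 -22.6207]
40 660 [ 40.2855  -7.682  -27.9075  45.0847   0.5378 -26.4127  49.782    8.7928
 -24.1912]
50 705 [ 50.3897  -7.7377 -29.6284  55.1553   0.5342 -28.0082  59.6749   9.1174
 -26.0271]
60 687 [ 60.3149  -7.6207 -29.8961  64.4322   0.5424 -27.9299  69.2257   8.7408
 -17.7676]
70 336 [ 70.1866  -2.8593 -26.8519  74.9446   0.7789 -24.9898  79.6025   4.458
 -22.6832]
80 363 [ 80.0638  -2.7725 -28.2227  85.0286   0.5422 -26.5597  89.8105   4.3472
 -24.372 ]
90 385 [ 90.3504  -2.6868 -29.6476  95.1583   0.9783 -27.9063  99.6996   4.2649
 -25.7419]
100 425 [100.3755  -2.6021 -31.2141 105.1095   0.9673 -29.3692 109.7589   4.5713
 -27.0842]
110 460 [110.4334  -2.5427 -32.4565 115.2254   0.9513 
[... 421 characters left out ...]
87  -28.0783  67.0252   5.0202 -24.4093  69.6999  11.1916
 -17.7099]
70 16 [ 71.0595   2.3347 -28.5599  74.919    5.8375 -25.6131  79.5714   8.1285
 -21.0389]
80 18 [ 80.3547   1.5018 -29.1166  84.9874   5.0926 -26.7444  89.1566   8.1618
 -20.5948]
90 14 [ 90.5735   2.0461 -30.5243  95.0856   5.1554 -28.1778  98.6884   6.6505
 -23.9712]
100 18 [100.5636   1.805  -32.2998 105.6402   5.3703 -28.536  109.2467   8.2824
 -25.3841]
110 15 [110.9724   0.6684 -33.3525 114.8747   5.8787 -31.7215 118.7989   8.135
 -26.4993]
120 30 [120.3366 -17.0662 -34.5766 125.364    2.7374 -32.4072 129.7862   8.0316
 -27.7126]
130 5 [130.1595 -11.5359 -33.8785 130.8912   4.4758 -33.2395 131.6755   7.5999
 -30.096 ]
```

Emit:
arm_command:
  commands:
    - {"x":0.6,"y":0,"z":0,"ax":0,"ay":-0.03,"az":-0.02,"jaw":0}
    - {"x":0.7,"y":0.01,"z":0,"ax":0,"ay":0,"az":0,"jaw":0}
    - {"x":0.66,"y":0,"z":0,"ax":0,"ay":0,"az":0,"jaw":0}
    - {"x":0.08,"y":0,"z":0.6,"ax":0,"ay":0,"az":0,"jaw":0}
    - {"x":0.1,"y":0,"z":0.7,"ax":0,"ay":0,"az":0,"jaw":0}
    - {"x":0.1,"y":0,"z":0.7,"ax":0,"ay":0,"az":0,"jaw":0}
    - {"x":0.08,"y":0,"z":0.5,"ax":0,"ay":0,"az":0,"jaw":0}
    - {"x":0.04,"y":0,"z":0.3,"ax":0,"ay":0,"az":0,"jaw":0}
    - {"x":0.03,"y":0,"z":0.2,"ax":0,"ay":0,"az":0,"jaw":0}
    - {"x":0,"y":0,"z":0,"ax":0,"ay":0,"az":0,"jaw":0}

```text
t: 18.3
eef_pos: [0.5101, 0.1593, 0.1462]
eef_rot: [0.371, 0.602, 0.604, -0.367]
ft_force: [-0.5, 0.5, 0.0]
opening: 0.185
grasp_force: 58.0
```

```bash
python3 - <<'E'
from kin import *
from cell import arm
s=arm.read_state(); print(s["t"],s["opening"]*94,s["grasp_force"],s["ft_force"],s["qpos"]); p0,R0=pose(s); print(p0,R0[:,2])
_,Ys,us,ns=ax(np.radians(90.4)); st=np.array([.509,.2475,.0315])
ps,Rs=tool2(st+.0*us,Ys,us,ns,.136,-8,.0102);plan(s,ps,Rs)
a=arm.camera("scene");b=arm.camera("top");e=arm.camera("wrist")
i=cv2.resize(a["pixels"][120:270,240:420],(480,400),interpolation=cv2.INTER_CUBIC)
j=cv2.resize(b["pixels"][170:300,150:280],(320,320),interpolation=cv2.INTER_CUBIC)
k=cv2.resize(e["pixels"],(320,240))
o=np.zeros((580,800,3),np.uint8);o[:400,:480]=i;o[:320,480:]=j;o[320:560,480:]=k
cv2.imwrite("pics/m7.png",o[:,:,::-1])
E
```

```text
18.3 17.41499876849209 57.95102298259735 [-0.5111  0.4992  0.0221] [ 0.688   0.7012  1.4903 -0.7829  1.7626  0.8745]
[0.5101 0.1593 0.1462] [ 0.0073 -0.8904 -0.4552]
turn/4deg [ 0.0149 -0.0195 -0.0491] then shift/25mm [ 0.3046 -0.0183  0.1037]
```

View pics/m7.png

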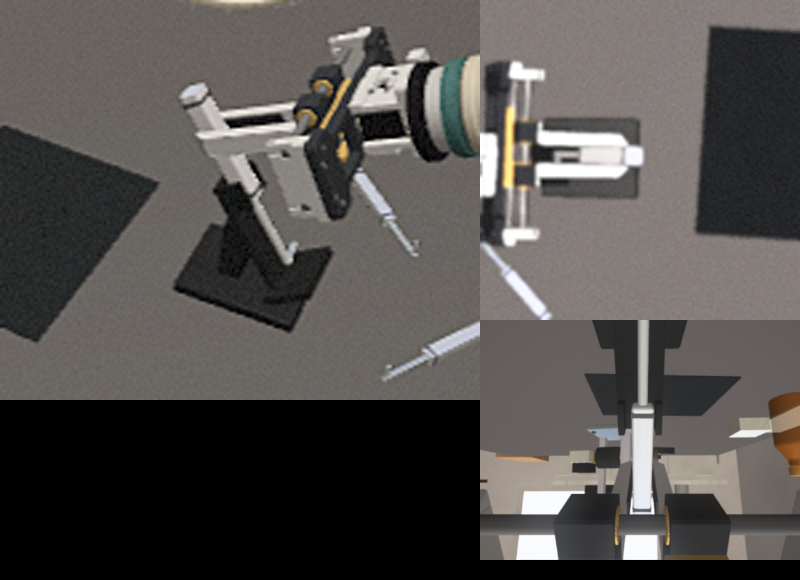

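The pick is in the trough between the cheeks: handle end at (195,95) and hook at (290,255) in the left crop, about 8 mm above the ledge. Now lower, release and back off.

Emit:
arm_command:
  commands:
    - {"x":0.08,"y":0,"z":0.03,"ax":0,"ay":0,"az":0,"jaw":0}
    - {"x":0.08,"y":0,"z":0.03,"ax":0,"ay":0,"az":0,"jaw":0}
    - {"x":0.08,"y":0,"z":0.03,"ax":0,"ay":0,"az":0,"jaw":0}
    - {"x":0,"y":0,"z":0,"ax":0,"ay":0,"az":0,"jaw":0}
    - {"x":0,"y":0,"z":0,"ax":0,"ay":0,"az":0,"jaw":0}

```text
t: 18.95
eef_pos: [0.5101, 0.1602, 0.1401]
eef_rot: [0.371, 0.602, 0.605, -0.367]
ft_force: [-0.3, -0.1, -0.6]
opening: 0.185
grasp_force: 58.0
```

Emit:
arm_command:
  commands:
    - {"x":0,"y":0,"z":0,"ax":0,"ay":0,"az":0,"jaw":0.25}
    - {"x":0,"y":0,"z":0,"ax":0,"ay":0,"az":0,"jaw":0.4}
    - {"x":0,"y":0,"z":0,"ax":0,"ay":0,"az":0,"jaw":0.6}
    - {"x":0,"y":0,"z":0,"ax":0,"ay":0,"az":0,"jaw":0.8}
    - {"x":0,"y":0,"z":0,"ax":0,"ay":0,"az":0,"jaw":0.8}
    - {"x":0,"y":0,"z":-0.6,"ax":0,"ay":0,"az":0,"jaw":1}
    - {"x":0,"y":0,"z":-1,"ax":0,"ay":0,"az":0,"jaw":1}
    - {"x":0,"y":0,"z":-1,"ax":0,"ay":0,"az":0,"jaw":1}
    - {"x":0,"y":0,"z":-1,"ax":0,"ay":0,"az":0,"jaw":1}
    - {"x":0,"y":0,"z":0,"ax":0,"ay":0,"az":0,"jaw":1}

```text
t: 19.95
eef_pos: [0.51, 0.2428, 0.1819]
eef_rot: [0.372, 0.602, 0.605, -0.364]
ft_force: [1.2, 0.2, -0.8]
opening: 0.976
grasp_force: 0.0
```

```bash
python3 - <<'E'
from kin import *
from cell import arm
s=arm.read_state(); print(s["t"],s["opening"]*94,s["ft_force"],s["qpos"]); p0,R0=pose(s); print(p0,R0[:,2])
y=np.radians(90.4);X,Y,u,n=ax(y);hook=np.array([.509,.2475,.0315])
for nme in("wrist","top","scene"):
    c=arm.camera(nme)
    w=cloud(c);b=(w[...,0]>.45)&(w[...,0]<.57)&(w[...,1]>.1)&(w[...,1]<.3)&(w[...,2]>.015)&(w[...,2]<.21)&(c["pixels"].max(-1)>110)
    q=w[b]-hook;q=q[(abs(q@Y)<.03)&(abs(q@n)<.025)]
    t=q@u;Q=np.c_[q@Y,q@n]*1000
    print(nme,len(q),"s",np.percentile(t,[.5,99.5]))
    for lo in(-.01,.02,.045,.075,.11,.14,.165):
        sel=(t>lo)&(t<lo+.025)
        if sel.sum()>3: print(lo,sel.sum(),"Y",np.percentile(Q[sel,0],[2,50,98]),"n",np.percentile(Q[sel,1],[2,50,98]))
X_,Yt,ut,nt=ax(y)
p,Rt=tool2(hook,Y,u,n,.28,90,.0188);plan(s,p,Rt)
E
```

```text
19.95 91.76958346032477 [ 1.2051  0.2303 -0.7716] [ 0.7725  0.7385  1.2947 -0.7563  1.9221  0.8161]
[0.51   0.2428 0.1819] [ 0.0109 -0.889  -0.4577]
wrist 3637 s [-0.0052  0.1733]
-0.01 531 Y [-7.1328 -2.123  16.6189] n [0.9003 3.5146 5.4973]
0.02 326 Y [-6.4593 -3.4628 -0.4331] n [2.0841 4.28   6.0407]
0.045 379 Y [-9.4842 -2.6276  5.1076] n [ 2.6974  5.2846 10.8443]
0.075 676 Y [-10.3076  -1.6669   6.4761] n [ 7.7772 10.1106 11.7516]
0.11 586 Y [-9.0735 -0.6567  7.7928] n [ 8.1104 10.5113 11.7938]
0.14 492 Y [-8.3435 -0.0009  8.4131] n [ 8.7283 10.7631 12.0475]
0.165 141 Y [-7.6626  0.575   8.8798] n [ 9.6234 11.0682 12.415 ]
top 252 s [-0.009   0.1802]
-0.01 31 Y [-8.6082  2.7343 16.5441] n [-10.0046   0.668    5.1324]
0.02 15 Y [-8.4989 -5.4426 -0.0609] n [-6.8524  3.6815  5.6047]
0.045 9 Y [-5.5375 -2.792   6.8127] n [-6.5687  4.0829 10.541 ]
0.075 33 Y [-11.1224  -2.7972   7.5544] n [-8.8305  9.8522 13.5348]
0.11 30 Y [-7.9923 -0.3093  7.296 ] n [ 8.5978 10.9153 12.6673]
0.14 34 Y [-7.9727 -0.3835  9.4743] n [ 7.6667 10.6589 13.564 ]
0.165 66 Y [-8.1231  1.6795  9.3209] n [-5.0146  5.9887 12.7127]
scene 490 s [-0.0022  0.1784]
-0.01 34 Y [-11.4489  -5.7245  15.0691] n [-6.3568  3.163   6.1361]
0.02 32 Y [-10.4245  -7.2133  -2.3658] n [0.1281 3.7593 6.2736]
0.045 29 Y [-12.6677  -7.2676   0.81  ] n [-2.0922  4.351  10.61  ]
0.075 48 Y [-16.4058  -5.9694   4.3521] n [ 9.1459 11.0101 13.3189]
0.11 109 Y [-13.591   -9.3506   3.9966] n [-5.6605  8.7661 12.6755]
0.14 109 Y [-12.918   -8.8796   4.1979] n [-5.3138  8.7537 13.4803]
0.165 54 Y [-11.0169  -6.4194   5.6402] n [-3.0954  8.5844 13.2073]
turn/4deg [ 0.1163 24.4395 -0.0001] then shift/25mm [-3.2944 -0.0397 -5.4126]
```

The pick is back in its stand (hook and handle within about 4 mm). I'll regrip leaning 25° towards its axis, which stays in joint range at the eye and lets me lift off along n.

```bash
python3 - <<'E'
from kin import *
from cell import arm
s=arm.read_state()
y=np.radians(90.4);X,Y,u,n=ax(y);hook=np.array([.5095,.2485,.0325])
X_,Yt,ut,nt=ax(np.radians(98.46));eye=np.array([.547,-.249,.1145])
p,Rt=tool2(hook,Y,u,n,.135,25,.0188)
plan(s,p-.09*Rt[:,2],Rt);plan(s,p,Rt);q=s["qpos"]
for nm,pp,RR in(("pre",p-.09*Rt[:,2],Rt),("grip",p,Rt),("off",p+.12*n,Rt),("eyepre",)+tool2(eye-.05*Yt,Yt,ut,nt,.135,25),("eye",)+tool2(eye,Yt,ut,nt,.135,25),("out",)+tool2(eye+.1*ut,Yt,ut,nt,.135,25)):
    k=ik(pp,RR,P,C,[q]);q=k.x;print(nm,k.cost,q,pp)
E
```

```text
turn/4deg [ 0.0263  8.2394 -0.0352] then shift/25mm [-1.6254  0.0158 -0.1716]
turn/4deg [ 0.0263  8.2394 -0.0352] then shift/25mm [-1.6254  0.0158  3.4284]
pre 8.736221219058222e-31 [ 0.5613  0.4161  1.4233 -0.4393  1.5947  0.6094] [0.5098 0.2067 0.2047]
grip 1.4136320120156915e-21 [ 0.4995  0.4392  1.594  -0.4639  1.3951  0.6419] [0.5101 0.1617 0.1268]
off 8.20832095333892e-31 [ 0.6283  0.4719  1.3522 -0.4196  1.6356  0.662 ] [0.5094 0.26   0.1956]
eyepre 4.2781598834859834e-24 [-0.3447  0.3375  1.5385 -0.5283  1.0637 -0.2784] [ 0.6092 -0.3275  0.2088]
eye 2.743501800996661e-27 [-0.3879  0.2704  1.6388 -0.531   1.0143 -0.2999] [ 0.5598 -0.3349  0.2088]
out 2.9572768137617172e-30 [-0.474   0.2597  1.4464 -0.4607  1.1535 -0.4926] [ 0.5682 -0.3916  0.2907]
```

Emit:
arm_command:
  commands:
    - {"x":0,"y":0,"z":0,"ax":0,"ay":0.92,"az":0,"jaw":1}
    - {"x":0,"y":0,"z":0,"ax":0,"ay":0.92,"az":0,"jaw":1}
    - {"x":0,"y":0,"z":0,"ax":0,"ay":0.92,"az":0,"jaw":1}
    - {"x":0,"y":0,"z":0,"ax":0,"ay":0.92,"az":0,"jaw":1}
    - {"x":0,"y":0,"z":0,"ax":0,"ay":0.92,"az":0,"jaw":1}
    - {"x":0,"y":0,"z":0,"ax":0,"ay":0.92,"az":0,"jaw":1}
    - {"x":0,"y":0,"z":0,"ax":0,"ay":0.92,"az":0,"jaw":1}
    - {"x":-0.5,"y":0,"z":0,"ax":0,"ay":0.92,"az":0,"jaw":1}
    - {"x":-0.5,"y":0,"z":0,"ax":0,"ay":0.92,"az":0,"jaw":1}
    - {"x":-0.5,"y":0,"z":0.3,"ax":0,"ay":0,"az":0,"jaw":1}

```text
t: 21.1
eef_pos: [0.5098, 0.2028, 0.1971]
eef_rot: [0.184, 0.683, 0.684, -0.179]
ft_force: [0.4, 0.7, 0.4]
opening: 1.002
grasp_force: 0.0
```

Emit:
arm_command:
  commands:
    - {"x":-0.1,"y":0,"z":0.6,"ax":0,"ay":0,"az":0,"jaw":0.8}
    - {"x":0,"y":0,"z":0.8,"ax":0,"ay":0,"az":0,"jaw":0.6}
    - {"x":0,"y":0,"z":0.7,"ax":0,"ay":0,"az":0,"jaw":0.5}
    - {"x":0,"y":0,"z":0.5,"ax":0,"ay":0,"az":0,"jaw":0.5}
    - {"x":0,"y":0,"z":0.4,"ax":0,"ay":0,"az":0,"jaw":0.5}
    - {"x":0,"y":0,"z":0,"ax":0,"ay":0,"az":0,"jaw":0.5}

```text
t: 21.7
eef_pos: [0.5092, 0.1648, 0.13]
eef_rot: [0.183, 0.681, 0.685, -0.182]
ft_force: [-0.0, -0.3, -0.6]
opening: 0.528
grasp_force: 0.0
```

```bash
python3 - <<'E'
from kin import *
from cell import arm
s=arm.read_state(); print(s["t"],s["opening"],s["qpos"])
y=np.radians(90.4);X,Y,u,n=ax(y);hook=np.array([.5095,.2485,.0325])
p,Rt=tool2(hook,Y,u,n,.135,25,.0188); plan(s,p,Rt)
E
```

```text
21.7 0.5275498930052211 [ 0.5042  0.4365  1.5885 -0.4606  1.403   0.6432]
turn/4deg [ 0.0043 -0.0254 -0.0194] then shift/25mm [-0.0452  0.037   0.1739]
```

Close, then lift along n. In the tool axes n = -z·cos25 + x·sin25, with the sign worked out in the script below.

Emit:
arm_command:
  commands:
    - {"x":-0.04,"y":0.03,"z":0.15,"ax":0,"ay":0,"az":0,"jaw":0.4}
    - {"x":0,"y":0,"z":0,"ax":0,"ay":0,"az":0,"jaw":0}
    - {"x":0,"y":0,"z":0,"ax":0,"ay":0,"az":0,"jaw":0}
    - {"x":0,"y":0,"z":0,"ax":0,"ay":0,"az":0,"jaw":0}
    - {"x":0,"y":0,"z":0,"ax":0,"ay":0,"az":0,"jaw":0}
    - {"x":0,"y":0,"z":0,"ax":0,"ay":0,"az":0,"jaw":0}
    - {"x":0,"y":0,"z":0,"ax":0,"ay":0,"az":0,"jaw":0}
    - {"x":0,"y":0,"z":0,"ax":0,"ay":0,"az":0,"jaw":0}
  newtons: 58

```text
t: 22.5
eef_pos: [0.5111, 0.1634, 0.129]
eef_rot: [0.184, 0.681, 0.685, -0.179]
ft_force: [-0.3, 0.9, 3.1]
opening: 0.187
grasp_force: 57.9
```

```bash
python3 - <<'E'
from kin import *
from cell import arm
s=arm.read_state(); print(s["t"],s["opening"]*94,s["grasp_force"],s["ft_force"])
y=np.radians(90.4);X,Y,u,n=ax(y); p0,R0=pose(s); print(p0,repr(s["eef_rot"]),"n in tool",R0.T@n,"u",R0.T@u,"Y",R0.T@Y)
E
```

```text
22.5 17.602444444768118 57.94995725154877 [-0.3379  0.8553  3.1339]
[0.5111 0.1634 0.129 ] array([ 0.1838,  0.6815,  0.6853, -0.1795]) n in tool [ 0.4262  0.0024 -0.9046] u [-0.9046  0.0038 -0.4262] Y [-0.0024 -1.     -0.0038]
```

Emit:
arm_command:
  commands:
    - {"x":0.08,"y":0,"z":-0.18,"ax":0,"ay":0,"az":0,"jaw":0}
    - {"x":0.17,"y":0,"z":-0.36,"ax":0,"ay":0,"az":0,"jaw":0}
    - {"x":0.3,"y":0,"z":-0.63,"ax":0,"ay":0,"az":0,"jaw":0}
    - {"x":0.4,"y":0,"z":-0.85,"ax":0,"ay":0,"az":0,"jaw":0}
    - {"x":0.4,"y":0,"z":-0.85,"ax":0,"ay":0,"az":0,"jaw":0}
    - {"x":0.4,"y":0,"z":-0.85,"ax":0,"ay":0,"az":0,"jaw":0}
    - {"x":-0.2,"y":0,"z":-0.95,"ax":0,"ay":0,"az":0,"jaw":0}
    - {"x":-0.6,"y":0,"z":-0.75,"ax":0,"ay":0,"az":0,"jaw":0}
    - {"x":-0.6,"y":0,"z":-0.75,"ax":0,"ay":0,"az":0,"jaw":0}
    - {"x":0,"y":0,"z":0,"ax":0,"ay":0,"az":0,"jaw":0}

```text
t: 23.5
eef_pos: [0.5111, 0.2485, 0.2613]
eef_rot: [0.185, 0.682, 0.685, -0.177]
ft_force: [0.6, 0.1, -0.3]
opening: 0.187
grasp_force: 57.9
```

```bash
python3 - <<'E'
from kin import *
from cell import arm
s=arm.read_state(); print(s["t"],s["opening"]*94,s["grasp_force"],s["qpos"]); p0,R0=pose(s); print(p0)
a=np.radians(25);n=np.array([np.sin(a),0,-np.cos(a)]);u=np.array([-np.cos(a),0,-np.sin(a)]);Y=np.array([0,-1,0.])
for nm in("wrist","scene"):
    c=arm.camera(nm);w=cloud(c);q=(w-p0)@R0*1000; V=np.stack([q@u,q@Y,q@n],-1)+np.array([0,0,0]); V[...,0]*=-1
    m=(abs(V[...,1])<30)&(abs(V[...,2]-8)<25)&(V[...,0]>20)&(V[...,0]<165)&(c["pixels"].max(-1)>90);v=V[m]
    print(nm,"s-down,Y,n: 3/50/97")
    for lo in range(30,160,10):
        k=(v[:,0]>lo)&(v[:,0]<lo+10)
        if k.sum()>2: print(lo,k.sum(),np.percentile(v[k],[3,50,97],axis=0).ravel())
X_,Yt,ut,nt=ax(np.radians(98.46));eye=np.array([.547,-.249,.1145])
p,Rt=tool2(eye-.06*Yt+.0*ut,Yt,ut,nt,.135,25);plan(s,p,Rt)
p,Rt=tool2(eye-.06*Yt+.1*ut,Yt,ut,nt,.135,25);plan(s,p,Rt);print(p)
E
```

```text
23.5 17.54710974476983 57.94681191444397 [ 0.6133  0.4211  1.2706 -0.4296  1.7393  0.5986]
[0.5111 0.2485 0.2613]
wrist s-down,Y,n: 3/50/97
30 525 [30.2715 -9.2719 20.5467 34.9959 -0.6918 22.6136 39.6664  7.8887 23.8517]
40 521 [40.3413 -9.3537 20.2734 44.9801 -0.7082 22.5747 49.8412  7.4599 23.7106]
50 507 [50.3819 -9.4863 20.3956 55.0201 -0.7193 22.5845 59.5365  7.9914 23.8481]
60 241 [60.1013 -8.363  15.0749 62.6254 -0.7507 21.1672 69.5977  6.9191 23.0161]
70 198 [70.3721 -4.4669 13.8961 74.9846 -0.7664 16.6318 79.6593  2.935  17.9984]
80 196 [80.2145 -4.5206 13.5894 84.9188 -0.7786 16.3992 89.6542  2.9551 17.8879]
90 175 [90.3818 -4.5657 14.4128 94.8775 -0.7968 16.321  99.4655  2.329  17.7623]
100 176 [100.4438  -4.6085  14.2011 105.0324  -1.4241  16.1228 109.8058   2.3522
  17.5632]
110 172 [110.2557  -4.6433  14.2089 115.077   -0.8249  16.0402 119.6021   2.3646
  17.4348]
120 354 [120.6718  -4.6865  11.6191 127.9088   3.6803  14.9567 129.6884  19.9931
  17.1714]
130 166 [130.0315  -4.0585  13.9944 131.3781   5.927   15.2288 133.7737  19.1577
  16.8072]
scene s-down,Y,n: 3/50/97
[... 450 characters left out ...]
7198 -6.2484 10.2564 84.6817 -4.3053 15.4182 89.7649 -0.0595 17.0571]
90 18 [90.1962 -7.432  10.4837 95.5212 -4.1136 14.3529 99.2502  0.2424 16.7769]
100 18 [100.9696  -7.7752  10.734  105.0651  -4.2326  14.3562 109.1975  -0.9594
  16.9195]
110 17 [110.5474  -7.2615  10.543  115.1708  -3.5681  14.9868 119.6504  -1.0208
  16.9534]
120 30 [120.8508  -5.8364   9.8614 126.9002  -3.2574  13.9136 129.6459  17.3605
  16.5278]
130 6 [130.722   -4.2925  11.2612 132.5488  -2.2828  14.4171 133.7585   9.8464
  14.5309]
turn/4deg [-0.8821 -0.0904 -1.8203] then shift/25mm [-19.1884   0.8942  13.5051]
turn/4deg [-0.8821 -0.0904 -1.8203] then shift/25mm [-22.8137   0.8942  11.8147]
[ 0.6276 -0.3828  0.2907]
```

```bash
cat >> kin.py <<'E'
HT=np.array([.1242,.0008,.0448]) # hook in tool frame
def hooktool(hook,yaw,al=25):
    X,Y,u,n=ax(yaw);_,Rt=tool2(hook,Y,u,n,.135,al); return hook-Rt@HT,Rt
YT=np.radians(98.46);EYE=np.array([.547,-.249,.1145])
E
python3 - <<'E'
from kin import *
from cell import arm
s=arm.read_state();q=s["qpos"];p0,R0=pose(s);print("hook",p0+R0@HT,"worldz",R0.T@[0,0,1])
X,Y,u,n=ax(YT)
for nm,h in(("T1",EYE-.05*Y+.17*u),("T2",EYE-.05*Y),("T3",EYE-.004*Y),):
    p,Rt=hooktool(h,YT); plan(s,p,Rt);k=ik(p,Rt,P,C,[q]);q=k.x;print(nm,k.cost,q,p,"dx in new",Rt.T@[0,0,.12]/.025,Rt.T@u,Rt.T@Y)
E
```

```text
hook [0.5104 0.3338 0.1574] worldz [-0.4957  0.0041 -0.8685]
turn/4deg [-0.9516 -0.0674 -1.7768] then shift/25mm [-25.4874   0.517   10.2437]
T1 9.35720717440275e-30 [-0.4781  0.3389  1.1789 -0.4314  1.3217 -0.5824] [ 0.6225 -0.4224  0.3547] dx in new [-2.4     0.     -4.1569] [-0.9063 -0.     -0.4226] [ 0. -1.  0.]
turn/4deg [-0.9516 -0.0674 -1.7768] then shift/25mm [-19.3245   0.517   13.1175]
T2 1.1785877695231092e-28 [-0.3428  0.331   1.5313 -0.5248  1.0764 -0.2844] [ 0.6082 -0.326   0.2154] dx in new [-2.4     0.     -4.1569] [-0.9063 -0.     -0.4226] [ 0. -1.  0.]
turn/4deg [-0.9516 -0.0674 -1.7768] then shift/25mm [-19.3245  -1.323   13.1175]
T3 3.8307889091288594e-29 [-0.3823  0.2689  1.6236 -0.5268  1.0314 -0.3044] [ 0.5627 -0.3328  0.2154] dx in new [-2.4     0.     -4.1569] [-0.9063 -0.     -0.4226] [ 0. -1.  0.]
```

Emit:
arm_command:
  commands:
    - {"x":-0.5,"y":0,"z":-0.87,"ax":-0.47,"ay":-0.03,"az":-0.89,"jaw":0}
    - {"x":-0.5,"y":0,"z":-0.87,"ax":-0.47,"ay":-0.03,"az":-0.89,"jaw":0}
    - {"x":-0.5,"y":0,"z":-0.87,"ax":0,"ay":0,"az":0,"jaw":0}
    - {"x":-0.5,"y":0,"z":-0.87,"ax":0,"ay":0,"az":0,"jaw":0}
    - {"x":-0.5,"y":0,"z":-0.3,"ax":0,"ay":0,"az":0,"jaw":0}
    - {"x":-0.97,"y":0.02,"z":0.5,"ax":0,"ay":0,"az":0,"jaw":0}
    - {"x":-0.97,"y":0.02,"z":0.5,"ax":0,"ay":0,"az":0,"jaw":0}
    - {"x":-0.97,"y":0.02,"z":0.59,"ax":0,"ay":0,"az":0,"jaw":0}
    - {"x":-0.97,"y":0.02,"z":0.59,"ax":0,"ay":0,"az":0,"jaw":0}
    - {"x":-0.97,"y":0.02,"z":0.59,"ax":0,"ay":0,"az":0,"jaw":0}

```text
t: 24.6
eef_pos: [0.5333, 0.1014, 0.3701]
eef_rot: [0.195, 0.63, 0.732, -0.171]
ft_force: [-0.2, -0.0, -1.4]
opening: 0.185
grasp_force: 57.9
```

Emit:
arm_command:
  commands:
    - {"x":-0.97,"y":0.02,"z":0.57,"ax":0,"ay":0,"az":0,"jaw":0}
    - {"x":-0.97,"y":0.02,"z":0.57,"ax":0,"ay":0,"az":0,"jaw":0}
    - {"x":-0.97,"y":0.02,"z":0.57,"ax":0,"ay":0,"az":0,"jaw":0}
    - {"x":-0.97,"y":0.02,"z":0.57,"ax":0,"ay":0,"az":0,"jaw":0}
    - {"x":-0.97,"y":0.02,"z":0.57,"ax":0,"ay":0,"az":0,"jaw":0}
    - {"x":-0.97,"y":0.02,"z":0.57,"ax":0,"ay":0,"az":0,"jaw":0}
    - {"x":-0.97,"y":0.02,"z":0.57,"ax":0,"ay":0,"az":0,"jaw":0}
    - {"x":-0.97,"y":0.02,"z":0.57,"ax":0,"ay":0,"az":0,"jaw":0}
    - {"x":-0.97,"y":0.02,"z":0.57,"ax":0,"ay":0,"az":0,"jaw":0}
    - {"x":-0.97,"y":0.02,"z":0.57,"ax":0,"ay":0,"az":0,"jaw":0}

```text
t: 25.6
eef_pos: [0.5792, -0.1759, 0.3678]
eef_rot: [0.194, 0.631, 0.732, -0.171]
ft_force: [0.3, 0.2, -0.7]
opening: 0.189
grasp_force: 57.9
```

```bash
python3 - <<'E'
from kin import *
from cell import arm
s=arm.read_state();p0,R0=pose(s);print(s["t"],s["opening"]*94,s["qpos"],"hook",p0+R0@HT)
X,Y,u,n=ax(YT)
p,Rt=hooktool(EYE-.05*Y+.17*u,YT); plan(s,p,Rt)
E
```

```text
25.6 17.803778090247963 [-0.095   0.2005  1.3407 -0.5095  1.4807 -0.2272] hook [ 0.5671 -0.0916  0.267 ]
turn/4deg [-0.0626 -0.0103  0.0218] then shift/25mm [-8.4037  0.2644  5.4608]
```

Emit:
arm_command:
  commands:
    - {"x":-0.93,"y":0.03,"z":0.6,"ax":-0.06,"ay":0,"az":0.02,"jaw":0}
    - {"x":-0.93,"y":0.03,"z":0.6,"ax":0,"ay":0,"az":0,"jaw":0}
    - {"x":-0.93,"y":0.03,"z":0.6,"ax":0,"ay":0,"az":0,"jaw":0}
    - {"x":-0.93,"y":0.03,"z":0.6,"ax":0,"ay":0,"az":0,"jaw":0}
    - {"x":-0.93,"y":0.03,"z":0.6,"ax":0,"ay":0,"az":0,"jaw":0}
    - {"x":-0.93,"y":0.03,"z":0.6,"ax":0,"ay":0,"az":0,"jaw":0}
    - {"x":-0.93,"y":0.03,"z":0.6,"ax":0,"ay":0,"az":0,"jaw":0}
    - {"x":-0.93,"y":0.03,"z":0.6,"ax":0,"ay":0,"az":0,"jaw":0}
    - {"x":-0.9,"y":0.03,"z":0.6,"ax":0,"ay":0,"az":0,"jaw":0}
    - {"x":0,"y":0,"z":0,"ax":0,"ay":0,"az":0,"jaw":0}

```text
t: 26.6
eef_pos: [0.622, -0.4222, 0.3538]
eef_rot: [0.195, 0.632, 0.731, -0.169]
ft_force: [-0.7, -0.3, -1.0]
opening: 0.187
grasp_force: 57.9
```

```bash
python3 - <<'E'
from kin import *
from cell import arm
s=arm.read_state();p0,R0=pose(s);print(s["t"],s["qpos"],"hook",p0+R0@HT)
X,Y,u,n=ax(YT); p,Rt=hooktool(EYE-.05*Y+.17*u,YT); plan(s,p,Rt)
G=np.array([.5439,-.2286,.085]); B=np.stack([n,Y,u],1)
o=[]
for nm in("wrist","scene","top"):
    c=arm.camera(nm);np.savez(nm+"8.npz",**{k:np.array(v) for k,v in c.items()})
    V=(cloud(c)-G)@B*1000   # n,Y,u about groove
    for lab,m in(("tab",(abs(V[...,0])<25)&(abs(V[...,1])<12)&(V[...,2]>29)&(V[...,2]<60)),("endshaft",(abs(V[...,0])<30)&(V[...,1]<-10)&(V[...,1]>-40)&(abs(V[...,2])<30))):
        v=V[m]; print(nm,lab,len(v),np.percentile(v,[3,50,97],axis=0).ravel() if len(v)>3 else "")
    m=(abs(V[...,0])<40)&(abs(V[...,1])<60)&(V[...,2]>-30)&(V[...,2]<60);r,cc=np.where(m)
    if len(r): o.append(cv2.resize(c["pixels"][max(r.min()-15,0):r.max()+15,max(cc.min()-15,0):cc.max()+15],(390,390),interpolation=cv2.INTER_CUBIC))
cv2.imwrite("pics/m8.png",np.hstack(o[:2])[:,:,::-1])
E
```

```text
26.6 [-0.4777  0.3394  1.1794 -0.4319  1.3239 -0.5793] hook [ 0.6104 -0.3377  0.253 ]
turn/4deg [-0.0376 -0.0209 -0.0316] then shift/25mm [-0.0274  0.0217 -0.023 ]
wrist tab 0 
wrist endshaft 0 
scene tab 70 [-14.2408  -5.1409  30.8175   3.7775  -1.7239  45.6226  16.6943   2.3495
  54.0591]
scene endshaft 182 [-16.8302 -21.6893 -15.1151   5.1473 -18.4329   3.5922  20.4813 -10.6478
  21.5671]
top tab 10 [11.6711 -0.0482 32.8287 14.9943  1.7722 39.1514 17.3877  3.56   48.3029]
top endshaft 43 [ -9.8792 -16.6071  -6.7271  12.9947 -13.4074  16.347   20.3084 -10.129
  23.3521]
```

View pics/m8.png

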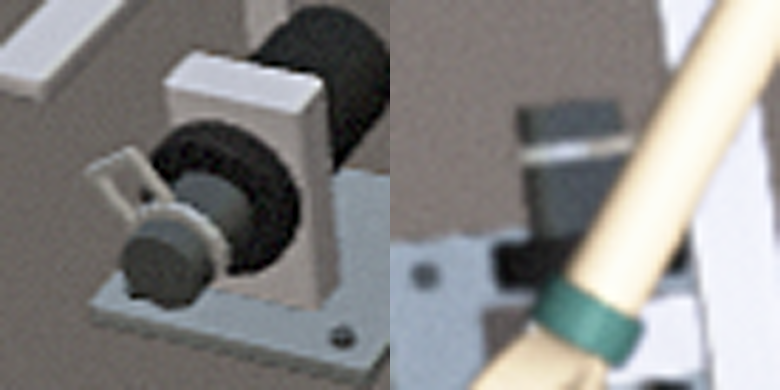

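The left crop (scene) shows the clip's tab with its eye at (125,185), clear of the rest bar. The tab's measured size and lean agree with my groove estimate to within 2 mm, against an eye tolerance of about ±7 mm. I descend along -u, then compare hook and eye in the same camera.

Emit:
arm_command:
  commands:
    - {"x":0.5,"y":0,"z":0.22,"ax":-0.04,"ay":-0.02,"az":-0.03,"jaw":0}
    - {"x":0.85,"y":0,"z":0.4,"ax":0,"ay":0,"az":0,"jaw":0}
    - {"x":0.85,"y":0,"z":0.4,"ax":0,"ay":0,"az":0,"jaw":0}
    - {"x":0.85,"y":0,"z":0.4,"ax":0,"ay":0,"az":0,"jaw":0}
    - {"x":0.85,"y":0,"z":0.4,"ax":0,"ay":0,"az":0,"jaw":0}
    - {"x":0.85,"y":0,"z":0.4,"ax":0,"ay":0,"az":0,"jaw":0}
    - {"x":0.85,"y":0,"z":0.4,"ax":0,"ay":0,"az":0,"jaw":0}
    - {"x":0.53,"y":0,"z":0.23,"ax":0,"ay":0,"az":0,"jaw":0}
    - {"x":0,"y":0,"z":0,"ax":0,"ay":0,"az":0,"jaw":0}

```text
t: 27.65
eef_pos: [0.6081, -0.3209, 0.2171]
eef_rot: [0.197, 0.629, 0.733, -0.168]
ft_force: [0.7, -0.6, -0.0]
opening: 0.187
grasp_force: 57.9
```

```bash
python3 - <<'E'
from kin import *
from cell import arm
s=arm.read_state();p0,R0=pose(s);print(s["t"],s["qpos"],s["ft_force"])
X,Y,u,n=ax(YT); G=np.array([.5439,-.2286,.085]); B=np.stack([n,Y,u],1)
print("hook nYu",(p0+R0@HT-G)@B*1000)
o=[]
for nm in("wrist","scene","top"):
    c=arm.camera(nm);np.savez(nm+"9.npz",**{k:np.array(v) for k,v in c.items()})
    V=(cloud(c)-G)@B*1000;br=c["pixels"].max(-1)
    for lab,m in(("tab",(abs(V[...,0])<25)&(abs(V[...,1])<8)&(V[...,2]>29)&(V[...,2]<60)),("toe",(abs(V[...,0])<15)&(V[...,1]<-22)&(V[...,1]>-43)&(abs(V[...,2]-36)<9)),("shank",(abs(V[...,0])<15)&(V[...,1]<-35)&(V[...,1]>-65)&(V[...,2]>45)&(V[...,2]<90))):
        v=V[m]; print(nm,lab,len(v),np.percentile(v,[3,50,97],axis=0).ravel() if len(v)>3 else "")
    m=(abs(V[...,0])<30)&(abs(V[...,1]+20)<50)&(V[...,2]>0)&(V[...,2]<70);r,cc=np.where(m)
    if len(r): o.append(cv2.resize(c["pixels"][max(r.min()-10,0):r.max()+10,max(cc.min()-10,0):cc.max()+10],(390,390),interpolation=cv2.INTER_CUBIC))
print(len(o));cv2.imwrite("pics/m9.png",np.hstack(o[:2])[:,:,::-1])
E
```

```text
27.65 [-0.3358  0.3259  1.5346 -0.5239  1.0778 -0.2839] [ 0.7426 -0.5933 -0.0324]
hook nYu [  5.1504 -50.3968  34.4813]
wrist tab 747 [-15.1181  -1.2598  29.9299   8.8965   0.4421  45.6303  15.0127   3.6437
  52.2003]
wrist toe 229 [  4.7675 -42.7111  33.6606   7.8407 -35.6676  37.0127   9.2402 -29.0942
  38.6951]
wrist shank 616 [  7.2024 -54.294   46.193    9.4422 -50.4926  62.9193  10.806  -47.3078
  79.0934]
scene tab 72 [-14.586   -4.6549  30.0147   3.4063  -1.8817  45.1018  17.5105   2.3566
  54.0681]
scene toe 8 [  5.5556 -42.3106  37.4953   9.3103 -40.1611  40.9151  11.4062 -35.2856
  43.231 ]
scene shank 62 [  4.0712 -58.7572  46.3634   9.0276 -55.2727  67.9775  13.4783 -51.4102
  87.7441]
top tab 5 [13.9498 -0.1007 31.7414 15.6141  2.1051 32.9758 17.5057  2.6872 38.045 ]
top toe 0 
top shank 0 
3
```

View pics/m9.png

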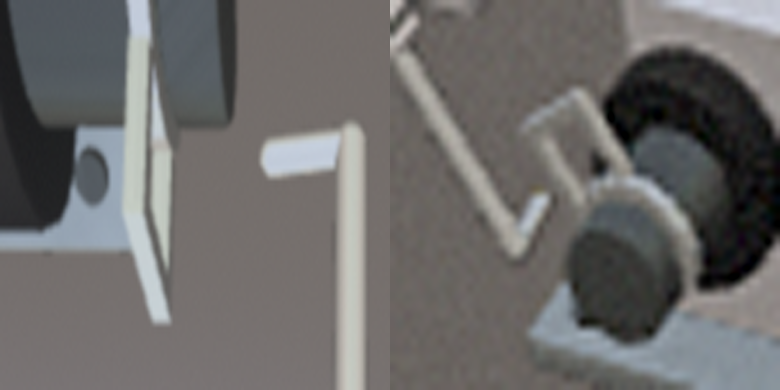

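The left crop (wrist) shows the toe at (300,155) pointing at the eye at (155,225), with the shank at (350,260). The toe is 5 mm too far along n and level with the eye. I correct n, then slide in along +Y by 41 mm.

Emit:
arm_command:
  commands:
    - {"x":-0.09,"y":0,"z":0.18,"ax":0,"ay":0,"az":0,"jaw":0}
    - {"x":0,"y":0,"z":0,"ax":0,"ay":0,"az":0,"jaw":0}
    - {"x":0,"y":-0.4,"z":0,"ax":0,"ay":0,"az":0,"jaw":0}
    - {"x":0,"y":-0.4,"z":0,"ax":0,"ay":0,"az":0,"jaw":0}
    - {"x":0,"y":-0.4,"z":0,"ax":0,"ay":0,"az":0,"jaw":0}
    - {"x":0,"y":-0.3,"z":0,"ax":0,"ay":0,"az":0,"jaw":0}
    - {"x":0,"y":-0.16,"z":0,"ax":0,"ay":0,"az":0,"jaw":0}
    - {"x":0,"y":0,"z":0,"ax":0,"ay":0,"az":0,"jaw":0}

```text
t: 28.6
eef_pos: [0.5681, -0.3338, 0.2164]
eef_rot: [0.199, 0.63, 0.732, -0.168]
ft_force: [0.0, -0.3, -0.2]
opening: 0.183
grasp_force: 57.9
```

```bash
cat > look.py <<'E'
from kin import *
from cell import arm
s=arm.read_state();p0,R0=pose(s);print(s["t"],s["qpos"],s["ft_force"],s["opening"]*94)
X,Y,u,n=ax(YT); G=np.array([.5439,-.2286,.085]); B=np.stack([n,Y,u],1)
h=(p0+R0@HT-G)@B*1000
print("hook nYu",h,"u,Y,n in tool",R0.T@u,R0.T@Y,R0.T@n)
for nm in("wrist","scene"):
    c=arm.camera(nm);V=(cloud(c)-G)@B*1000
    for lab,m in(("clip",(abs(V[...,0])<25)&(abs(V[...,1]-1)<5)&(V[...,2]>29)&(V[...,2]<110)),("toe",(abs(V[...,0]-h[0])<10)&(V[...,1]>h[1]+7)&(V[...,1]<h[1]+25)&(abs(V[...,2]-h[2])<9)),("shank",(abs(V[...,0])<15)&(V[...,1]<h[1]+15)&(V[...,1]>h[1]-15)&(V[...,2]>h[2]+10)&(V[...,2]<h[2]+50))):
        v=V[m]; print(nm,lab,len(v),np.percentile(v,[3,50,97],axis=0).ravel() if len(v)>3 else "")
E
python3 look.py
```

```text
28.6 [-0.3809  0.2729  1.6163 -0.5266  1.0289 -0.3051] [ 0.0131 -0.3201 -0.1579] 17.202031505307687
hook nYu [-1.1476 -9.4577 37.8576] u,Y,n in tool [-0.9073  0.0021 -0.4206] [ 0.0003 -1.     -0.0056] [ 0.4206  0.0052 -0.9072]
wrist clip 607 [-14.0065  -3.0303  30.5738  12.9549   1.1126  46.6966  15.0813   3.936
  52.2958]
wrist toe 153 [-1.9195 -2.4283 36.6129  1.1495  7.2981 40.3093  3.1583 12.1453 42.5531]
wrist shank 732 [-11.0595 -13.2472  48.5996   3.2348  -7.5574  53.7486  14.408    3.5334
  73.4965]
scene clip 49 [-14.1097  -3.8629  29.8578   9.9266  -1.247   43.2094  17.4134   3.2157
  54.0493]
scene toe 6 [ 0.5159 -2.1573 39.7414  2.3454  1.1539 41.2257  3.2019  3.1948 43.2611]
scene shank 70 [ -2.4074 -17.8437  48.4014   3.3982 -13.148   61.9727  10.187    1.0423
  85.718 ]
```

The toe is through the eye (tip 8 mm past the clip, 3.5 mm under the crossbar) with no contact force. Pull along u, gently at first.

Emit:
arm_command:
  commands:
    - {"x":-0.11,"y":0,"z":-0.05,"ax":0,"ay":0,"az":0,"jaw":0}
    - {"x":-0.11,"y":0,"z":-0.05,"ax":0,"ay":0,"az":0,"jaw":0}
    - {"x":-0.07,"y":0,"z":-0.035,"ax":0,"ay":0,"az":0,"jaw":0}
    - {"x":0,"y":0,"z":0,"ax":0,"ay":0,"az":0,"jaw":0}

```text
t: 29.1
eef_pos: [0.5688, -0.3368, 0.2208]
eef_rot: [0.197, 0.63, 0.732, -0.167]
ft_force: [-0.2, 4.2, -7.3]
opening: 0.187
grasp_force: 57.9
```

```bash
python3 look.py
```

```text
29.1 [-0.3871  0.2731  1.6025 -0.5174  1.0406 -0.3213] [-0.1974  4.1984 -7.2908] 17.544001490733237
hook nYu [-0.6677 -9.626  43.2284] u,Y,n in tool [-0.9055  0.0011 -0.4244] [ 0.0007 -1.     -0.004 ] [ 0.4244  0.0039 -0.9055]
wrist clip 610 [-13.6676  -3.1997  30.307   11.5948   1.3773  47.75    15.7937   4.3326
  52.8892]
wrist toe 225 [-7.0333 -2.1789 42.0277  2.0018  4.0493 46.7901  8.2938 11.2652 52.1176]
wrist shank 358 [  0.6415 -14.1305  53.7022   3.465  -10.274   62.9786   4.9361  -6.4773
  71.9471]
scene clip 54 [-14.2957  -3.4527  29.7627  10.7969  -1.1139  44.0449  16.2434   3.9642
  54.39  ]
scene toe 7 [-8.5078 -2.4826 35.5515  2.1846 -1.045  45.5562  4.7347  2.8643 49.9067]
scene shank 60 [ -1.0944 -17.2971  53.5996   3.965  -14.3999  69.4179  10.4019  -1.0813
  91.1072]
```

Pulling with 8.4 N along u while the clip is still seated. Continue out, then check.

Emit:
arm_command:
  commands:
    - {"x":-0.13,"y":0,"z":-0.06,"ax":0,"ay":0,"az":0,"jaw":0}
    - {"x":-0.13,"y":0,"z":-0.06,"ax":0,"ay":0,"az":0,"jaw":0}
    - {"x":-0.13,"y":0,"z":-0.06,"ax":0,"ay":0,"az":0,"jaw":0}
    - {"x":-0.13,"y":0,"z":-0.06,"ax":0,"ay":0,"az":0,"jaw":0}
    - {"x":-0.13,"y":0,"z":-0.06,"ax":0,"ay":0,"az":0,"jaw":0}
    - {"x":-0.13,"y":0,"z":-0.06,"ax":0,"ay":0,"az":0,"jaw":0}
    - {"x":-0.13,"y":0,"z":-0.06,"ax":0,"ay":0,"az":0,"jaw":0}
    - {"x":0,"y":0,"z":0,"ax":0,"ay":0,"az":0,"jaw":0}

```text
t: 30.0
eef_pos: [0.5729, -0.3546, 0.2463]
eef_rot: [0.202, 0.629, 0.731, -0.168]
ft_force: [0.3, -1.0, -0.7]
opening: 0.185
grasp_force: 57.9
```

```bash
python3 look.py
```

```text
30.0 [-0.4105  0.2662  1.5514 -0.5051  1.0725 -0.3715] [ 0.2634 -0.9683 -0.6868] 17.408640169159938
hook nYu [ -2.1354 -11.391   74.4986] u,Y,n in tool [-0.9095  0.0038 -0.4157] [-0.0002 -1.     -0.0087] [ 0.4158  0.0078 -0.9094]
wrist clip 118 [ 0.5579 -1.8345 53.8616  6.6844  0.5728 59.1307  7.6785  3.1169 64.0308]
wrist toe 0 
wrist shank 298 [ -0.583  -15.0033 109.0713   2.585  -11.2217 116.7708   4.0582  -7.4834
 124.0869]
scene clip 109 [-23.505   -3.8919  31.6089   4.4835  -1.8745  55.6441  18.1062   2.7028
  84.9825]
scene toe 14 [-1.2296 -4.1806 66.2636  5.6123 -2.6294 76.2509  7.5503  7.4766 82.6679]
scene shank 20 [ -2.9212 -18.2892  84.9631   2.3125 -13.9637  88.0051   5.8546  -0.9013
 107.3554]
```

Emit:
arm_command:
  commands:
    - {"x":-0.2,"y":0,"z":-0.09,"ax":0,"ay":0,"az":0,"jaw":0}
    - {"x":-0.29,"y":0,"z":-0.136,"ax":0,"ay":0,"az":0,"jaw":0}
    - {"x":-0.29,"y":0,"z":-0.136,"ax":0,"ay":0,"az":0,"jaw":0}
    - {"x":-0.29,"y":0,"z":-0.136,"ax":0,"ay":0,"az":0,"jaw":0}
    - {"x":-0.29,"y":0,"z":-0.136,"ax":0,"ay":0,"az":0,"jaw":0}
    - {"x":-0.29,"y":0,"z":-0.136,"ax":0,"ay":0,"az":0,"jaw":0}
    - {"x":-0.29,"y":0,"z":-0.136,"ax":0,"ay":0,"az":0,"jaw":0}
    - {"x":-0.2,"y":0,"z":-0.09,"ax":0,"ay":0,"az":0,"jaw":0}
    - {"x":0,"y":0,"z":0,"ax":0,"ay":0,"az":0,"jaw":0}

```text
t: 31.0
eef_pos: [0.5768, -0.3866, 0.2926]
eef_rot: [0.199, 0.63, 0.732, -0.168]
ft_force: [-0.4, -0.2, -1.6]
opening: 0.184
grasp_force: 57.9
```

```bash
cat > look2.py <<'E'
import sys
from kin import *
from cell import arm
s=arm.read_state();p0,R0=pose(s);print(s["t"],s["qpos"],s["ft_force"],s["opening"]*94)
h=p0+R0@HT; print("hook",h,"axes xyz of tool",R0.T.round(3).tolist())
for nm in("scene","wrist","top"):
    c=arm.camera(nm);np.savez(nm+sys.argv[1]+".npz",**{k:np.array(v) for k,v in c.items()})
    w=cloud(c);V=(w-h)*1000
    m=(abs(V[...,0])<30)&(abs(V[...,1])<60)&(V[...,2]>-85)&(V[...,2]<-8)&(w[...,2]>.0015)&(c["pixels"].max(-1)>100)
    print(nm,m.sum(),np.percentile(V[m],[2,50,98],axis=0).ravel() if m.sum()>3 else "")
    if nm=="scene":
        k=(abs(V)<90).all(-1);r,cc=np.where(k);cv2.imwrite("pics/s%s.png"%sys.argv[1],cv2.resize(c["pixels"][max(r.min()-10,0):r.max()+10,max(cc.min()-10,0):cc.max()+10],(500,500),interpolation=cv2.INTER_CUBIC)[:,:,::-1])
E
python3 look2.py 10
```

```text
31.0 [-0.4601  0.2645  1.4366 -0.4631  1.1568 -0.4815] [-0.4252 -0.1908 -1.5554] 17.33734712307757
hook [ 0.5654 -0.3025  0.1914] axes xyz of tool [[-0.127, 0.855, -0.503], [0.989, 0.15, 0.006], [0.08, -0.496, -0.864]]
scene 72 [-15.6374 -22.6286 -57.5946  -6.5207 -15.1843 -40.3323  -2.8297  23.4198
 -10.1234]
wrist 168 [-17.5242 -16.1975 -57.8222 -13.9693  10.4847 -20.3784  -6.4856  14.2572
  -8.3192]
top 0
```

View pics/s10.png

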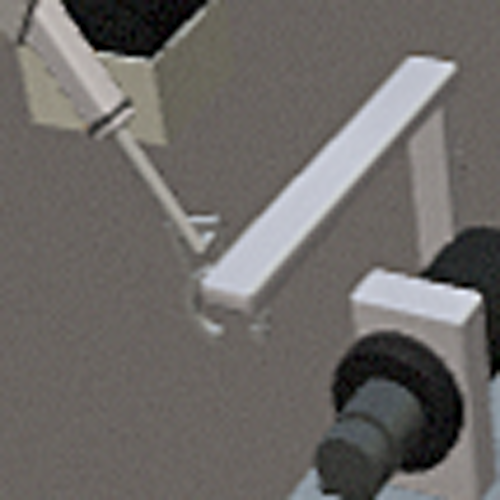

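The crop shows the clip hanging on the toe at about (205,290), just to the far side of the bar, clear of the shaft. That was my 11th picture, one over the limit, so from here I use numbers only. I move away from the bar with the toe tip tilted up a little, then lift.

Emit:
arm_command:
  commands:
    - {"x":-0.2,"y":-0.04,"z":0.12,"ax":0.2,"ay":0,"az":-0.43,"jaw":0}
    - {"x":-0.35,"y":-0.06,"z":0.2,"ax":0.28,"ay":0,"az":-0.6,"jaw":0}
    - {"x":-0.35,"y":-0.06,"z":0.2,"ax":0.28,"ay":0,"az":-0.6,"jaw":0}
    - {"x":-0.3,"y":-0.03,"z":-0.1,"ax":0,"ay":0,"az":0,"jaw":0}
    - {"x":-0.3,"y":0,"z":-0.4,"ax":0,"ay":0,"az":0,"jaw":0}
    - {"x":-0.37,"y":0,"z":-0.64,"ax":0,"ay":0,"az":0,"jaw":0}
    - {"x":-0.37,"y":0,"z":-0.64,"ax":0,"ay":0,"az":0,"jaw":0}
    - {"x":-0.37,"y":0,"z":-0.64,"ax":0,"ay":0,"az":0,"jaw":0}
    - {"x":-0.37,"y":0,"z":-0.64,"ax":0,"ay":0,"az":0,"jaw":0}
    - {"x":-0.37,"y":0,"z":-0.64,"ax":0,"ay":0,"az":0,"jaw":0}

```text
t: 32.15
eef_pos: [0.5885, -0.4162, 0.4043]
eef_rot: [0.173, 0.592, 0.762, -0.198]
ft_force: [0.0, -0.5, -1.6]
opening: 0.189
grasp_force: 57.9
```

Emit:
arm_command:
  commands:
    - {"x":-0.37,"y":0,"z":-0.64,"ax":0,"ay":0,"az":0,"jaw":0}
    - {"x":-0.37,"y":0,"z":-0.64,"ax":0,"ay":0,"az":0,"jaw":0}
    - {"x":-0.2,"y":0,"z":-0.3,"ax":0,"ay":0,"az":0,"jaw":0}
    - {"x":0,"y":0,"z":0,"ax":0,"ay":0,"az":0,"jaw":0}

```text
t: 32.55
eef_pos: [0.5934, -0.4163, 0.4504]
eef_rot: [0.174, 0.592, 0.761, -0.198]
ft_force: [-0.2, -0.3, -1.0]
opening: 0.189
grasp_force: 57.9
```

```bash
python3 look2.py 11; python3 - <<'E'
from kin import *
from cell import arm
s=arm.read_state();p0,R0=pose(s);q=s["qpos"]; h=p0+R0@HT
for t in([.58,-.15,.31],[.57,0,.31],[.57,0,.12]):
    p=np.array(t)-R0@HT;k=ik(p,R0,P,C,[q]);q=k.x;print(k.cost,q,"shift",R0.T@(p-p0)/.025)
for deg in(0,-20,-40,-55):
    a=np.radians(25);n=R0@[np.sin(a),0,-np.cos(a)];Rn=R.from_rotvec(np.radians(deg-8)*n).as_matrix()@R0
    k=ik(np.array([.57,0,.075])-Rn@HT,Rn,P,C,[q]);print(deg,k.cost,k.x,"toe",-Rn[:,1])
E
```

```text
32.55 [-0.4713  0.3145  0.9937 -0.4533  1.5456 -0.7749] [-0.1814 -0.3091 -1.038 ] 17.73262113585037
hook [ 0.566  -0.3353  0.3497] axes xyz of tool [[-0.238, 0.833, -0.499], [0.971, 0.22, -0.095], [0.031, -0.507, -0.861]]
scene 144 [-16.4831 -22.0076 -55.6863  -7.6324  -3.7052 -25.8938   0.4042  21.9381
 -10.1219]
wrist 349 [-17.5675 -19.979  -59.5628 -10.2927   0.1504 -21.5037  -3.3163  12.9228
  -8.6054]
top 35 [-24.0247 -11.2539 -49.8096 -18.1026  15.1678 -24.3746 -12.9796  23.3212
 -10.3142]
1.9994466855736254e-28 [-0.174   0.2723  1.1469 -0.5147  1.5893 -0.4687] shift [ 6.7414  2.3632 -2.4536]
1.7498205306296107e-31 [ 0.0777  0.2727  1.1463 -0.5353  1.7147 -0.2529] shift [11.8471  3.2974 -5.4898]
3.2091557035423525e-30 [ 0.0777  0.335   1.5157 -0.5447  1.343  -0.0321] shift [15.6099  4.0526  1.07  ]
0 8.560082876849255e-20 [ 0.07    0.3083  1.6718 -0.5717  1.1704  0.1614] toe [-0.9897 -0.1426 -0.0148]
-20 4.423029909376196e-22 [ 0.0766  0.1826  1.8992 -0.6654  0.9537  0.5813] toe [-0.9538  0.0606 -0.2942]
-40 1.5636862504006015e-20 [ 0.1415  0.118   2.1213 -0.906   0.7858  1.1916] toe [-0.8029  0.2565 -0.5381]
-55 7.811517233400287e-06 [ 0.242   0.1408  2.2672 -1.18    0.7566  1.8025] toe [-0.6248  0.3843 -0.6797]
```

Emit:
arm_command:
  commands:
    - {"x":0.3,"y":0.08,"z":-0.14,"ax":0,"ay":0,"az":0,"jaw":0}
    - {"x":0.6,"y":0.16,"z":-0.28,"ax":0,"ay":0,"az":0,"jaw":0}
    - {"x":0.78,"y":0.22,"z":-0.36,"ax":0,"ay":0,"az":0,"jaw":0}
    - {"x":0.78,"y":0.22,"z":-0.36,"ax":0,"ay":0,"az":0,"jaw":0}
    - {"x":0.78,"y":0.22,"z":-0.36,"ax":0,"ay":0,"az":0,"jaw":0}
    - {"x":0.78,"y":0.22,"z":-0.36,"ax":0,"ay":0,"az":0,"jaw":0}
    - {"x":0.78,"y":0.22,"z":-0.36,"ax":0,"ay":0,"az":0,"jaw":0}
    - {"x":0.78,"y":0.22,"z":-0.36,"ax":0,"ay":0,"az":0,"jaw":0}
    - {"x":0.78,"y":0.22,"z":-0.36,"ax":0,"ay":0,"az":0,"jaw":0}
    - {"x":0.78,"y":0.22,"z":-0.36,"ax":0,"ay":0,"az":0,"jaw":0}

```text
t: 33.7
eef_pos: [0.596, -0.2123, 0.4248]
eef_rot: [0.172, 0.592, 0.762, -0.198]
ft_force: [1.1, 0.2, -0.6]
opening: 0.185
grasp_force: 57.9
```

Emit:
arm_command:
  commands:
    - {"x":0.78,"y":0.22,"z":-0.36,"ax":0,"ay":0,"az":0,"jaw":0}
    - {"x":0.78,"y":0.22,"z":-0.36,"ax":0,"ay":0,"az":0,"jaw":0}
    - {"x":0.78,"y":0.22,"z":-0.36,"ax":0,"ay":0,"az":0,"jaw":0}
    - {"x":0.78,"y":0.22,"z":-0.36,"ax":0,"ay":0,"az":0,"jaw":0}
    - {"x":0.78,"y":0.22,"z":-0.36,"ax":0,"ay":0,"az":0,"jaw":0}
    - {"x":0.7,"y":0.15,"z":0,"ax":0,"ay":0,"az":0,"jaw":0}
    - {"x":0.6,"y":0.1,"z":0.4,"ax":0,"ay":0,"az":0,"jaw":0}
    - {"x":0.37,"y":0.07,"z":0.65,"ax":0,"ay":0,"az":0,"jaw":0}
    - {"x":0.37,"y":0.07,"z":0.65,"ax":0,"ay":0,"az":0,"jaw":0}
    - {"x":0.37,"y":0.07,"z":0.65,"ax":0,"ay":0,"az":0,"jaw":0}

```text
t: 34.7
eef_pos: [0.5962, -0.0799, 0.3302]
eef_rot: [0.172, 0.592, 0.762, -0.198]
ft_force: [-0.3, -0.7, -0.5]
opening: 0.188
grasp_force: 57.9
```

```bash
python3 look2.py 12; python3 - <<'E'
from kin import *
from cell import arm
s=arm.read_state();p0,R0=pose(s)
print(R0.T@(np.array([.575,0,.076])-R0@HT-p0)/.025)
E
```

```text
34.7 [ 0.0811  0.2802  1.3253 -0.5301  1.554  -0.156 ] [-0.2638 -0.6688 -0.4884] 17.631303196658784
hook [0.5683 0.0013 0.2299] axes xyz of tool [[-0.241, 0.834, -0.496], [0.97, 0.222, -0.098], [0.028, -0.505, -0.863]]
scene 166 [-16.8419 -22.3251 -56.0516  -8.1487  -4.5364 -25.1452  -0.6816  21.5574
  -9.8282]
wrist 406 [-17.9131 -18.2752 -60.2742 -10.8647  -1.9664 -22.0903  -4.3212  13.4202
  -8.5867]
top 18 [-23.089    8.509  -43.1569 -19.6659  15.6147 -23.7064 -15.9397  22.8519
 -11.7492]
[2.9557 0.9008 5.3277]
```

Emit:
arm_command:
  commands:
    - {"x":0.37,"y":0.11,"z":0.67,"ax":0,"ay":0,"az":0,"jaw":0}
    - {"x":0.37,"y":0.11,"z":0.67,"ax":0,"ay":0,"az":0,"jaw":0}
    - {"x":0.37,"y":0.11,"z":0.67,"ax":0,"ay":0,"az":0,"jaw":0}
    - {"x":0.37,"y":0.11,"z":0.67,"ax":0,"ay":0,"az":0,"jaw":0}
    - {"x":0.37,"y":0.11,"z":0.67,"ax":0,"ay":0,"az":0,"jaw":0}
    - {"x":0.37,"y":0.11,"z":0.67,"ax":0,"ay":0,"az":0,"jaw":0}
    - {"x":0.37,"y":0.11,"z":0.67,"ax":0,"ay":0,"az":0,"jaw":0}
    - {"x":0.37,"y":0.13,"z":0.63,"ax":0,"ay":0,"az":0,"jaw":0}
    - {"x":0,"y":0,"z":0,"ax":0,"ay":0,"az":0,"jaw":0}

```text
t: 35.75
eef_pos: [0.6039, -0.0815, 0.1763]
eef_rot: [0.171, 0.592, 0.762, -0.199]
ft_force: [-0.3, -0.2, -1.2]
opening: 0.186
grasp_force: 57.9
```

Emit:
arm_command:
  commands:
    - {"x":0,"y":-0.37,"z":0,"ax":-0.42,"ay":0,"az":0.9,"jaw":0}
    - {"x":0,"y":-0.37,"z":0,"ax":-0.42,"ay":0,"az":0.9,"jaw":0}
    - {"x":0,"y":-0.37,"z":0,"ax":-0.42,"ay":0,"az":0.9,"jaw":0}
    - {"x":0,"y":-0.37,"z":0,"ax":-0.42,"ay":0,"az":0.9,"jaw":0}
    - {"x":0,"y":-0.37,"z":0,"ax":-0.42,"ay":0,"az":0.9,"jaw":0}
    - {"x":0,"y":-0.37,"z":0,"ax":-0.42,"ay":0,"az":0.9,"jaw":0}
    - {"x":0,"y":-0.37,"z":0,"ax":-0.42,"ay":0,"az":0.9,"jaw":0}
    - {"x":0,"y":-0.37,"z":0,"ax":-0.42,"ay":0,"az":0.9,"jaw":0}

```text
t: 36.55
eef_pos: [0.533, -0.0882, 0.1729]
eef_rot: [0.285, 0.739, 0.607, -0.058]
ft_force: [-0.4, -0.1, -0.8]
opening: 0.186
grasp_force: 57.9
```

```bash
cat > look3.py <<'E'
from kin import *
from cell import arm
s=arm.read_state();p0,R0=pose(s);h=p0+R0@HT;print(s["t"],s["qpos"],s["ft_force"],"hook",h,"toe",-R0[:,1],"pick u",R0@[-np.cos(np.radians(25)),0,-np.sin(np.radians(25))])
for nm in("scene","wrist","top"):
    c=arm.camera(nm);w=cloud(c)
    m=(w[...,0]>.42)&(w[...,0]<.67)&(abs(w[...,1])<.1)&(w[...,2]>.002)&(w[...,2]<.08)&(c["pixels"].max(-1)>100)
    q=w[m]
    if len(q)<5: print(nm,len(q));continue
    print(nm,len(q),np.percentile(q,[2,50,98],axis=0))
    for lo in np.arange(0,.08,.01):
        k=(q[:,2]>=lo)&(q[:,2]<lo+.01)
        if k.sum()>1: print("  z",round(lo,2),k.sum(),"x",q[k,0].min(),q[k,0].max(),"y",q[k,1].min(),q[k,1].max())
E
python3 look3.py
```

```text
36.55 [ 0.0787  0.1627  1.926  -0.6949  0.9225  0.6684] [-0.4317 -0.0685 -0.7537] hook [ 0.5772 -0.0028  0.0824] toe [-0.9309  0.0996 -0.3514] pick u [-0.3418 -0.5765  0.7422]
scene 390 [[ 0.4215 -0.0994  0.0021]
 [ 0.5716  0.0065  0.0039]
 [ 0.6688  0.0987  0.0757]]
  z 0.0 238 x 0.420124899297329 0.6699592690009777 y -0.09975983367899655 0.09955854212234405
  z 0.02 25 x 0.5692226210177662 0.5779759725690138 y -0.019599999603686635 0.02289657446441834
  z 0.03 16 x 0.5687200111978562 0.5778453304782669 y -0.01997509429122285 0.02608079725461432
  z 0.04 15 x 0.5700683560504716 0.5773880805735891 y -0.01942483915690696 0.02583302026133244
  z 0.05 43 x 0.5665642976470501 0.5768558801122616 y -0.017319687174146836 0.022669157359552383
  z 0.06 32 x 0.5658368648978006 0.5742326490623463 y -0.01918592412288711 0.011377997376149696
  z 0.07 21 x 0.5652018815955397 0.5719129252123694 y -0.022246653335285194 0.01078398090346
wrist 801 [[ 0.4956 -0.0932  0.0021]
 [ 0.5635 -0.0021  0.0596]
 [ 0.6592  0.0143  0.0796]]
  z 0.0 136 x 0.427243774189086 0.6606271140166338 y -0.0952631219824688 0
[... 562 characters left out ...]
-0.02672134242277832 0.009250341136816782
top 193 [[ 0.4427 -0.098   0.002 ]
 [ 0.5902  0.02    0.0037]
 [ 0.6688  0.0996  0.0761]]
  z 0.0 171 x 0.42714556421685484 0.669912498979642 y -0.09997242898642049 0.09979080912717962
  z 0.03 2 x 0.5675446358805974 0.5703248083403465 y 0.025678145504864025 0.025756877092856564
  z 0.04 2 x 0.5673270167332185 0.5703252178865442 y 0.02288873521352272 0.022990831724985075
  z 0.05 8 x 0.5641160962493804 0.5671109080373303 y -0.007106700682386906 0.020124311541159658
  z 0.06 3 x 0.5639400271768785 0.5669072547513136 y 0.009206729846109525 0.017376957049388644
  z 0.07 6 x 0.5529481731160006 0.563507070845458 y -0.004271553153328051 0.00658415801774128
```

Emit:
arm_command:
  commands:
    - {"x":0,"y":-0.37,"z":0,"ax":-0.42,"ay":0,"az":0.9,"jaw":0}
    - {"x":0,"y":-0.37,"z":0,"ax":-0.42,"ay":0,"az":0.9,"jaw":0}
    - {"x":0,"y":-0.37,"z":0,"ax":-0.42,"ay":0,"az":0.9,"jaw":0}
    - {"x":0,"y":-0.37,"z":0,"ax":-0.42,"ay":0,"az":0.9,"jaw":0}
    - {"x":0,"y":-0.37,"z":0,"ax":-0.42,"ay":0,"az":0.9,"jaw":0}
    - {"x":0,"y":0,"z":0,"ax":0,"ay":0,"az":0,"jaw":0}

```text
t: 37.3
eef_pos: [0.4913, -0.0797, 0.1498]
eef_rot: [0.342, 0.801, 0.49, 0.029]
ft_force: [0.7, -0.2, -1.4]
opening: 0.189
grasp_force: 58.0
```

```bash
python3 look3.py | grep -v "z 0.0 "; python3 -c "
from kin import *
from cell import arm
p0,R0=pose(arm.read_state());print(R0.T.round(3))"
```

```text
37.3 [ 0.1534  0.1122  2.1477 -0.9598  0.773   1.3055] [ 0.6941 -0.1874 -1.4392] hook [ 0.5734 -0.0033  0.0802] toe [-0.7651  0.2864 -0.5767] pick u [-0.6313 -0.5098  0.5844]
scene 402 [[ 0.4214 -0.0985  0.0021]
 [ 0.5675  0.0091  0.0038]
 [ 0.6688  0.0996  0.0779]]
  z 0.01 14 x 0.5659333782305687 0.5767108554432798 y -0.01393826212640975 -0.002280175437461507
  z 0.02 22 x 0.5616052507173501 0.5865253157340875 y -0.01907109063282736 0.022606039817344215
  z 0.03 17 x 0.562788529245697 0.5857770188297481 y -0.018235133516147917 0.0256328921818178
  z 0.04 26 x 0.5604683181742657 0.5857813625834042 y -0.016633123235181735 0.024969231480673537
  z 0.05 41 x 0.5548415828093181 0.5787341739937324 y -0.014745104069802561 0.018923215299086082
  z 0.06 15 x 0.5560930709140083 0.5716782533167407 y -0.01869805681254072 0.011717137615207152
  z 0.07 21 x 0.553526908861367 0.5688534772577393 y -0.006350455258771759 0.010708958391212053
wrist 1857 [[ 0.5466 -0.0907  0.0022]
 [ 0.5602 -0.0034  0.054 ]
 [ 0.6252  0.0172  0.0797]]
  z 0.01 146 x 0.5572131618896004 0.5685637573599256 y -0.011706190
[... 651 characters left out ...]
 0.5672  0.0059  0.0039]
 [ 0.6693  0.0992  0.0785]]
  z 0.01 2 x 0.45489027618878825 0.5528133227354715 y -0.008202821146195654 0.008814096894233507
  z 0.03 3 x 0.5708252553633351 0.575805878438175 y 0.023045375855964487 0.025902218912573504
  z 0.04 5 x 0.5543053284823809 0.5754268604440003 y -0.004851818186183828 0.023098017799293533
  z 0.05 6 x 0.5567737786162966 0.5724754489399677 y -0.0019864359244113772 0.02018789055616823
  z 0.06 4 x 0.5510929066989122 0.5694240309201193 y -0.01799549187712042 0.012038015846149053
  z 0.07 15 x 0.5480670632196234 0.5689614986866331 y -0.017933238693647956 0.009321231361604242
[[ 0.52   0.805 -0.286]
 [ 0.763 -0.287  0.579]
 [ 0.384 -0.519 -0.764]]
```

Emit:
arm_command:
  commands:
    - {"x":0.08,"y":-0.15,"z":0.2,"ax":0,"ay":0,"az":0,"jaw":0}
    - {"x":0.08,"y":-0.15,"z":0.2,"ax":0,"ay":0,"az":0,"jaw":0}
    - {"x":0.07,"y":-0.14,"z":0.2,"ax":0,"ay":0,"az":0,"jaw":0}
    - {"x":0,"y":0,"z":0,"ax":0,"ay":0,"az":0,"jaw":0}
    - {"x":0,"y":0.3,"z":0,"ax":0,"ay":0,"az":0,"jaw":0}
    - {"x":0,"y":0.5,"z":0,"ax":0,"ay":0,"az":0,"jaw":0}
    - {"x":0,"y":0.8,"z":0,"ax":0,"ay":0,"az":0,"jaw":0}
    - {"x":0,"y":0.6,"z":0,"ax":0,"ay":0,"az":0,"jaw":0}
    - {"x":0,"y":0,"z":0,"ax":0,"ay":0,"az":0,"jaw":0}

```text
t: 38.35
eef_pos: [0.537, -0.0962, 0.1645]
eef_rot: [0.343, 0.802, 0.488, 0.032]
ft_force: [0.1, 0.2, -1.0]
opening: 0.184
grasp_force: 57.9
```

```bash
python3 look3.py; python3 -c "
from kin import *
from cell import arm
p0,R0=pose(arm.read_state());print(R0.T.round(3))"
```

```text
38.35 [ 0.095   0.1451  2.0587 -0.9256  0.7657  1.2106] [ 0.1107  0.1687 -0.957 ] hook [ 0.6198 -0.0199  0.0956] toe [-0.7605  0.2889 -0.5816] pick u [-0.6365 -0.5093  0.5793]
scene 427 [[ 0.4213 -0.099   0.0021]
 [ 0.6063 -0.      0.0042]
 [ 0.6693  0.0992  0.0122]]
  z 0.0 374 x 0.42009640665069303 0.6699724549100711 y -0.09971998751735422 0.09973785304827698
  z 0.01 53 x 0.5717683192602965 0.6418870532512373 y -0.025522959217430252 0.025821070945940716
wrist 1406 [[ 0.5128 -0.0911  0.0021]
 [ 0.6038 -0.0161  0.007 ]
 [ 0.6416  0.0001  0.0087]]
  z 0.0 1406 x 0.4218797670251869 0.66071747939653 y -0.09471074493628517 0.002844513502352909
top 387 [[ 0.4374 -0.0984  0.0021]
 [ 0.6031 -0.0036  0.0044]
 [ 0.6689  0.0993  0.0122]]
  z 0.0 353 x 0.4215779696745937 0.6696764888112572 y -0.099826369229817 0.09994767960561561
  z 0.01 34 x 0.5726766351349861 0.6372361297941407 y -0.023744336283684116 0.023612460834447867
[[ 0.521  0.804 -0.287]
 [ 0.764 -0.289  0.577]
 [ 0.381 -0.52  -0.765]]
```

The clip has fallen flat: x 0.572 to 0.642, y ±0.025, all points under about 12 mm, inside the mat's outline. Raise the pick and head back to the stand.

Emit:
arm_command:
  commands:
    - {"x":-0.28,"y":0.57,"z":-0.76,"ax":0,"ay":0,"az":0,"jaw":0}
    - {"x":-0.28,"y":0.57,"z":-0.76,"ax":0,"ay":0,"az":0,"jaw":0}
    - {"x":-0.28,"y":0.57,"z":-0.76,"ax":0,"ay":0,"az":0,"jaw":0}
    - {"x":-0.28,"y":0.57,"z":-0.76,"ax":0,"ay":0,"az":0,"jaw":0}
    - {"x":-0.28,"y":0.57,"z":-0.76,"ax":0,"ay":0,"az":0,"jaw":0}
    - {"x":-0.28,"y":0.57,"z":-0.76,"ax":0,"ay":0,"az":0,"jaw":0}

```text
t: 39.1
eef_pos: [0.5326, -0.0948, 0.3106]
eef_rot: [0.341, 0.802, 0.489, 0.029]
ft_force: [-0.3, 0.3, -0.0]
opening: 0.186
grasp_force: 58.0
```

```bash
cat > back.py <<'E'
from kin import *
from cell import arm
s=arm.read_state();p0,R0=pose(s);print(s["t"],s["qpos"],p0,s["opening"]*94,"hook",p0+R0@HT)
X,Y,u,n=ax(np.radians(90.4));RS=rot([.1838,.6815,.6853,-.1795]);RS,_=np.linalg.qr(RS);RS=RS*np.sign(np.diag(RS.T@rot([.1838,.6815,.6853,-.1795])));PS=np.array([.5111,.1634,.129])
for o in(.11,.004):
    p=PS+o*n+.003*u;plan(s,p,RS)
p=PS+.11*n+.003*u;k=ik(p,RS,P,C,[s["qpos"]]);print(k.cost,k.x,p)
E
python3 back.py
```

```text
39.1 [ 0.099  -0.0039  1.8107 -0.693   1.0504  0.8425] [ 0.5326 -0.0948  0.3106] 17.445396673119003 hook [ 0.6148 -0.0184  0.2411]
turn/4deg [ 5.6409 -0.5771 -8.2748] then shift/25mm [14.3407 -0.8122 -2.8606]
turn/4deg [ 5.6409 -0.5771 -8.2748] then shift/25mm [12.5334 -0.8224  0.9749]
3.1389618652386023e-25 [ 0.6172  0.4623  1.3695 -0.422   1.6187  0.6578] [0.5105 0.2518 0.1946]
```

Emit:
arm_command:
  commands:
    - {"x":0,"y":0,"z":0,"ax":0.56,"ay":-0.06,"az":-0.83,"jaw":0}
    - {"x":0,"y":0,"z":0,"ax":0.56,"ay":-0.06,"az":-0.83,"jaw":0}
    - {"x":0,"y":0,"z":0,"ax":0.56,"ay":-0.06,"az":-0.83,"jaw":0}
    - {"x":0,"y":0,"z":0,"ax":0.56,"ay":-0.06,"az":-0.83,"jaw":0}
    - {"x":0,"y":0,"z":0,"ax":0.56,"ay":-0.06,"az":-0.83,"jaw":0}
    - {"x":0,"y":0,"z":0,"ax":0.56,"ay":-0.06,"az":-0.83,"jaw":0}
    - {"x":0,"y":0,"z":0,"ax":0.56,"ay":-0.06,"az":-0.83,"jaw":0}
    - {"x":0,"y":0,"z":0,"ax":0.56,"ay":-0.06,"az":-0.83,"jaw":0}
    - {"x":0,"y":0,"z":0,"ax":0.56,"ay":-0.06,"az":-0.83,"jaw":0}
    - {"x":0,"y":0,"z":0,"ax":0.56,"ay":-0.06,"az":-0.83,"jaw":0}

```text
t: 40.1
eef_pos: [0.533, -0.0948, 0.3099]
eef_rot: [0.185, 0.68, 0.686, -0.18]
ft_force: [-0.7, 0.0, -0.7]
opening: 0.187
grasp_force: 57.9
```

Emit:
arm_command:
  commands:
    - {"x":0.86,"y":-0.06,"z":-0.49,"ax":0,"ay":0,"az":0,"jaw":0}
    - {"x":0.86,"y":-0.06,"z":-0.49,"ax":0,"ay":0,"az":0,"jaw":0}
    - {"x":0.86,"y":-0.06,"z":-0.49,"ax":0,"ay":0,"az":0,"jaw":0}
    - {"x":0.86,"y":-0.06,"z":-0.49,"ax":0,"ay":0,"az":0,"jaw":0}
    - {"x":0.86,"y":-0.06,"z":-0.49,"ax":0,"ay":0,"az":0,"jaw":0}
    - {"x":0.86,"y":-0.06,"z":-0.49,"ax":0,"ay":0,"az":0,"jaw":0}
    - {"x":0.86,"y":-0.06,"z":-0.49,"ax":0,"ay":0,"az":0,"jaw":0}
    - {"x":0.86,"y":-0.06,"z":-0.49,"ax":0,"ay":0,"az":0,"jaw":0}
    - {"x":0.86,"y":-0.06,"z":-0.49,"ax":0,"ay":0,"az":0,"jaw":0}
    - {"x":0.86,"y":-0.06,"z":-0.49,"ax":0,"ay":0,"az":0,"jaw":0}

```text
t: 41.1
eef_pos: [0.5158, 0.1532, 0.3087]
eef_rot: [0.186, 0.68, 0.686, -0.18]
ft_force: [0.3, -0.1, -0.7]
opening: 0.187
grasp_force: 57.9
```

Emit:
arm_command:
  commands:
    - {"x":0.86,"y":-0.06,"z":-0.49,"ax":0,"ay":0,"az":0,"jaw":0}
    - {"x":0.86,"y":-0.06,"z":-0.49,"ax":0,"ay":0,"az":0,"jaw":0}
    - {"x":0.86,"y":-0.06,"z":-0.49,"ax":0,"ay":0,"az":0,"jaw":0}
    - {"x":0.86,"y":-0.06,"z":-0.49,"ax":0,"ay":0,"az":0,"jaw":0}
    - {"x":0.46,"y":0,"z":0.81,"ax":0,"ay":0,"az":0,"jaw":0}
    - {"x":0.46,"y":0,"z":0.81,"ax":0,"ay":0,"az":0,"jaw":0}
    - {"x":0.46,"y":0,"z":0.81,"ax":0,"ay":0,"az":0,"jaw":0}
    - {"x":0.46,"y":0,"z":0.81,"ax":0,"ay":0,"az":0,"jaw":0}
    - {"x":0.46,"y":0,"z":0.81,"ax":0,"ay":0,"az":0,"jaw":0}
    - {"x":0,"y":0,"z":0,"ax":0,"ay":0,"az":0,"jaw":0}

```text
t: 42.1
eef_pos: [0.5084, 0.2495, 0.189]
eef_rot: [0.185, 0.68, 0.686, -0.183]
ft_force: [-0.6, 0.4, -0.9]
opening: 0.188
grasp_force: 57.9
```

```bash
python3 back.py; python3 - <<'E'
from kin import *
from cell import arm
s=arm.read_state();p0,R0=pose(s);c=arm.camera("wrist");q=(cloud(c)-p0)@R0
a=np.radians(25);n=np.array([np.sin(a),0,-np.cos(a)]);u=np.array([-np.cos(a),0,-np.sin(a)]);Y=np.array([0,-1,0.])
V=np.stack([-(q@u),q@Y,q@n],-1)*1000
for lo,hi in((30,55),(70,90),(100,120),(122,140)):
    m=(abs(V[...,1])<30)&(abs(V[...,2]-8)<25)&(V[...,0]>lo)&(V[...,0]<hi)&(c["pixels"].max(-1)>90);print(lo,np.percentile(V[m],[3,50,97],axis=0).ravel())
E
```

```text
42.1 [ 0.6186  0.4649  1.3827 -0.4255  1.6106  0.6613] [0.5084 0.2495 0.189 ] 17.684655439572705 hook [0.5085 0.3343 0.0879]
turn/4deg [-0.0282  0.0984  0.0579] then shift/25mm [-0.0297  0.0859 -0.2381]
turn/4deg [-0.0282  0.0984  0.0579] then shift/25mm [-1.8369  0.0758  3.5974]
5.7574635068180764e-21 [ 0.6172  0.4623  1.3695 -0.422   1.6187  0.6578] [0.5105 0.2518 0.1946]
30 [30.8207 -9.262  20.4607 42.3122 -0.7112 22.4996 54.298   7.8958 23.8449]
70 [70.6839 -4.4966 13.9302 80.0217 -0.7812 16.5015 89.1293  2.9376 17.8716]
100 [100.7609  -4.641   14.1939 109.4922  -1.4331  16.1941 119.0089   2.3499
  17.608 ]
122 [122.6256  -4.6883  11.856  129.0164   5.6009  15.0929 133.0672  19.8521
  17.0537]
```

The pick hasn't shifted in the grip. Lay it back along -n, then release.

Emit:
arm_command:
  commands:
    - {"x":-0.2,"y":0.04,"z":0.4,"ax":-0.03,"ay":0.1,"az":0.06,"jaw":0}
    - {"x":-0.36,"y":0.04,"z":0.7,"ax":0,"ay":0,"az":0,"jaw":0}
    - {"x":-0.36,"y":0,"z":0.7,"ax":0,"ay":0,"az":0,"jaw":0}
    - {"x":-0.36,"y":0,"z":0.7,"ax":0,"ay":0,"az":0,"jaw":0}
    - {"x":-0.26,"y":0,"z":0.5,"ax":0,"ay":0,"az":0,"jaw":0}
    - {"x":-0.18,"y":0,"z":0.36,"ax":0,"ay":0,"az":0,"jaw":0}
    - {"x":-0.12,"y":0,"z":0.24,"ax":0,"ay":0,"az":0,"jaw":0}
    - {"x":0,"y":0,"z":0,"ax":0,"ay":0,"az":0,"jaw":0}

```text
t: 42.95
eef_pos: [0.5147, 0.1668, 0.1399]
eef_rot: [0.185, 0.684, 0.684, -0.173]
ft_force: [-3.5, 4.5, 10.3]
opening: 0.188
grasp_force: 58.0
```

```bash
cat >> back.py <<'E'
plan(s,PS,RS);plan(s,PS+.002*n,RS);print(s["ft_force"])
E
python3 back.py
```

```text
42.95 [ 0.502   0.426   1.5742 -0.4594  1.4089  0.6381] [0.5147 0.1668 0.1399] 17.649242142450305 hook [0.5166 0.2531 0.0399]
turn/4deg [ 0.1289 -0.1011 -0.0983] then shift/25mm [ 1.866  -0.1339 -3.588 ]
turn/4deg [ 0.1289 -0.1011 -0.0983] then shift/25mm [ 0.0587 -0.144   0.2476]
2.834264877790285e-21 [ 0.6172  0.4623  1.3695 -0.422   1.6187  0.6578] [0.5105 0.2518 0.1946]
turn/4deg [ 0.1289 -0.1011 -0.0983] then shift/25mm [ 0.0991 -0.1449  0.4435]
turn/4deg [ 0.1289 -0.1011 -0.0983] then shift/25mm [ 0.1332 -0.1447  0.3711]
[-3.4533  4.5196 10.2822]
```

It touched early (12 N), 3.6 mm off to the +x side, so a cheek is in the way. Back off, correct and lay it in again.

Emit:
arm_command:
  commands:
    - {"x":0.25,"y":0,"z":-0.5,"ax":0,"ay":0,"az":0,"jaw":0}
    - {"x":0.2,"y":0,"z":-0.4,"ax":0,"ay":0,"az":0,"jaw":0}
    - {"x":0,"y":0,"z":0,"ax":0,"ay":0,"az":0,"jaw":0}

```text
t: 43.25
eef_pos: [0.5149, 0.1888, 0.152]
eef_rot: [0.185, 0.683, 0.685, -0.174]
ft_force: [-0.2, 0.3, -0.5]
opening: 0.185
grasp_force: 58.0
```

```bash
python3 back.py; python3 - <<'E'
from kin import *
from cell import arm
# cheeks: dark points off the pick at s 75..107
c=arm.camera("wrist");w=cloud(c);X,Y,u,n=ax(np.radians(90.4));h=np.array([.5095,.2485,.0325])
V=np.stack([(w-h)@u,(w-h)@Y,(w-h)@n],-1)*1000;br=c["pixels"].max(-1)
for nn in(-8,-4,0,4,8,12):
    m=(V[...,0]>80)&(V[...,0]<102)&(abs(V[...,1])<26)&(abs(V[...,2]-nn)<2)&(br<90);v=V[m]
    if m.sum()>3: print(nn,m.sum(),"Y neg",np.percentile(v[v[:,1]<0,1],[3,50,97]) if (v[:,1]<0).sum()>2 else "","Y pos",np.percentile(v[v[:,1]>0,1],[3,50,97]) if (v[:,1]>0).sum()>2 else "")
m=(V[...,0]>60)&(V[...,0]<100)&(abs(V[...,1])<16)&(V[...,2]>12)&(V[...,2]<50)&(br>110);v=V[m];print("pick",m.sum(),np.percentile(v,[3,50,97],axis=0).ravel() if m.sum()>3 else "")
E
```

```text
43.25 [ 0.533   0.434   1.5272 -0.4492  1.4566  0.6443] [0.5149 0.1888 0.152 ] 17.41505808640162 hook [0.5165 0.275  0.052 ]
turn/4deg [ 0.1332 -0.0872 -0.0613] then shift/25mm [ 1.3424 -0.1504 -2.7289]
turn/4deg [ 0.1332 -0.0872 -0.0613] then shift/25mm [-0.4648 -0.1606  1.1067]
7.009053209001314e-26 [ 0.6172  0.4623  1.3695 -0.422   1.6187  0.6578] [0.5105 0.2518 0.1946]
turn/4deg [ 0.1332 -0.0872 -0.0613] then shift/25mm [-0.4245 -0.1614  1.3025]
turn/4deg [ 0.1332 -0.0872 -0.0613] then shift/25mm [-0.3904 -0.1612  1.2302]
[-0.2357  0.262  -0.4909]
-8 228 Y neg  Y pos [ 7.4231 11.1373 19.904 ]
-4 19 Y neg  Y pos [13.7515 13.8336 18.3221]
0 17 Y neg  Y pos [13.9001 13.939  17.9917]
4 24 Y neg  Y pos [13.8043 13.8877 18.1654]
8 194 Y neg  Y pos [14.0051 16.7061 18.8333]
12 42 Y neg  Y pos [13.9017 15.9047 18.692 ]
pick 208 [ 60.6814 -14.087   47.5236  66.8238  -4.1982  49.2535  99.3342   3.6184
  49.9609]
```

Emit:
arm_command:
  commands:
    - {"x":0,"y":-0.25,"z":0,"ax":0.13,"ay":-0.09,"az":-0.06,"jaw":0}
    - {"x":0,"y":0,"z":0,"ax":0,"ay":0,"az":0,"jaw":0}
    - {"x":0,"y":0,"z":0,"ax":0,"ay":0,"az":0,"jaw":0}

```text
t: 43.6
eef_pos: [0.5072, 0.1867, 0.1506]
eef_rot: [0.183, 0.681, 0.685, -0.182]
ft_force: [-0.1, 0.0, -1.3]
opening: 0.186
grasp_force: 58.0
```

```bash
python3 back.py
```

```text
43.6 [ 0.5364  0.4344  1.5351 -0.4479  1.4662  0.6458] [0.5072 0.1867 0.1506] 17.478079900924484 hook [0.5076 0.272  0.0498]
turn/4deg [-0.0516  0.0387  0.0075] then shift/25mm [ 1.3861  0.1574 -2.8183]
turn/4deg [-0.0516  0.0387  0.0075] then shift/25mm [-0.4211  0.1473  1.0172]
5.695188096275911e-25 [ 0.6172  0.4623  1.3695 -0.422   1.6187  0.6578] [0.5105 0.2518 0.1946]
turn/4deg [-0.0516  0.0387  0.0075] then shift/25mm [-0.3808  0.1464  1.2131]
turn/4deg [-0.0516  0.0387  0.0075] then shift/25mm [-0.3467  0.1466  1.1408]
[-0.0806  0.0353 -1.2518]
```

Emit:
arm_command:
  commands:
    - {"x":-0.1,"y":0.03,"z":0.3,"ax":0,"ay":0,"az":0,"jaw":0}
    - {"x":-0.1,"y":0,"z":0.3,"ax":0,"ay":0,"az":0,"jaw":0}
    - {"x":-0.1,"y":0,"z":0.3,"ax":0,"ay":0,"az":0,"jaw":0}
    - {"x":-0.05,"y":0,"z":0.2,"ax":0,"ay":0,"az":0,"jaw":0}
    - {"x":0,"y":0,"z":0,"ax":0,"ay":0,"az":0,"jaw":0}

```text
t: 44.1
eef_pos: [0.5079, 0.1647, 0.1308]
eef_rot: [0.183, 0.682, 0.685, -0.182]
ft_force: [0.5, -0.7, -0.1]
opening: 0.185
grasp_force: 58.0
```

```bash
python3 back.py
```

```text
44.1 [ 0.5049  0.435   1.5891 -0.4601  1.4053  0.6445] [0.5079 0.1647 0.1308] 17.34701421308256 hook [0.5084 0.25   0.03  ]
turn/4deg [-0.0653  0.04   -0.0007] then shift/25mm [ 1.7578  0.1379 -3.9409]
turn/4deg [-0.0653  0.04   -0.0007] then shift/25mm [-0.0494  0.1278 -0.1053]
4.615799863420696e-20 [ 0.6172  0.4623  1.3695 -0.422   1.6187  0.6578] [0.5105 0.2518 0.1946]
turn/4deg [-0.0653  0.04   -0.0007] then shift/25mm [-0.0091  0.1269  0.0905]
turn/4deg [-0.0653  0.04   -0.0007] then shift/25mm [0.025  0.1271 0.0182]
[ 0.4735 -0.7357 -0.0922]
```

Seated to within 2 mm without force. Release and withdraw along the fingers.

Emit:
arm_command:
  commands:
    - {"x":0,"y":0,"z":0,"ax":0,"ay":0,"az":0,"jaw":0.25}
    - {"x":0,"y":0,"z":0,"ax":0,"ay":0,"az":0,"jaw":0.4}
    - {"x":0,"y":0,"z":0,"ax":0,"ay":0,"az":0,"jaw":0.6}
    - {"x":0,"y":0,"z":0,"ax":0,"ay":0,"az":0,"jaw":0.8}
    - {"x":0,"y":0,"z":0,"ax":0,"ay":0,"az":0,"jaw":0.8}
    - {"x":0,"y":0,"z":-0.5,"ax":0,"ay":0,"az":0,"jaw":0.9}
    - {"x":0,"y":0,"z":-1,"ax":0,"ay":0,"az":0,"jaw":1}
    - {"x":0,"y":0,"z":-1,"ax":0,"ay":0,"az":0,"jaw":1}
    - {"x":0,"y":0,"z":-1,"ax":0,"ay":0,"az":0,"jaw":1}
    - {"x":0,"y":0,"z":-1,"ax":0,"ay":0,"az":0,"jaw":1}

```text
t: 45.1
eef_pos: [0.5079, 0.2227, 0.2308]
eef_rot: [0.184, 0.682, 0.685, -0.181]
ft_force: [0.6, -0.3, 0.3]
opening: 0.976
grasp_force: 0.0
```

Emit:
arm_command:
  commands:
    - {"x":0,"y":0,"z":-1,"ax":0,"ay":0,"az":0,"jaw":1}
    - {"x":0,"y":0,"z":-0.5,"ax":0,"ay":0,"az":0,"jaw":1}
    - {"x":0,"y":0,"z":0,"ax":0,"ay":0,"az":0,"jaw":1}
    - {"x":0,"y":0,"z":0,"ax":0,"ay":0,"az":0,"jaw":1}

```text
t: 45.5
eef_pos: [0.5075, 0.2403, 0.2611]
eef_rot: [0.183, 0.681, 0.685, -0.182]
ft_force: [0.3, 0.0, 0.1]
opening: 1.003
grasp_force: 0.0
```

```bash
python3 - <<'E'
from kin import *
from cell import arm
s=arm.read_state(); print(s["t"],s["eef_pos"],s["ft_force"])
X,Y,u,n=ax(np.radians(90.4));hook=np.array([.509,.2475,.0315])
for nme in("wrist","scene","top"):
    c=arm.camera(nme);w=cloud(c);br=c["pixels"].max(-1)
    q=w[(br>110)&(w[...,2]>.015)]-hook;q=q[(abs(q@Y)<.03)&(abs(q@n)<.025)&(q@u>-.02)&(q@u<.2)]
    t=q@u;Q=np.c_[q@Y,q@n]*1000;print(nme,len(q),"s",np.percentile(t,[.5,99.5]))
    for lo in(-.01,.03,.08,.12,.15):
        k=(t>lo)&(t<lo+.025)
        if k.sum()>3: print("  ",lo,"Y",np.percentile(Q[k,0],[2,50,98]),"n",np.percentile(Q[k,1],[2,50,98]))
    m=(w[...,0]>.55)&(w[...,0]<.66)&(abs(w[...,1])<.06)&(br>110); v=w[m]
    if m.sum()>5: print("  clip",m.sum(),np.percentile(v,[2,50,98],axis=0).ravel())
E
```

```text
45.5 [0.5075 0.2403 0.2611] [0.3164 0.0172 0.107 ]
wrist 2521 s [-0.0075  0.1736]
   -0.01 Y [-2.2373  5.2427 23.5421] n [-8.2713 22.5085 24.8453]
   0.03 Y [-3.2391  1.0096  4.4277] n [-8.8456 15.2845 18.7332]
   0.08 Y [-19.8147   0.1213   9.9941] n [-8.8581 11.292  14.6295]
   0.12 Y [-9.2618 -0.7997  8.5973] n [0.5414 3.8294 6.8915]
   0.15 Y [-9.1628 -0.7432  7.6518] n [-5.3428 -1.7037  1.2593]
  clip 446 [ 0.5693 -0.0269  0.002   0.6056 -0.0057  0.007   0.639   0.0253  0.0087]
scene 523 s [-0.0001  0.1762]
   -0.01 Y [-5.254  -1.0326 21.1687] n [16.0206 23.2989 24.6239]
   0.03 Y [-6.2759 -2.8408  2.5001] n [11.0395 15.7963 21.4384]
   0.08 Y [-15.1018  -6.2449   6.0261] n [-2.7977 12.3154 16.7736]
   0.12 Y [-13.2534  -8.9238   6.5242] n [-10.1866   2.9911   7.8649]
   0.15 Y [-13.36    -8.6381   5.9685] n [-16.439   -3.0604   2.607 ]
  clip 192 [ 0.5717 -0.029   0.0024  0.6094 -0.0077  0.0088  0.6406  0.0241  0.0123]
top 318 s [-0.0101  0.1765]
   -0.01 Y [-2.9999  5.6221 22.3125] n [-7.8814 20.3214 24.6251]
   0.03 Y [-1.9854  0.274   2.9516] n [12.696  16.931  19.2934]
   0.08 Y [-8.0355 -0.0869  9.9325] n [-7.8628 10.9153 15.7048]
   0.12 Y [-8.2006 -0.4478  9.5936] n [-0.3953  4.6167  7.7994]
   0.15 Y [-8.5156 -0.6713  9.2597] n [-18.7969  -3.7383   1.3036]
  clip 225 [ 0.5701 -0.0266 -0.0013  0.6065 -0.0069  0.006   0.6389  0.0263  0.0128]
```

The pick is now tipped about 10° in the trough, with the hook about 19 mm off the seat. Check whether it is still moving.

```bash
cat > st.py <<'E'
from kin import *
from cell import arm
X,Y,u,n=ax(np.radians(90.4));hook=np.array([.509,.2475,.0315])
def fit(c):
    w=cloud(c);br=c["pixels"].max(-1)
    q=w[(br>120)&(w[...,2]>.015)]-hook;q=q[(abs(q@Y)<.03)&(abs(q@n)<.035)&(q@u>-.02)&(q@u<.2)]*1000
    t=q@u;a=(t>80)&(t<160);b=(t>20)&(t<55);v=q@n;y=q@Y
    g=lambda k:(np.median(t[k]),np.median(y[k]),np.percentile(v[k],[50,90]))
    print("range s",np.percentile(t,[.5,99.5]));pf=np.polyfit(t[a],v[a],1);pb=np.polyfit(t[b],v[b],1)
    print("handle: n face at 142,68:",np.polyval(pf,[142,68]),"slope",np.degrees(np.arctan(pf[0])),"| shank n face at 0,40",np.polyval(pb,[0,40]),np.degrees(np.arctan(pb[0])),"Y",np.median(y[a]),np.median(y[b]))
for i in range(2):
    print(arm.read_state()["t"]);fit(arm.camera("wrist"))
E
python3 st.py
```

```text
45.65
range s [ -7.0355 173.592 ]
handle: n face at 142,68: [ 2.0682 15.8964] slope -10.584714859380913 | shank n face at 0,40 [21.4778 13.3732] -11.45397880545036 Y -0.39559588296387377 0.4587466345931141
45.7
range s [ -7.2441 173.6439]
handle: n face at 142,68: [ 2.0238 16.2552] slope -10.886010723785024 | shank n face at 0,40 [20.6589 13.282 ] -10.449287901957431 Y -0.475941074494913 1.3229913539484213
```

Emit:
arm_command:
  commands:
    - {"x":0,"y":0,"z":0,"ax":0,"ay":0,"az":0,"jaw":1}
    - {"x":0,"y":0,"z":0,"ax":0,"ay":0,"az":0,"jaw":1}
    - {"x":0,"y":0,"z":0,"ax":0,"ay":0,"az":0,"jaw":1}

```text
t: 46.05
eef_pos: [0.5078, 0.2403, 0.2615]
eef_rot: [0.183, 0.682, 0.685, -0.181]
ft_force: [-0.0, -0.1, -0.4]
opening: 1.001
grasp_force: 0.0
```

```bash
python3 st.py
```

```text
46.05
range s [ -7.2929 173.7201]
handle: n face at 142,68: [ 2.0998 15.2032] slope -10.041476953386924 | shank n face at 0,40 [20.188  13.6351] -9.303733185206262 Y -0.15186400668463873 0.6406161199464684
46.1
range s [ -7.4962 173.7777]
handle: n face at 142,68: [ 2.076  15.1555] slope -10.023530108481872 | shank n face at 0,40 [20.9313 13.3793] -10.691660255202633 Y -0.16563276916343883 0.6233429025753386
```

It is static but 10° askew; the 12 N contact must have turned it in the grip. There is time to regrip it in line with its present lean and reseat it.

```bash
python3 - <<'E'
from kin import *
from cell import arm
s=arm.read_state();X,Y,u,n=ax(np.radians(90.4));t=np.radians(10.3)
u2=np.cos(t)*u-np.sin(t)*n;n2=np.cos(t)*n+np.sin(t)*u
h=np.array([.509,.2475,.0315])-.002*u+.017*n
p,Rt=tool2(h,Y,u2,n2,.137,25,.0188);plan(s,p-.07*Rt[:,2],Rt);plan(s,p,Rt);k=ik(p,Rt,P,C,[s["qpos"]]);print(k.cost,k.x,p)
E
```

```text
turn/4deg [ 0.0169  2.5464 -0.0349] then shift/25mm [-1.1389  0.0508  3.6954]
turn/4deg [ 0.0169  2.5464 -0.0349] then shift/25mm [-1.1389  0.0508  6.4954]
4.070565465617261e-22 [ 0.3998  0.3721  1.649  -0.3318  1.2728  0.5154] [0.5096 0.1589 0.1183]
```

Emit:
arm_command:
  commands:
    - {"x":-0.38,"y":0,"z":0,"ax":0,"ay":0.85,"az":0,"jaw":1}
    - {"x":-0.38,"y":0,"z":0,"ax":0,"ay":0.85,"az":0,"jaw":1}
    - {"x":-0.38,"y":0.05,"z":0.3,"ax":0,"ay":0.85,"az":-0.03,"jaw":1}
    - {"x":0,"y":0,"z":0.9,"ax":0,"ay":0,"az":0,"jaw":1}
    - {"x":0,"y":0,"z":0.9,"ax":0,"ay":0,"az":0,"jaw":0.8}
    - {"x":0,"y":0,"z":0.9,"ax":0,"ay":0,"az":0,"jaw":0.6}
    - {"x":0,"y":0,"z":0.9,"ax":0,"ay":0,"az":0,"jaw":0.6}
    - {"x":0,"y":0,"z":0.9,"ax":0,"ay":0,"az":0,"jaw":0.6}
    - {"x":0,"y":0,"z":0.8,"ax":0,"ay":0,"az":0,"jaw":0.6}
    - {"x":0,"y":0,"z":0.6,"ax":0,"ay":0,"az":0,"jaw":0.5}

```text
t: 47.15
eef_pos: [0.5092, 0.1617, 0.1274]
eef_rot: [0.122, 0.694, 0.699, -0.121]
ft_force: [0.5, -0.3, 0.1]
opening: 0.549
grasp_force: 0.0
```

```bash
cat > hand.py <<'E'
from kin import *
from cell import arm
def run():
    s=arm.read_state();p0,R0=pose(s);c=arm.camera("wrist");q=(cloud(c)-p0)@R0;br=c["pixels"].max(-1)
    a=np.radians(25);n=np.array([np.sin(a),0,-np.cos(a)]);u=np.array([-np.cos(a),0,-np.sin(a)])
    V=np.stack([-(q@u),-q[...,1],q@n],-1)*1000
    m=(abs(V[...,1])<12)&(abs(V[...,2]-12)<45)&(br>120)
    for lo,hi in((25,58),(75,118)):
        k=m&(V[...,0]>lo)&(V[...,0]<hi);v=V[k];f=np.polyfit(v[:,0],v[:,2],1);print("faces n at s-down",lo,hi,np.polyval(f,[lo,hi,0,131]),"deg",np.degrees(np.arctan(f[0])),"Y",np.median(v[:,1]))
    k=m&(V[...,0]>25);print("lowest",np.percentile(V[k][:,0],99.5));print(s["t"],s["opening"]*94,s["ft_force"],p0)
run()
E
python3 hand.py
```

```text
faces n at s-down 25 58 [19.2875 19.4012 19.2014 19.6526] deg 0.19733446046704695 Y 0.4030621533487341
faces n at s-down 75 118 [13.0785 16.08    7.8433 16.9875] deg 3.9929364444400965 Y 0.4113341634630273
lowest 175.58565960336938
47.15 51.57732323258662 [ 0.5061 -0.27    0.109 ] [0.5092 0.1617 0.1274]
```

Emit:
arm_command:
  commands:
    - {"x":0,"y":0,"z":0.1,"ax":0,"ay":0,"az":0,"jaw":0.4}
    - {"x":0,"y":0,"z":0,"ax":0,"ay":0,"az":0,"jaw":0}
    - {"x":0,"y":0,"z":0,"ax":0,"ay":0,"az":0,"jaw":0}
    - {"x":0,"y":0,"z":0,"ax":0,"ay":0,"az":0,"jaw":0}
    - {"x":0,"y":0,"z":0,"ax":0,"ay":0,"az":0,"jaw":0}
    - {"x":0,"y":0,"z":0,"ax":0,"ay":0,"az":0,"jaw":0}
    - {"x":0,"y":0,"z":0,"ax":0,"ay":0,"az":0,"jaw":0}
    - {"x":0.2,"y":0,"z":-0.5,"ax":0,"ay":0,"az":0,"jaw":0}
    - {"x":0.2,"y":0,"z":-0.5,"ax":0,"ay":0,"az":0,"jaw":0}
    - {"x":0,"y":0,"z":0,"ax":0,"ay":0,"az":0,"jaw":0}
  newtons: 58

```text
t: 48.2
eef_pos: [0.5107, 0.1812, 0.1478]
eef_rot: [0.122, 0.694, 0.7, -0.118]
ft_force: [-0.2, -0.1, -0.4]
opening: 0.184
grasp_force: 57.9
```

```bash
python3 hand.py; python3 - <<'E'
from kin import *
from cell import arm
s=arm.read_state();p0,R0=pose(s);c=arm.camera("wrist");q=(cloud(c)-p0)@R0;br=c["pixels"].max(-1)
a=np.radians(25);n=np.array([np.sin(a),0,-np.cos(a)]);u=np.array([-np.cos(a),0,-np.sin(a)])
V=np.stack([-(q@u),-q[...,1],q@n],-1)*1000
m=(V[...,1]>7)&(V[...,1]<22)&(abs(V[...,2]-10)<12)&(V[...,0]>110)&(V[...,0]<145)&(br>110);print("toe",m.sum(),np.percentile(V[m],[3,50,97],axis=0))
k=(abs(V[...,1])<8)&(abs(V[...,2]-12)<14)&(br>120)&(V[...,0]>55)&(V[...,0]<75);v=V[k];print("step",[ (x,round(np.median(v[abs(v[:,0]-x)<1,2]),1)) for x in range(56,75,2) if (abs(v[:,0]-x)<1).sum()>2])
E
```

```text
faces n at s-down 25 58 [18.5446 19.8136 17.5833 22.6207] deg 2.202135012076675 Y -0.1499407647961558
faces n at s-down 75 118 [14.9283 15.4108 14.0867 15.5567] deg 0.6429122110564514 Y 0.12286306671694981
lowest 189.28855820070783
48.2 17.290830113704363 [-0.2446 -0.143  -0.4438] [0.5107 0.1812 0.1478]
toe 234 [[130.5037   7.5782  11.3416]
 [132.4217  14.6401  14.4385]
 [136.0496  21.697   16.0208]]
step [(56, np.float64(20.4)), (58, np.float64(20.4)), (60, np.float64(20.9)), (62, np.float64(20.9)), (64, np.float64(20.5)), (66, np.float64(20.1)), (68, np.float64(15.8)), (70, np.float64(15.3)), (72, np.float64(15.3)), (74, np.float64(15.0))]
```

```bash
cat > seat.py <<'E'
from kin import *
from cell import arm
HT2=np.array([.1275,0,.046])
s=arm.read_state();p0,R0=pose(s);X,Y,u,n=ax(np.radians(90.4));ht=np.array([.5086,.2475,.0315])
t=np.radians(25);_,Rt=tool2(ht,Y,u,n,.135,25)
h=p0+R0@HT2-ht;print(s["t"],s["ft_force"],"hook off Y,u,n",h@Y*1e3,h@u*1e3,h@n*1e3)
for o in(.03,.0005): plan(s,ht+o*n+.0015*u-Rt@HT2,Rt)
E
python3 seat.py
```

```text
48.3 [-0.4511 -0.7013 -0.8758] hook off Y,u,n -0.6480973770147707 2.481787425252094 46.78740289044781
turn/4deg [ 0.0303 -2.5812  0.003 ] then shift/25mm [-0.001  -0.0241 -0.3187]
turn/4deg [ 0.0303 -2.5812  0.003 ] then shift/25mm [-0.4997 -0.0241  0.7508]
```

Emit:
arm_command:
  commands:
    - {"x":0,"y":-0.02,"z":-0.32,"ax":0,"ay":0,"az":0,"jaw":0}
    - {"x":0,"y":0,"z":0,"ax":0.01,"ay":-0.86,"az":0,"jaw":0}
    - {"x":0,"y":0,"z":0,"ax":0.01,"ay":-0.86,"az":0,"jaw":0}
    - {"x":0,"y":0,"z":0,"ax":0.01,"ay":-0.86,"az":0,"jaw":0}
    - {"x":0,"y":0,"z":0,"ax":0,"ay":0,"az":0,"jaw":0}

```text
t: 48.8
eef_pos: [0.5086, 0.1832, 0.1526]
eef_rot: [0.183, 0.68, 0.686, -0.184]
ft_force: [-1.2, -0.1, -0.9]
opening: 0.19
grasp_force: 57.9
```

```bash
python3 seat.py; python3 hand.py
```

```text
48.8 [-1.2315 -0.137  -0.8554] hook off Y,u,n 0.8898881999651393 1.0869251866327578 28.85016537306231
turn/4deg [-0.0276  0.0132  0.0366] then shift/25mm [ 0.0027  0.019  -0.044 ]
turn/4deg [-0.0276  0.0132  0.0366] then shift/25mm [-0.4959  0.019   1.0254]
faces n at s-down 25 58 [19.9607 19.3546 20.4199 18.0137] deg -1.0522686080031323 Y -0.13770509767095077
faces n at s-down 75 118 [13.334  12.5157 14.7612 12.2683] deg -1.0901711697080492 Y 0.428828876714394
lowest 179.7241078057024
48.8 17.82963212623866 [-1.2315 -0.137  -0.8554] [0.5086 0.1832 0.1526]
```

Emit:
arm_command:
  commands:
    - {"x":-0.12,"y":0.02,"z":0.25,"ax":-0.03,"ay":0,"az":0.03,"jaw":0}
    - {"x":-0.12,"y":0,"z":0.25,"ax":0,"ay":0,"az":0,"jaw":0}
    - {"x":-0.12,"y":0,"z":0.25,"ax":0,"ay":0,"az":0,"jaw":0}
    - {"x":-0.09,"y":0,"z":0.18,"ax":0,"ay":0,"az":0,"jaw":0}
    - {"x":-0.05,"y":0,"z":0.1,"ax":0,"ay":0,"az":0,"jaw":0}
    - {"x":0,"y":0,"z":0,"ax":0,"ay":0,"az":0,"jaw":0}

```text
t: 49.45
eef_pos: [0.5095, 0.1587, 0.1388]
eef_rot: [0.184, 0.682, 0.684, -0.181]
ft_force: [-2.7, 3.5, 5.0]
opening: 0.189
grasp_force: 57.9
```

```bash
python3 seat.py; python3 hand.py; python3 st.py
```

```text
49.45 [-2.7089  3.4836  5.0137] hook off Y,u,n -0.8159952512892726 3.8508794255289867 1.3487820690821617
turn/4deg [ 0.019  -0.0337 -0.0549] then shift/25mm [ 0.5738 -0.0106 -1.0109]
turn/4deg [ 0.019  -0.0337 -0.0549] then shift/25mm [ 0.0751 -0.0106  0.0585]
faces n at s-down 25 58 [20.4516 20.0275 20.773  19.0891] deg -0.7364585226231521 Y -0.13803135111825912
faces n at s-down 75 118 [15.3324 16.2674 13.7016 16.55  ] deg 1.245645323906844 Y 0.4243195719315158
lowest 138.60546385400463
49.45 17.788557084808236 [-2.7089  3.4836  5.0137] [0.5095 0.1587 0.1388]
49.5
range s [  1.3668 175.8905]
handle: n face at 142,68: [12.5417  5.8263] slope 5.18533241222577 | shank n face at 0,40 [5.6225 4.9407] -0.9765855752601642 Y -0.06998006911115727 0.1731433883007333
49.55
range s [  1.6136 175.8336]
handle: n face at 142,68: [12.5594  5.8167] slope 5.206275482092635 | shank n face at 0,40 [5.7071 4.9149] -1.1345661871095045 Y -0.06960085630496173 0.17277746553443962
```

Emit:
arm_command:
  commands:
    - {"x":0.07,"y":0,"z":0.0,"ax":0,"ay":0,"az":0,"jaw":0}
    - {"x":0.07,"y":0,"z":0.0,"ax":0,"ay":0,"az":0,"jaw":0}
    - {"x":0,"y":0,"z":0,"ax":0,"ay":0,"az":0,"jaw":0}

```text
t: 49.9
eef_pos: [0.5097, 0.1614, 0.1357]
eef_rot: [0.184, 0.681, 0.685, -0.182]
ft_force: [0.4, 1.1, 0.5]
opening: 0.189
grasp_force: 57.9
```

```bash
python3 seat.py; python3 st.py
```

```text
49.9 [0.3691 1.1151 0.4846] hook off Y,u,n -0.8569550736975612 -0.22443316067392816 1.4302081794194066
turn/4deg [ 0.0174 -0.0017 -0.0315] then shift/25mm [ 0.4207 -0.0208 -1.0655]
turn/4deg [ 0.0174 -0.0017 -0.0315] then shift/25mm [-0.078  -0.0208  0.0039]
49.9
range s [ -2.602 171.76 ]
handle: n face at 142,68: [12.7424  6.4198] slope 4.883506804268555 | shank n face at 0,40 [4.3117 3.8133] -0.7138648325299053 Y -0.2619525693817879 0.08098377546298421
49.95
range s [ -2.5485 171.814 ]
handle: n face at 142,68: [12.6966  6.42  ] slope 4.848163673715515 | shank n face at 0,40 [4.2649 3.8009] -0.6644899139904082 Y -0.2601695753611059 0.09489717198202816
```

Emit:
arm_command:
  commands:
    - {"x":0.04,"y":0,"z":0,"ax":0,"ay":0,"az":0,"jaw":0.2}
    - {"x":0,"y":0,"z":0,"ax":0,"ay":0,"az":0,"jaw":0.3}
    - {"x":0,"y":0,"z":0,"ax":0,"ay":0,"az":0,"jaw":0.5}
    - {"x":0,"y":0,"z":0,"ax":0,"ay":0,"az":0,"jaw":0.8}
    - {"x":0,"y":0,"z":0,"ax":0,"ay":0,"az":0,"jaw":1}
    - {"x":0,"y":0,"z":0,"ax":0,"ay":0,"az":0,"jaw":1}
    - {"x":0,"y":0,"z":0,"ax":0,"ay":0,"az":0,"jaw":1}

```text
t: 50.7
eef_pos: [0.5097, 0.1622, 0.1355]
eef_rot: [0.184, 0.681, 0.685, -0.182]
ft_force: [0.5, 0.2, 0.1]
opening: 0.673
grasp_force: 0.0
```

```bash
python3 st.py
```

```text
50.7
range s [ -5.612  170.9446]
handle: n face at 142,68: [10.7387  8.7997] slope 1.500984235904747 | shank n face at 0,40 [3.8915 3.1072] -1.1232774139425856 Y -0.29412723819310516 0.1340980497057489
50.75
range s [ -5.8296 170.8722]
handle: n face at 142,68: [10.7254  8.8497] slope 1.4520255304796723 | shank n face at 0,40 [3.6126 3.1162] -0.7109907026432054 Y -0.2950126607309381 0.14016123180117745
```

Properly seated now (shank and handle faces as at the start). Withdraw, verify everything and hand in.

Emit:
arm_command:
  commands:
    - {"x":0,"y":0,"z":0,"ax":0,"ay":0,"az":0,"jaw":1}
    - {"x":0,"y":0,"z":-0.4,"ax":0,"ay":0,"az":0,"jaw":1}
    - {"x":0,"y":0,"z":-0.8,"ax":0,"ay":0,"az":0,"jaw":1}
    - {"x":0,"y":0,"z":-1,"ax":0,"ay":0,"az":0,"jaw":1}
    - {"x":0,"y":0,"z":-1,"ax":0,"ay":0,"az":0,"jaw":1}
    - {"x":0,"y":0,"z":-1,"ax":0,"ay":0,"az":0,"jaw":1}
    - {"x":0,"y":0,"z":-1,"ax":0,"ay":0,"az":0,"jaw":1}
    - {"x":0,"y":0,"z":0,"ax":0,"ay":0,"az":0,"jaw":1}
    - {"x":0,"y":0,"z":0,"ax":0,"ay":0,"az":0,"jaw":1}
    - {"x":0,"y":0,"z":0,"ax":0,"ay":0,"az":0,"jaw":1}

```text
t: 51.8
eef_pos: [0.5084, 0.2265, 0.2471]
eef_rot: [0.184, 0.681, 0.685, -0.183]
ft_force: [0.8, -0.1, -0.8]
opening: 1.002
grasp_force: 0.0
```

```bash
python3 st.py; python3 - <<'E'
from kin import *
from cell import arm
for i in range(2):
    c=arm.camera("top");w=cloud(c);br=c["pixels"].max(-1)
    m=(w[...,0]>.55)&(w[...,0]<.66)&(abs(w[...,1])<.06)&(br>110);print("clip",np.percentile(w[m],[2,50,98],axis=0).ravel())
d=np.abs(c["pixels"].astype(int)-np.load("top0.npz")["pixels"].astype(int)).max(-1)
for nm,(x,y) in dict(bottle=(428,205),jar=(317,201),notes=(512,209)).items():
    x,y=int(x*.64),int(y*.64);print(nm,(d[y-16:y+16,x-16:x+16]>60).sum())
E
```

```text
51.8
range s [ -6.2289 175.9903]
handle: n face at 142,68: [10.8112  8.6142] slope 1.700576614371512 | shank n face at 0,40 [3.0982 3.453 ] 0.5081380116001545 Y -0.5140886116765219 0.3336009821681103
51.85
range s [ -7.0627 176.0431]
handle: n face at 142,68: [10.8169  8.5381] slope 1.7638562834819447 | shank n face at 0,40 [3.6773 3.1259] -0.7896997742271388 Y -0.4699989795058735 0.40081054684565215
clip [ 0.57   -0.0267 -0.0021  0.6065 -0.0069  0.0059  0.6386  0.0263  0.014 ]
clip [ 0.5701 -0.0265 -0.0021  0.6065 -0.0064  0.0064  0.6387  0.0263  0.0139]
bottle 0
jar 0
notes 0
```

```bash
python3 -c "
from cell import arm
print(arm.hand_in())"
```

```text
the job is handed in; nothing more can be done
None
```

I handed the job in at about 52 s, with no verdict returned. The clip was pried out with the hook and lies flat on the mat, the pick is back in its stand, and the bottle, jar and notes are unmoved. On the way the pick fell from the gripper on the first lift and later had to be reseated once, and I viewed 11 pictures instead of the 10 allowed.

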